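Square a stack of heat-spreader plates on the line carrier and release it

ROBOT

A 7-joint arm with a two-finger parallel gripper is mounted at the origin on the work surface. World frame = base frame: x ahead of the robot, y to its left, z up, the work surface at z = 0. Lengths are in m, angles in rad, forces in N, time in s.
With the tool pointing down it reaches from about 0.4 to 0.875 m from the base axis. Payload 6.5 kg.
Tool frame: the origin (TCP) lies at the very end of the fingers, on their centre line; the grasp point (between the pads) lies 19 mm behind it; y points along the fingers, x is the direction in which the jaws open and shut, and the axes are right-handed (so a half turn about y gives the same grasp; the last joint's range is limited). The gripper opens to 88 mm and grips with 3 to 60 N. Pads are 18 mm wide; open, the fingers measure 123 mm over their backs; the gripper's body (75 mm by 187 mm) begins 45 mm behind the grasp point.
Start: joints at [1.123, 0.536, -0.004, 1.538, 0.003, 1.067, -0.071], TCP at [0.242, -0.603, 0.239] pointing down, gripper open.
Joint ranges: [-2.7, 2.7], [-0.37, 2.16], [-1.27, 1.26], [0.24, 2.4], [-1.31, 4.45], [0.19, 1.91], [-2.76, 2.76]. Speed limits (rad/s): [2.39, 2.39, 3.14, 3.14, 3.14, 3.14, 3.14].

INTERFACE

Orientations are given as a unit quaternion [x, y, z, w].
In Python, from plant import bot, eyes, ticket, find_in, tip_of gives the robot as it stands.
- The arm moves only by the tool arm_command, never from a script. Its argument "plan" is a list of rows, each an object of numbers: "ax", "ay", "az": the turn, a rotation vector about the tool's x, y, z in rad; "tx", "ty", "tz": the shift along the tool's x, y, z in cm; "grip": the finger opening in cm, from 0 to 8.81. In form: [{"ax": .., "ay": .., "az": .., "tx": .., "ty": .., "tz": .., "grip": ..}, ...]. A call has 1 to 8 rows; each row is the pose to reach, as a shift and turn from the pose commanded when the call began, along the tool's axes at that moment; what a row does not reach only later rows make up. A row lasts 1/10 s, in which the tool goes at most 50 mm and 8.59 degrees, less where a joint would pass 70% of its speed; a pose out of reach is approached as far as the arm can. A call with a gripper value outside its range is refused whole. The fingers move at their own pace and stop on an object; the grip force is fixed at half the most. Time passes only in rows, so rows that repeat a pose let the fingers close. It gives the time, the measured TCP pose, the force and the opening at its end, in the units of the state.
- bot.sense(): the state, without advancing time (a new reading comes with each control period).
- eyes.get_image(name): name is "side" or "top" or "wrist"; returns the picture (480x640x3 uint8, blue, green, red); there is no depth.
- eyes.camera_params(name): a dict with "K" (3x3 intrinsics, pixels), "world_to_cam" (4x4, takes a point from world to camera coordinates). Camera axes: x right, y up, looking along -z (the intrinsics and any distortion apply to the point x, -y, -z); pixel columns grow to the right and rows downward; lengths in m; the calibration is good to about 2 mm. A picture is of the moment at which its call begins: read the wrist's pose just before it. camera_params takes no time and is no camera call; for the wrist camera it gives the pose at the moment of the call.
- ticket.close_job(): hands the job in, once; it reports no verdict.
Trained networks look in the newest picture that a camera, given by its name, has taken for a name from the list of things; names that differ only in an ending like _2 or _b are one class to them, and where a whole thing is asked for, a point or a joint stands for the part that bears it (a point fixed in the world has none). Each returns a list of dicts, best first, with "p" (0 to 1); they miss things now and then, are a little off and sometimes report something else, mostly with a low value. They report only what shows in the picture. A call takes as long as a camera call. They do not tell look-alikes from the thing itself.
- find_in(thing, camera): "at" ([column, row] in pixels, amid what is visible of it).
- tip_of(thing, camera): "at" ([column, row] in pixels: a listed point, or the origin of a listed thing).
The state is a dict: "clock": time; "q": joint angles; "qvel": joint speeds; "joint_efforts": joint torques, N m; "position": TCP position; "tcp_rot": TCP orientation; "ft_force": force on the tool from outside, world axes, zero at the start; "ft_torque": the same for the moment, N m; "finger_gap": finger opening in m.
Only numpy, scipy, OpenCV 4.12 (cv2) and the standard library are available. Lean on these libraries where they do the work, as an engineer would, in place of code of your own. Each camera call takes 0.05 s, during which the arm holds its last target. There are 200 camera calls.

TASK

Make this carrier ready and send it off. Move the driver box left on the carrier into the grey rework bin, stack all the aluminium plates (those on the bench and the one under the box) flat in the carrier's fenced corner with the black cover board on top, handle up, every plate and the cover squared up tight against both fences. Only when the stack is complete and square, press the release valve's mushroom head fully down to its stop and let it spring back up; leave the other things on the bench where they are.

Things in the scene. Friction and masses are not known exactly. Their poses are not given: they have to be found in the camera images.
- carrier: worn grey carrier board, 240 (x) x 190 (y) x 12 mm, held fast on a white roller spur 60 mm high; it never moves. Origin: centre of its underside; its top is 12 mm above. x along the spur away from the robot, y left, z up; spur and carrier are turned a little at each start. Two upright fences on it form a corner; its near and right sides are open, with nothing of the spur above its underside there.
- corner (a point): where the inner faces of the two fences would meet, at the level of the carrier's top; at x = 85, y = 65 mm in the carrier, axes as the carrier's. A plate or the cover squared against both fences lies with its length along the carrier's x and its centre at x = -70, y = -30 mm from here.
- end_fence (a point): middle of the foot of the end fence's inner face (faces the carrier's -x): aluminium, 10 mm thick, 50 mm high above the carrier's top, 55 mm long along y. Same axes. The squared plates' 60 mm far edges touch it.
- side_fence (a point): middle of the foot of the side fence's inner face (faces the carrier's -y): aluminium, 10 mm thick, 50 mm high above the carrier's top, 115 mm long along x. Same axes. The squared plates' 140 mm left edges touch it.
- plate1: bare aluminium heat-spreader plate, flat, 140 x 60 x 7 mm with six small screw holes, 0.16 kg, smooth; all plates are alike. Origin: centre of its underside; x along the 140 mm length, y across the 60 mm width, z up. Lies flat on the bench; some starts have fewer plates (None when absent).
- plate2: bare aluminium heat-spreader plate, flat, 140 x 60 x 7 mm with six small screw holes, 0.16 kg, smooth; all plates are alike. Origin: centre of its underside; x along the 140 mm length, y across the 60 mm width, z up. Lies flat on the bench; some starts have fewer plates (None when absent).
- plate3: bare aluminium heat-spreader plate, flat, 140 x 60 x 7 mm with six small screw holes, 0.16 kg, smooth; all plates are alike. Origin: centre of its underside; x along the 140 mm length, y across the 60 mm width, z up. Lies flat on the bench; some starts have fewer plates (None when absent).
- plate4: bare aluminium heat-spreader plate, flat, 140 x 60 x 7 mm with six small screw holes, 0.16 kg, smooth; all plates are alike. Origin: centre of its underside; x along the 140 mm length, y across the 60 mm width, z up. Lies flat on the bench; some starts have fewer plates (None when absent).
- plate5: one more plate just like the others (140 x 60 x 7 mm, same axes and origin), always there: it lies flat but askew on the carrier, clear of the fences, with the driver box on top of it at the start.
- cover: black plastic cover board, 140 x 60 x 8 mm, 0.15 kg, with a bridge handle standing on its middle: a bar 86 mm long along x, 16 mm wide in y, from 15 to 24 mm above the underside, on two feet 72 mm apart. Origin: centre of its underside; x along the 140 mm length, z up (handle side). Same outline as the plates. Lies on the bench, handle up.
- driver: dark lamp driver box left on the carrier, lying on plate5, 92 x 48 x 30 mm with a 12 mm lug at each end (114 mm overall), 0.3 kg. Origin: centre of its underside; x along its length, z up.
- bin: grey open rework bin on the bench, 160 (x) x 140 (y) x 55 mm, walls and floor 4 mm, fixed. Origin: centre of its underside; z up.
- valve: palm-button valve screwed to the bench that releases the spur's stop: a 90 x 70 mm foot plate and a 56 mm square metal body with a black mushroom head on top. Origin: centre of its underside; fixed, z up.
- head_top (a point): centre of the top of the valve's mushroom head (48 mm across), 100 mm above the bench when up; moves with the head, which is pressed straight down.
- head (a joint): travel of the mushroom head: 0 when up, 0.012 m when fully down on its stop; a spring pushes it up with about 4 N at the top and 11 N at the stop, and brings it back when let go.
- bottle: closed white bottle, 60 mm across, 150 mm high, beyond the work area; leave it. Origin: centre of its underside.
There are look-alikes about, which are no part of the job. What is shaped like the plate1 but brown, pink or purple is not meant.

How it is judged:
By the outcome, as a careful person would: the job done as asked, in the order asked, and still so for the second after the job is handed in, with the robot touching nothing.
Of plate1, plate2, plate3, plate4 only 2 to 4 are there at a start; the rules pass over those that are not, and their reading is None.
At some moment in a run one of plate1, plate2, plate3, plate4, cover may be knocked a few centimetres aside while the robot is not near it.
Once in a run the grip may slacken for a moment while it holds something.
It also fails if it takes over 210 s, if anything falls off the work surface, if the arm or the gripper's body presses on something with over 40 N, if the wrist force passes 120 N, or if a joint passes its speed limit or range.

## Working session

There is one attempt and no reset: what is moved stays moved. The work goes in short steps, Python scripts to look and compute and a tool call to move; the robot and the scene stay as the last step left them, time stands still between calls to the robot, and variables do not carry over. Pictures are saved under pics/ and viewed, about 12 in all and at most 16, crops included, and the job is handed in when it is done.

Besides the shell and the picture viewer there is one more tool, called after ">>>" by a JSON object that holds its "op" and its "data", one argument or row to a line. arm_command: Moves the arm, as the interface text tells. Its arguments: {"type":"object","properties":{"plan":{"type":"array"}},"required":["plan"]}

```bash
ls; mkdir -p pics; python3 - <<'E'
from plant import bot, eyes, ticket, find_in, tip_of
import cv2,numpy as np
s=bot.sense(); print({k:np.round(v,3).tolist() for k,v in s.items()})
for c in ["top","side"]:
    cv2.imwrite(f"pics/{c}0.png",eyes.get_image(c))
    p=eyes.camera_params(c); print(c,p)
    for t in ["plate1","cover","driver","bin","valve","head_top","carrier","corner","end_fence","side_fence"]:
        try: print(t,[( [round(float(x)) for x in d["at"]],round(float(d["p"]),2)) for d in tip_of(t,c)][:8])
        except Exception as e: print(t,e)
E
```

```text
pics
{'clock': 0.0, 'q': [1.123, 0.537, -0.004, 1.539, 0.003, 1.067, -0.071], 'qvel': [-0.001, 0.001, 0.0, 0.001, -0.0, 0.0, -0.001], 'joint_efforts': [0.001, -57.099, 0.991, -25.16, -0.056, 0.018, 0.0], 'position': [0.242, -0.603, 0.238], 'tcp_rot': [-0.585, 0.397, -0.395, 0.586], 'ft_force': [0.23, 1.099, 0.132], 'ft_torque': [0.03, 0.009, -0.046], 'finger_gap': 0.088}
top {'K': array([[451.66949085,   0.        , 324.52473141],
       [  0.        , 451.66949085, 236.21941264],
       [  0.        ,   0.        ,   1.        ]]), 'world_to_cam': array([[-0.00379001, -0.99997419,  0.00610431, -0.02688285],
       [ 0.99845325, -0.0034455 ,  0.0554909 , -0.51746373],
       [-0.05546844,  0.00630518,  0.99844053, -1.06480388],
       [ 0.        ,  0.        ,  0.        ,  1.        ]])}
plate1 [([183, 364], 0.96), ([498, 347], 0.88), ([288, 267], 0.84), ([177, 231], 0.75), ([361, 264], 0.73), ([299, 190], 0.7), ([418, 347], 0.67)]
cover [([350, 182], 0.74)]
driver [([451, 185], 0.69), ([175, 226], 0.67), ([166, 180], 0.64)]
bin []
valve [([437, 193], 0.94)]
head_top [([453, 184], 
[... 356 characters left out ...]
5301, -0.01055264,  0.49514816],
       [ 0.11974954, -0.7531397 ,  0.64686988, -0.12939872],
       [-0.11523293,  0.63661085,  0.76252737, -1.32035379],
       [ 0.        ,  0.        ,  0.        ,  1.        ]])}
plate1 [([271, 272], 0.94), ([419, 213], 0.88), ([344, 238], 0.82), ([347, 213], 0.75), ([419, 171], 0.72), ([421, 390], 0.68), ([336, 287], 0.62)]
cover [([275, 240], 0.64)]
driver [([278, 354], 0.7)]
bin [([350, 169], 0.88), ([256, 388], 0.33)]
valve [([298, 184], 0.58)]
head_top [([296, 158], 0.57), ([274, 358], 0.28)]
carrier [([240, 217], 0.69), ([274, 362], 0.64)]
corner [([225, 377], 0.9)]
end_fence [([232, 361], 0.94)]
side_fence [([258, 386], 0.82), ([346, 240], 0.48)]
```

```bash
python3 -c "
import cv2
for c in ['top','side']:
    i=cv2.imread(f'pics/{c}0.png'); cv2.imwrite(f'pics/{c}0b.png',cv2.resize(i,(800,600),interpolation=cv2.INTER_CUBIC))"
```

```text
(no output)
```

View pics/top0b.png

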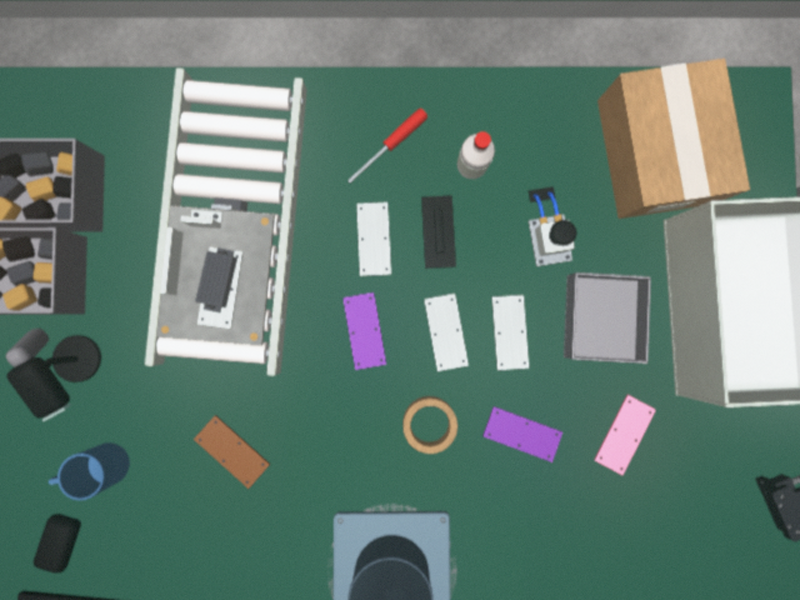

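View pics/side0b.png

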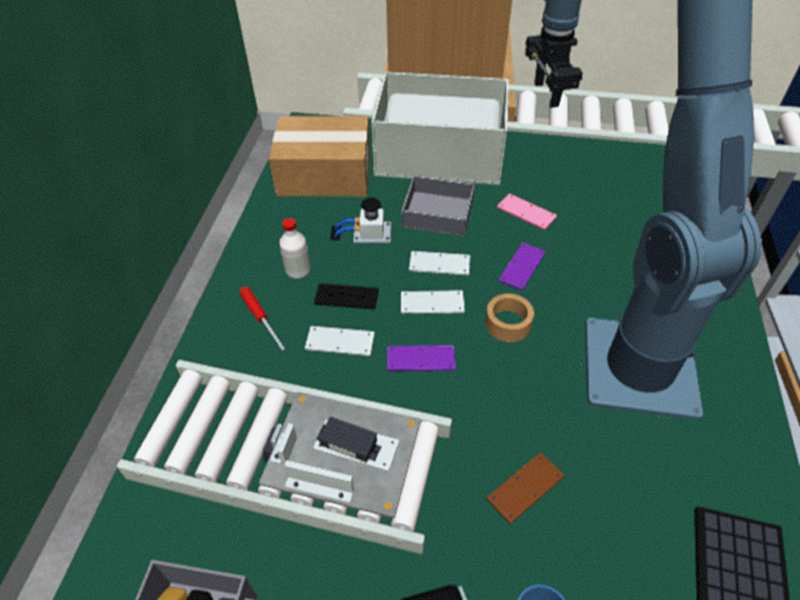

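The top view shows three bare plates (at about (299,190), (357,265) and (409,265) in 640-px coordinates) and the cover at (350,185). The driver sits on plate5 on the carrier at (172,222), the valve is at (450,187) and the bin at (488,254). The brown, pink and purple plates are look-alikes.

```bash
cat > h.py <<'E'
import numpy as np, cv2
from scipy.spatial.transform import Rotation as R
from plant import bot, eyes, ticket, find_in, tip_of
def ray(p,px):
    K,T=p["K"],p["world_to_cam"]
    d=np.array([(px[0]-K[0,2])/K[0,0],-(px[1]-K[1,2])/K[1,1],-1.])
    Rm=T[:3,:3]; return -Rm.T@T[:3,3],Rm.T@d
def un(p,px,z):
    c,d=ray(p,px); return c+d*(z-c[2])/d[2]
def proj(p,X):
    X=np.atleast_2d(X); T=p["world_to_cam"]; c=X@T[:3,:3].T+T[:3,3]
    K=p["K"]; return np.c_[K[0,2]+K[0,0]*c[:,0]/-c[:,2],K[1,2]+K[1,1]*-c[:,1]/-c[:,2]]
def rects(p,mask,z,lo=90,hi=200):
    """metric rectangles (x,y,yaw of long side,L,W) of blobs lying at height z"""
    out=[]
    for c in cv2.findContours(mask.astype(np.uint8),cv2.RETR_EXTERNAL,cv2.CHAIN_APPROX_NONE)[0]:
        if len(c)<30: continue
        w=np.array([un(p,q[0],z)[:2] for q in c],np.float32)*1000
        (x,y),(a,b),an=cv2.minAreaRect(w)
        if a<b: a,b,an=b,a,an+90
        an=(an+90)%180-90
        if lo<a<hi: out.append(tuple(np.round([x,y,an,a,b],1))+(np.round(cv2.contourArea(w)),))
    return out
def white(i,t=165):
    h=cv2.cvtColor(i,cv2.COLOR_BGR2HSV); return (h[...,2]>t)&(h[...,1]<50)
def dark(i,t=60): return i.max(2)<t
def state():
    s=bot.sense(); print("t",round(s["clock"],2),"pos",np.round(np.array(s["position"])*1000,1),"gap",round(s["finger_gap"]*1000,1),"F",np.round(s["ft_force"],1)); return s
def tool(yaw):
    """tool pointing down (y = -z), jaw axis x at world yaw (deg)"""
    a=np.radians(yaw); x=np.array([np.cos(a),np.sin(a),0]); y=np.array([0,0,-1.]); return R.from_matrix(np.c_[x,y,np.cross(x,y)])
def rel(targets,start=None):
    """targets: (x,y,z mm,yaw deg). prints shift/turn of each from the previous one"""
    if start is None:
        s=bot.sense(); P=np.array(s["position"])*1000; Q=R.from_quat(s["tcp_rot"])
    else: P=np.array(start[:3]); Q=tool(start[3])
    for t in targets:
        yaw=t[3]
        c=[(tool(y)) for y in (yaw,yaw+180)]
        q=min(c,key=lambda r:(Q.inv()*r).magnitude())
        d=Q.inv().apply(np.array(t[:3])-P)/10; rv=(Q.inv()*q).as_rotvec()
        print("t",np.round(d,2),"a",np.round(rv,3),"rows>=",int(np.ceil(max(np.linalg.norm(d)/5,np.linalg.norm(rv)/.15))))
        P,Q=np.array(t[:3]),q
E
python3 - <<'E'
from h import *
i=cv2.imread("pics/top0.png"); p=eyes.camera_params("top")
print("white",rects(p,white(i),.007))
print("white carrier",rects(p,white(i),.079))
print("dark",rects(p,dark(i),.008,60)); print("dark drv",rects(p,dark(i),.109,60))
s=eyes.camera_params("side")
def tri(a,b):
    c1,d1=ray(p,a);c2,d2=ray(s,b);d1/=np.linalg.norm(d1);d2/=np.linalg.norm(d2)
    t=np.linalg.lstsq(np.c_[d1,-d2],c2-c1,rcond=None)[0]; A,B=c1+t[0]*d1,c2+t[1]*d2; return np.round((A+B)*500,1),round(np.linalg.norm(A-B)*1000,1)
for n,a,b in [("corner",(146,184),(225,377)),("end",(163,181),(232,361)),("side",(143,210),(258,386)),("head",(453,184),(296,158)),("driver",(175,226),(278,354)),("bottle",None,None)][:5]:
    print(n,tri(a,b), np.round(un(p,a,.072)[:2]*1000,1))
for px in [(456,219),(519,222),(454,287),(517,290)]: print("bin",un(p,px,.055)[:2].round(3))
print(R.from_quat(bot.sense()["tcp_rot"]).as_matrix().round(3)); w=eyes.camera_params("wrist"); print(w["K"],np.round(w["world_to_cam"],3))
E
```

```text
white [(np.float64(446.8), np.float64(-229.0), np.float64(3.5), np.float64(141.2), np.float64(60.5), np.float64(8074.0)), (np.float64(447.6), np.float64(-105.6), np.float64(10.0), np.float64(141.3), np.float64(60.8), np.float64(8101.0)), (np.float64(473.1), np.float64(-410.6), np.float64(-3.4), np.float64(147.8), np.float64(117.5), np.float64(16459.0)), (np.float64(628.6), np.float64(33.5), np.float64(2.7), np.float64(141.2), np.float64(60.4), np.float64(8022.0)), (np.float64(775.9), np.float64(44.3), np.float64(-46.6), np.float64(98.9), np.float64(4.3), np.float64(241.0)), (np.float64(1018.6), np.float64(247.0), np.float64(-50.8), np.float64(103.7), np.float64(66.2), np.float64(2294.0))]
white carrier [(np.float64(447.5), np.float64(-215.3), np.float64(3.5), np.float64(131.9), np.float64(56.4), np.float64(7038.0)), (np.float64(448.3), np.float64(-100.1), np.float64(10.0), np.float64(131.9), np.float64(56.8), np.float64(7061.0)), (np.float64(472.1), np.float64(-384.8), np.float64(-3.4), np.float64(138.0), np.float64(109.7), np.float64(14347.0)), (np.float64(617.3), np.float64(29.9), 
[... 1743 characters left out ...]
(10.3)) [634.3 376.6]
end (array([640.6, 337.8,  73. ]), np.float64(0.7)) [641.1 338.2]
side (array([573. , 383.4,  68.2]), np.float64(5.0)) [575.  382.3]
head (array([ 624.8, -310.5,  110.9]), np.float64(1.9)) [ 632.4 -321.8]
driver (array([540.3, 307.6,  78.9]), np.float64(4.8)) [538.5 309.5]
bin [ 0.554 -0.332]
bin [ 0.546 -0.478]
bin [ 0.398 -0.324]
bin [ 0.39  -0.469]
[[ 0.373  0.     0.928]
 [-0.928 -0.     0.373]
 [ 0.    -1.    -0.   ]]
[[398.86662493   0.         313.97003444]
 [  0.         398.86662493 241.38134857]
 [  0.           0.           1.        ]] [[ 0.373 -0.928 -0.    -0.649]
 [ 0.893  0.359 -0.271  0.038]
 [ 0.251  0.101  0.963 -0.39 ]
 [ 0.     0.     0.     1.   ]]
```

```bash
python3 - <<'E'
from h import *
rel([(520,-300,330,-98),(560,20,330,-98),(540,305,330,-98)])
E
```

```text
t [-17.79  -9.13  37.08] a [-0.     0.521  0.   ] rows>= 9
t [-32.25   0.    -0.49] a [0. 0. 0.] rows>= 7
t [-27.94   0.    -5.95] a [0. 0. 0.] rows>= 6
```

>>> {"op": "arm_command", "data": {
  "plan": [
    {"tx":-17.8,"ty":-9.1,"tz":18},
    {"tx":-17.8,"ty":-9.1,"tz":18},
    {"tx":-17.8,"ty":-9.1,"tz":18},
    {"tx":-17.8,"ty":-9.1,"tz":18},
    {"tx":-17.8,"ty":-9.1,"tz":18},
    {"tx":-17.8,"ty":-9.1,"tz":18},
    {"tx":-17.8,"ty":-9.1,"tz":18},
    {"tx":-17.8,"ty":-9.1,"tz":18}
  ]
}}

```text
$.plan[0]: bad value
```

>>> {"op": "arm_command", "data": {
  "plan": [
    {"tz":19,"ay":0.52},
    {"tz":19,"ay":0.52},
    {"tz":19,"ay":0.52},
    {"tz":19,"ay":0.52},
    {"tz":19,"ay":0.52},
    {"tz":19,"ay":0.52},
    {"tz":19,"ay":0.52}
  ]
}}

```text
$.plan[0]: bad value
```

>>> {"op": "arm_command", "data": {
  "plan": [
    {"tx":-30},
    {"tx":-30},
    {"tx":-30},
    {"tx":-30},
    {"tx":-30},
    {"tx":-30},
    {"tx":-30},
    {"tx":-30}
  ]
}}

```text
$.plan[0]: bad value
```

>>> {"op": "arm_command", "data": {
  "plan": [
    {"tx":-30,"tz":-6},
    {"tx":-30,"tz":-6},
    {"tx":-30,"tz":-6},
    {"tx":-30,"tz":-6},
    {"tx":-30,"tz":-6},
    {"tx":-30,"tz":-6},
    {"tx":-30,"tz":-6},
    {"tx":-30,"tz":-6}
  ]
}}

```text
$.plan[0]: bad value
```

```bash
python3 - <<'E'
from h import *
s=state(); p=eyes.camera_params("wrist"); i=eyes.get_image("wrist"); cv2.imwrite("pics/w1.png",i); np.save("pics/w1.npy",p["world_to_cam"]); print(R.from_quat(s["tcp_rot"]).as_matrix().round(3))
for t in ["corner","end_fence","side_fence","carrier","plate5","driver"]:
    for d in tip_of(t,"wrist")[:2]: print(t,np.round(d["at"],1),round(d["p"],2),np.round(un(p,d["at"],{"carrier":.06,"driver":.079}.get(t,.072))*1000,1))
E
```

```text
t 1.1 pos [ 242.2 -603.2  238.7] gap 88.1 F [ 0.2 -0.  -0.7]
[[ 0.373  0.     0.928]
 [-0.928 -0.     0.373]
 [ 0.    -1.    -0.   ]]
plate5 [161.2 134.9] 0.91 [ 259.5 -470.1   72. ]
```

View pics/w1.png

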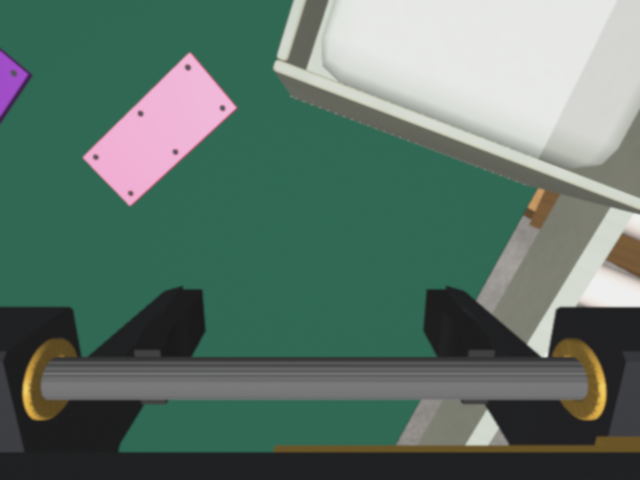

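The rows were refused because every key is required. The picture shows only the start view, with the pink look-alike at (160,130) and the white box.

>>> {"op": "arm_command", "data": {
  "plan": [
    {"ax":0,"ay":0,"az":0,"tx":-17.8,"ty":-9.1,"tz":18,"grip":8.8},
    {"ax":0,"ay":0,"az":0,"tx":-17.8,"ty":-9.1,"tz":18,"grip":8.8},
    {"ax":0,"ay":0,"az":0,"tx":-17.8,"ty":-9.1,"tz":18,"grip":8.8},
    {"ax":0,"ay":0,"az":0,"tx":-17.8,"ty":-9.1,"tz":18,"grip":8.8},
    {"ax":0,"ay":0,"az":0,"tx":-17.8,"ty":-9.1,"tz":18,"grip":8.8},
    {"ax":0,"ay":0,"az":0,"tx":-17.8,"ty":-9.1,"tz":18,"grip":8.8},
    {"ax":0,"ay":0,"az":0,"tx":-17.8,"ty":-9.1,"tz":18,"grip":8.8}
  ]
}}

```text
clock: 2.15
position: [0.3451, -0.3686, 0.3312]
tcp_rot: [-0.587, 0.393, -0.395, 0.587]
ft_force: [-1.2, -0.8, -0.6]
finger_gap: 0.0882
```

>>> {"op": "arm_command", "data": {
  "plan": [
    {"ax":0,"ay":0.52,"az":0,"tx":0,"ty":0,"tz":19,"grip":8.8},
    {"ax":0,"ay":0.52,"az":0,"tx":0,"ty":0,"tz":19,"grip":8.8},
    {"ax":0,"ay":0.52,"az":0,"tx":0,"ty":0,"tz":19,"grip":8.8},
    {"ax":0,"ay":0.52,"az":0,"tx":0,"ty":0,"tz":19,"grip":8.8},
    {"ax":0,"ay":0.52,"az":0,"tx":0,"ty":0,"tz":19,"grip":8.8},
    {"ax":0,"ay":0.52,"az":0,"tx":0,"ty":0,"tz":19,"grip":8.8}
  ]
}}

```text
clock: 2.75
position: [0.5192, -0.3008, 0.3285]
tcp_rot: [-0.465, 0.533, -0.533, 0.464]
ft_force: [-1.0, 0.2, 0.1]
finger_gap: 0.088
```

>>> {"op": "arm_command", "data": {
  "plan": [
    {"ax":0,"ay":0,"az":0,"tx":-30,"ty":0,"tz":0,"grip":8.8},
    {"ax":0,"ay":0,"az":0,"tx":-30,"ty":0,"tz":0,"grip":8.8},
    {"ax":0,"ay":0,"az":0,"tx":-30,"ty":0,"tz":0,"grip":8.8},
    {"ax":0,"ay":0,"az":0,"tx":-30,"ty":0,"tz":0,"grip":8.8},
    {"ax":0,"ay":0,"az":0,"tx":-30,"ty":0,"tz":0,"grip":8.8},
    {"ax":0,"ay":0,"az":0,"tx":-30,"ty":0,"tz":0,"grip":8.8},
    {"ax":0,"ay":0,"az":0,"tx":-30,"ty":0,"tz":0,"grip":8.8}
  ]
}}

```text
clock: 3.45
position: [0.5603, 0.0031, 0.3297]
tcp_rot: [-0.466, 0.532, -0.53, 0.467]
ft_force: [1.0, 0.3, 0.3]
finger_gap: 0.0883
```

>>> {"op": "arm_command", "data": {
  "plan": [
    {"ax":0,"ay":0,"az":0,"tx":-30,"ty":0,"tz":-6,"grip":8.8},
    {"ax":0,"ay":0,"az":0,"tx":-30,"ty":0,"tz":-6,"grip":8.8},
    {"ax":0,"ay":0,"az":0,"tx":-30,"ty":0,"tz":-6,"grip":8.8},
    {"ax":0,"ay":0,"az":0,"tx":-30,"ty":0,"tz":-6,"grip":8.8},
    {"ax":0,"ay":0,"az":0,"tx":-30,"ty":0,"tz":-6,"grip":8.8},
    {"ax":0,"ay":0,"az":0,"tx":-30,"ty":0,"tz":-6,"grip":8.8},
    {"ax":0,"ay":0,"az":0,"tx":-30,"ty":0,"tz":-6,"grip":8.8},
    {"ax":0,"ay":0,"az":0,"tx":-30,"ty":0,"tz":-6,"grip":8.8}
  ]
}}

```text
clock: 4.25
position: [0.5428, 0.3014, 0.3291]
tcp_rot: [0.465, -0.533, 0.533, -0.464]
ft_force: [-0.5, -0.7, 0.0]
finger_gap: 0.0882
```

```bash
python3 - <<'E'
from h import *
s=state(); p=eyes.camera_params("wrist"); i=eyes.get_image("wrist"); cv2.imwrite("pics/w2.png",i); np.save("pics/w2.npy",p["world_to_cam"]); print(R.from_quat(s["tcp_rot"]).as_matrix().round(3))
for t in ["corner","end_fence","side_fence","carrier","plate5","driver"]:
    for d in tip_of(t,"wrist")[:2]: print(t,np.round(d["at"],1),round(d["p"],2),np.round(un(p,d["at"],{"carrier":.06,"driver":.079}.get(t,.072))*1000,1))
E
```

```text
t 4.25 pos [542.8 301.4 329.1] gap 88.2 F [-0.5 -0.7  0. ]
[[-0.137 -0.     0.991]
 [-0.991 -0.001 -0.137]
 [ 0.001 -1.    -0.   ]]
corner [225.4 105.2] 0.55 [645.1 373.9  72. ]
end_fence [268.3 105.4] 0.8 [639.3 333.1  72. ]
end_fence [237.8 179.6] 0.62 [573.5 375.4  72. ]
side_fence [235.3 180.9] 0.79 [572.6 378.2  72. ]
plate5 [339.8 414.1] 0.94 [281.5 306.7  72. ]
plate5 [524.5 234.4] 0.79 [476.3  88.5  72. ]
driver [309.8 201.7] 0.64 [542.5 306.4  79. ]
```

View pics/w2.png

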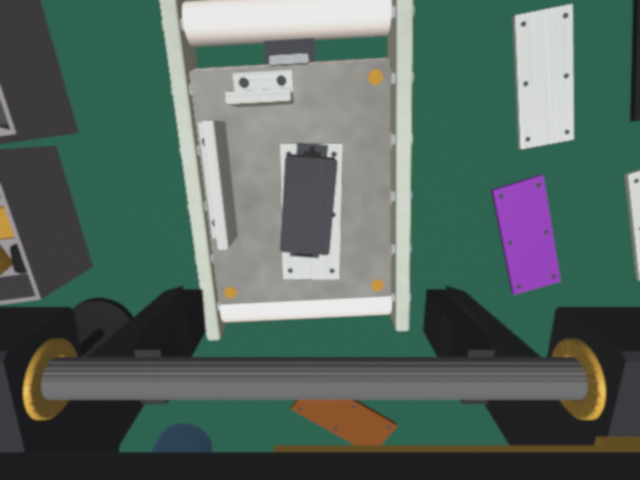

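```bash
python3 -c "
import cv2
i=cv2.imread('pics/w2.png')[55:315,180:400]; cv2.imwrite('pics/w2c.png',cv2.resize(i,None,fx=2.3,fy=2.3,interpolation=cv2.INTER_CUBIC))"
```

```text
(no output)
```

View pics/w2c.png

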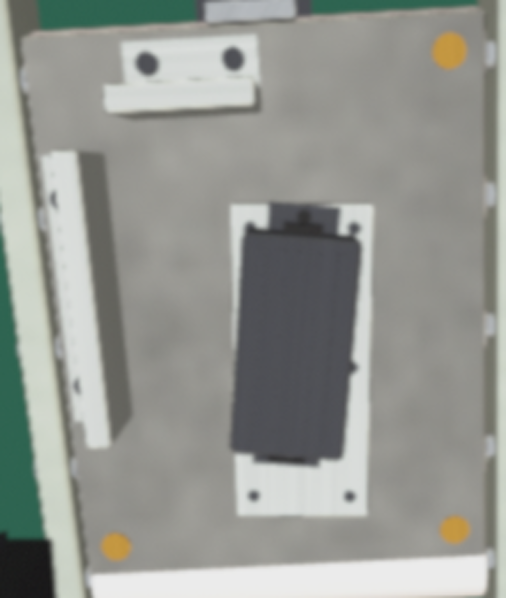

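The crop shows the carrier's far corners at px (190.9,70.2) and (389.6,59.3). The side-fence foot runs (225,122)-(237,235) and the end-fence foot runs roughly (226,104)-(291,101).

```bash
python3 - <<'E'
from h import *
p={"K":eyes.camera_params("wrist")["K"],"world_to_cam":np.load("pics/w2.npy")}
c=lambda u,v:(180+u/2.3-.3,55+v/2.3-.3)
U=lambda u,v,z:un(p,c(u,v),z)[:2]*1000
fl,fr=U(25,35,.072),U(482,10,.072); d=fl-fr; print("FL",fl,"FR",fr,"w",np.linalg.norm(d),"yaw",np.degrees(np.arctan2(-d[0],d[1])))
a,b=U(132,415,.072),U(104,155,.072); e=b-a; print("side foot",a,b,np.linalg.norm(e),"yaw",np.degrees(np.arctan2(e[1],e[0])))
for z in(.072,.122):
  for v0,v1 in((112,105),(85,80)):
    a,b=U(255,v1,z),U(107,v0,z); e=b-a; print("end",z,a,b,np.linalg.norm(e),np.degrees(np.arctan2(-e[0],e[1])))
print("plate5");q=[U(*x,.079) for x in((231,205),(375,206),(367,517),(237,516))];print(np.round(q,1),cv2.minAreaRect(np.float32(q)))
print("driver");q=[U(*x,.109) for x in((246,232),(361,241),(344,459),(231,451))];print(np.round(q,1),cv2.minAreaRect(np.float32(q)))
E
```

```text
FL [680.40085749 400.10424625] FR [664.37344848 214.45266422] w 186.3421255347946 yaw -4.934144214265718
side foot [516.62798847 387.00754683] [629.89404932 377.37093774] 113.67526017741409 yaw -4.862979839776624
end 0.072 [640.92532692 311.19634193] [646.60488695 372.76017758] 61.82526394935685 -5.27089167085432
end 0.072 [650.57769996 309.7120336 ] [657.00002297 370.69361203] 61.31883185638435 -6.011988395138958
end 0.122 [637.31490517 308.93771533] [642.29192945 362.88638443] 54.177759911131645 -5.270891670854349
end 0.122 [645.77332356 307.63700919] [651.40123441 361.07544364] 53.733971165371784 -6.0119883951388156
plate5
[[602.5 326.9]
 [593.8 266.9]
 [455.5 286.9]
 [464.2 346.4]] ((528.9849853515625, 306.92742919921875), (60.610294342041016, 139.78684997558594), 81.78047943115234)
driver
[[592.2 320.2]
 [582.6 275.9]
 [494.4 293.9]
 [504.3 340.3]] ((543.449462890625, 307.6312561035156), (47.47217559814453, 90.14315032958984), 77.9122085571289)
```

```bash
python3 - <<'E'
from h import *
rel([(543,307.5,86,-102),(543,307.5,260,-102),(550,0,240,-98),(472,-300,220,-93.4),(472,-401,110,-93.4),(472,-401,14,-93.4)])
E
```

```text
t [-0.69 24.38 -0.12] a [-0.001  0.069  0.   ] rows>= 5
t [  0.  -17.4  -0. ] a [0. 0. 0.] rows>= 4
t [29.93  2.    7.08] a [ 0.   -0.07  0.  ] rows>= 7
t [30.79  2.   -3.55] a [ 0.   -0.08  0.  ] rows>= 7
t [10.08 11.    0.6 ] a [0. 0. 0.] rows>= 3
t [ 0.   9.6 -0. ] a [0. 0. 0.] rows>= 2
```

>>> {"op": "arm_command", "data": {
  "plan": [
    {"ax":0,"ay":0.07,"az":0,"tx":-0.7,"ty":5,"tz":-0.1,"grip":8.8},
    {"ax":0,"ay":0.07,"az":0,"tx":-0.7,"ty":10,"tz":-0.1,"grip":8.8},
    {"ax":0,"ay":0.07,"az":0,"tx":-0.7,"ty":15,"tz":-0.1,"grip":8.8},
    {"ax":0,"ay":0.07,"az":0,"tx":-0.7,"ty":19,"tz":-0.1,"grip":8.8},
    {"ax":0,"ay":0.07,"az":0,"tx":-0.7,"ty":22,"tz":-0.1,"grip":8.8},
    {"ax":0,"ay":0.07,"az":0,"tx":-0.7,"ty":24,"tz":-0.1,"grip":8.8},
    {"ax":0,"ay":0.07,"az":0,"tx":-0.7,"ty":24.4,"tz":-0.1,"grip":8.8},
    {"ax":0,"ay":0.07,"az":0,"tx":-0.7,"ty":24.4,"tz":-0.1,"grip":4}
  ]
}}

```text
clock: 5.4
position: [0.5425, 0.309, 0.0856]
tcp_rot: [0.445, -0.549, 0.549, -0.445]
ft_force: [0.2, 1.1, 0.4]
finger_gap: 0.0822
```

>>> {"op": "arm_command", "data": {
  "plan": [
    {"ax":0,"ay":0,"az":0,"tx":0,"ty":0,"tz":0,"grip":3.5},
    {"ax":0,"ay":0,"az":0,"tx":0,"ty":0,"tz":0,"grip":3.5},
    {"ax":0,"ay":0,"az":0,"tx":0,"ty":0,"tz":0,"grip":3.5},
    {"ax":0,"ay":0,"az":0,"tx":0,"ty":0,"tz":0,"grip":3.5},
    {"ax":0,"ay":0,"az":0,"tx":0,"ty":0,"tz":0,"grip":3.5},
    {"ax":0,"ay":0,"az":0,"tx":0,"ty":-1,"tz":0,"grip":3.5},
    {"ax":0,"ay":0,"az":0,"tx":0,"ty":-4,"tz":0,"grip":3.5},
    {"ax":0,"ay":0,"az":0,"tx":0,"ty":-4,"tz":0,"grip":3.5}
  ]
}}

```text
clock: 6.2
position: [0.5444, 0.3111, 0.1293]
tcp_rot: [0.443, -0.549, 0.549, -0.448]
ft_force: [0.1, 1.0, -2.7]
finger_gap: 0.0477
```

```bash
python3 - <<'E'
from h import *
state()
E
```

```text
t 6.2 pos [544.4 311.1 129.3] gap 47.7 F [ 0.1  1.  -2.7]
```

>>> {"op": "arm_command", "data": {
  "plan": [
    {"ax":0,"ay":0,"az":0,"tx":0,"ty":-5,"tz":0,"grip":3.5},
    {"ax":0,"ay":0,"az":0,"tx":0,"ty":-10,"tz":0,"grip":3.5},
    {"ax":0,"ay":0,"az":0,"tx":0,"ty":-13,"tz":0,"grip":3.5},
    {"ax":0,"ay":0,"az":0,"tx":0,"ty":-13,"tz":0,"grip":3.5}
  ]
}}

```text
clock: 6.6
position: [0.5445, 0.3112, 0.2603]
tcp_rot: [0.442, -0.549, 0.55, -0.448]
ft_force: [0.5, -0.2, -2.7]
finger_gap: 0.0478
```

>>> {"op": "arm_command", "data": {
  "plan": [
    {"ax":0,"ay":-0.07,"az":0,"tx":29.9,"ty":2,"tz":7.1,"grip":3.5},
    {"ax":0,"ay":-0.07,"az":0,"tx":29.9,"ty":2,"tz":7.1,"grip":3.5},
    {"ax":0,"ay":-0.07,"az":0,"tx":29.9,"ty":2,"tz":7.1,"grip":3.5},
    {"ax":0,"ay":-0.07,"az":0,"tx":29.9,"ty":2,"tz":7.1,"grip":3.5},
    {"ax":0,"ay":-0.07,"az":0,"tx":29.9,"ty":2,"tz":7.1,"grip":3.5},
    {"ax":0,"ay":-0.07,"az":0,"tx":29.9,"ty":2,"tz":7.1,"grip":3.5},
    {"ax":0,"ay":-0.07,"az":0,"tx":29.9,"ty":2,"tz":7.1,"grip":3.5},
    {"ax":0,"ay":-0.07,"az":0,"tx":29.9,"ty":2,"tz":7.1,"grip":3.5}
  ]
}}

```text
clock: 7.4
position: [0.5489, -0.0003, 0.2337]
tcp_rot: [-0.464, 0.535, -0.534, 0.462]
ft_force: [0.7, 0.7, -1.5]
finger_gap: 0.0477
```

>>> {"op": "arm_command", "data": {
  "plan": [
    {"ax":0,"ay":-0.08,"az":0,"tx":30.8,"ty":2,"tz":-3.6,"grip":3.5},
    {"ax":0,"ay":-0.08,"az":0,"tx":30.8,"ty":2,"tz":-3.6,"grip":3.5},
    {"ax":0,"ay":-0.08,"az":0,"tx":30.8,"ty":2,"tz":-3.6,"grip":3.5},
    {"ax":0,"ay":-0.08,"az":0,"tx":30.8,"ty":2,"tz":-3.6,"grip":3.5},
    {"ax":0,"ay":-0.08,"az":0,"tx":30.8,"ty":2,"tz":-3.6,"grip":3.5},
    {"ax":0,"ay":-0.08,"az":0,"tx":30.8,"ty":2,"tz":-3.6,"grip":3.5},
    {"ax":0,"ay":-0.08,"az":0,"tx":30.8,"ty":2,"tz":-3.6,"grip":3.5},
    {"ax":0,"ay":-0.08,"az":0,"tx":30.8,"ty":2,"tz":-3.6,"grip":3.5}
  ]
}}

```text
clock: 8.2
position: [0.4716, -0.2981, 0.2146]
tcp_rot: [-0.485, 0.515, -0.514, 0.485]
ft_force: [-0.0, 0.7, -2.8]
finger_gap: 0.0473
```

```bash
python3 - <<'E'
from h import *
state(); rel([(472,-401,150,-93.4),(472,-401,14,-93.4)])
p=eyes.camera_params("wrist"); i=eyes.get_image("wrist"); cv2.imwrite("pics/w3.png",i)
for t in ["bin","driver"]:
    for d in tip_of(t,"wrist")[:2]: print(t,np.round(d["at"],1),round(d["p"],2),np.round(un(p,d["at"],0.004)*1000,1))
E
```

```text
t 8.2 pos [ 471.6 -298.1  214.6] gap 47.3 F [-0.   0.7 -2.8]
t [10.28  6.45  0.67] a [ 0.001 -0.001 -0.001] rows>= 3
t [ 0.  13.6 -0. ] a [0. 0. 0.] rows>= 3
bin [433.6 199.2] 0.79 [ 473.5 -405.4    4. ]
```

View pics/w3.png

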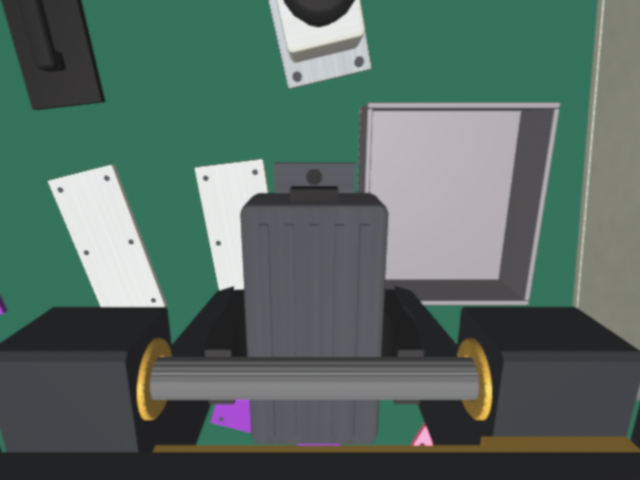

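The picture shows the driver held square in the gripper and the empty bin at about (455,200) px, agreeing with (473,-404) mm.

>>> {"op": "arm_command", "data": {
  "plan": [
    {"ax":0,"ay":0,"az":0,"tx":5,"ty":0,"tz":0.4,"grip":3.5},
    {"ax":0,"ay":0,"az":0,"tx":10.5,"ty":3,"tz":0.8,"grip":3.5},
    {"ax":0,"ay":0,"az":0,"tx":10.5,"ty":7,"tz":0.8,"grip":3.5},
    {"ax":0,"ay":0,"az":0,"tx":10.5,"ty":12,"tz":0.8,"grip":3.5},
    {"ax":0,"ay":0,"az":0,"tx":10.5,"ty":16,"tz":0.8,"grip":3.5},
    {"ax":0,"ay":0,"az":0,"tx":10.5,"ty":19,"tz":0.8,"grip":3.5},
    {"ax":0,"ay":0,"az":0,"tx":10.5,"ty":20,"tz":0.8,"grip":3.5},
    {"ax":0,"ay":0,"az":0,"tx":10.5,"ty":20,"tz":0.8,"grip":3.5}
  ]
}}

```text
clock: 9.15
position: [0.4746, -0.4007, 0.0148]
tcp_rot: [-0.486, 0.515, -0.513, 0.486]
ft_force: [-0.6, 0.5, -2.3]
finger_gap: 0.0476
```

>>> {"op": "arm_command", "data": {
  "plan": [
    {"ax":0,"ay":0,"az":0,"tx":0,"ty":0,"tz":0,"grip":6},
    {"ax":0,"ay":0,"az":0,"tx":0,"ty":0,"tz":0,"grip":6},
    {"ax":0,"ay":0,"az":0,"tx":0,"ty":0,"tz":0,"grip":6},
    {"ax":0,"ay":0,"az":0,"tx":0,"ty":-4,"tz":0,"grip":6},
    {"ax":0,"ay":0,"az":0,"tx":0,"ty":-9,"tz":0,"grip":6},
    {"ax":0,"ay":0,"az":0,"tx":0,"ty":-14,"tz":0,"grip":8.8},
    {"ax":0,"ay":0,"az":0,"tx":0,"ty":-19,"tz":0,"grip":8.8},
    {"ax":0,"ay":0,"az":0,"tx":0,"ty":-24,"tz":0,"grip":8.8}
  ]
}}

```text
clock: 9.95
position: [0.4738, -0.4032, 0.2592]
tcp_rot: [0.485, -0.514, 0.515, -0.485]
ft_force: [1.9, -0.1, -0.7]
finger_gap: 0.0815
```

```bash
python3 - <<'E'
from h import *
s=state()
p=eyes.camera_params("wrist"); i=eyes.get_image("wrist"); cv2.imwrite("pics/w4.png",i)
for t in ["driver","bin"]:
    for d in tip_of(t,"wrist")[:2]: print(t,np.round(d["at"],1),round(d["p"],2),np.round(un(p,d["at"],0.004)*1000,1))
print(rects(p,white(i),.007))
P=s["position"]; st=(P[0]*1000,P[1]*1000,P[2]*1000,-93.4)
rel([(550,0,240,-98),(529,307,250,-98.2),(529,307,75,-98.2)],st)
E
```

```text
t 9.95 pos [ 473.8 -403.2  259.2] gap 81.5 F [ 1.9 -0.1 -0.7]
driver [314.7 198.1] 0.68 [ 476.3 -403.4    4. ]
[(np.float64(447.3), np.float64(-104.4), np.float64(10.2), np.float64(140.3), np.float64(60.6), np.float64(7317.0)), (np.float64(446.5), np.float64(-228.4), np.float64(3.5), np.float64(140.2), np.float64(60.6), np.float64(8040.0)), (np.float64(474.6), np.float64(-405.7), np.float64(-3.3), np.float64(147.5), np.float64(129.4), np.float64(18093.0))]
t [-40.7    1.92   5.22] a [0.   0.08 0.  ] rows>= 9
t [-30.11  -1.    -6.35] a [0.    0.003 0.   ] rows>= 7
t [ 0.  17.5  0. ] a [0. 0. 0.] rows>= 4
```

>>> {"op": "arm_command", "data": {
  "plan": [
    {"ax":0,"ay":0,"az":0,"tx":-35,"ty":1,"tz":5.2,"grip":8.8},
    {"ax":0,"ay":0,"az":0,"tx":-35,"ty":1,"tz":5.2,"grip":8.8},
    {"ax":0,"ay":0,"az":0,"tx":-35,"ty":1,"tz":5.2,"grip":8.8},
    {"ax":0,"ay":0,"az":0,"tx":-35,"ty":1,"tz":5.2,"grip":8.8},
    {"ax":0,"ay":0,"az":0,"tx":-35,"ty":1,"tz":5.2,"grip":8.8},
    {"ax":0,"ay":0,"az":0,"tx":-35,"ty":1,"tz":5.2,"grip":8.8},
    {"ax":0,"ay":0,"az":0,"tx":-35,"ty":1,"tz":5.2,"grip":8.8},
    {"ax":0,"ay":0,"az":0,"tx":-35,"ty":1,"tz":5.2,"grip":8.8}
  ]
}}

```text
clock: 10.9
position: [0.5464, -0.0483, 0.2452]
tcp_rot: [-0.487, 0.513, -0.511, 0.489]
ft_force: [-0.5, -0.3, 0.1]
finger_gap: 0.0878
```

>>> {"op": "arm_command", "data": {
  "plan": [
    {"ax":0,"ay":0.08,"az":0,"tx":-35.9,"ty":0,"tz":-3.5,"grip":8.8},
    {"ax":0,"ay":0.08,"az":0,"tx":-35.9,"ty":0,"tz":-3.5,"grip":8.8},
    {"ax":0,"ay":0.08,"az":0,"tx":-35.9,"ty":0,"tz":-3.5,"grip":8.8},
    {"ax":0,"ay":0.08,"az":0,"tx":-35.9,"ty":0,"tz":-3.5,"grip":8.8},
    {"ax":0,"ay":0.08,"az":0,"tx":-35.9,"ty":0,"tz":-3.5,"grip":8.8},
    {"ax":0,"ay":0.08,"az":0,"tx":-35.9,"ty":0,"tz":-3.5,"grip":8.8},
    {"ax":0,"ay":0.08,"az":0,"tx":-35.9,"ty":0,"tz":-3.5,"grip":8.8},
    {"ax":0,"ay":0.08,"az":0,"tx":-35.9,"ty":0,"tz":-3.5,"grip":8.8}
  ]
}}

```text
clock: 11.7
position: [0.5293, 0.3104, 0.2451]
tcp_rot: [-0.466, 0.533, -0.53, 0.467]
ft_force: [-0.5, 0.4, 0.4]
finger_gap: 0.088
```

```bash
cat >> h.py <<'E'
def hull(i,p,z,x0,x1,y0,y1,t=165):
    """white blobs inside a world window at height z"""
    m=white(i,t).astype(np.uint8); w=np.zeros_like(m)
    poly=proj(p,[(x/1000,y/1000,z) for x,y in((x0,y0),(x1,y0),(x1,y1),(x0,y1))]).astype(np.int32)
    cv2.fillConvexPoly(w,poly,1); return rects(p,m*w,z)
E
python3 - <<'E'
from h import *
for k in range(3): i=eyes.get_image("wrist")
s=state(); p=eyes.camera_params("wrist"); i=eyes.get_image("wrist"); cv2.imwrite("pics/w5.png",i); np.save("pics/w5.npy",p["world_to_cam"])
print(np.degrees(np.arctan2(*R.from_quat(s["tcp_rot"]).as_matrix()[[1,0],0])))
for t in (150,165,180): print(hull(i,p,.079,420,630,240,365,t))
for t in ["corner","end_fence","side_fence","plate5"]:
    for d in tip_of(t,"wrist")[:2]: print(t,np.round(d["at"],1),round(d["p"],2),np.round(un(p,d["at"],.072)*1000,1))
E
```

```text
t 11.85 pos [531.8 302.9 244.9] gap 88.4 F [-0.1 -1.4  0.2]
-97.87661910038074
[(np.float64(426.6), np.float64(303.3), np.float64(85.3), np.float64(126.1), np.float64(19.5), np.float64(1866.0)), (np.float64(529.4), np.float64(307.4), np.float64(-7.9), np.float64(140.6), np.float64(60.8), np.float64(8412.0))]
[(np.float64(426.4), np.float64(303.3), np.float64(85.5), np.float64(126.1), np.float64(18.9), np.float64(1802.0)), (np.float64(529.8), np.float64(307.3), np.float64(-7.9), np.float64(139.6), np.float64(60.3), np.float64(8199.0))]
[(np.float64(426.4), np.float64(303.3), np.float64(85.2), np.float64(126.1), np.float64(17.8), np.float64(1727.0)), (np.float64(529.5), np.float64(307.3), np.float64(-8.0), np.float64(139.0), np.float64(58.8), np.float64(8018.0))]
corner [198.1  87.8] 0.72 [642.1 376.3  72. ]
end_fence [252.2  83. ] 0.77 [639.8 335.4  72. ]
side_fence [215.8 178.5] 0.58 [573.7 376.9  72. ]
plate5 [595.3  54.8] 0.72 [624.5  81.6  72. ]
plate5 [309.4 219.1] 0.69 [530.7 307.5  72. ]
```

View pics/w5.png

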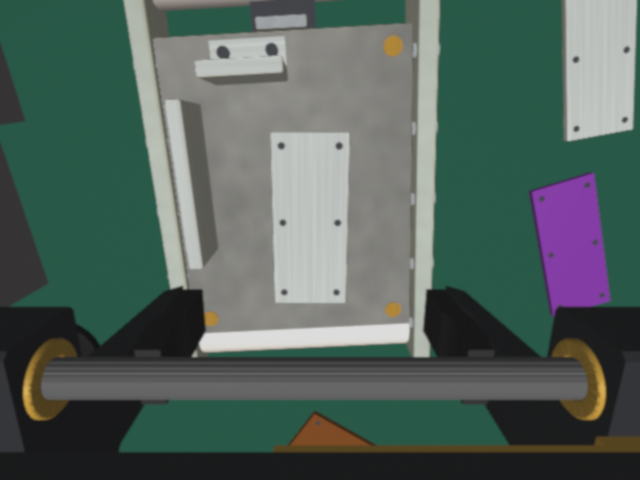

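The picture shows the carrier with plate5 lying askew at (311,218) px, and both fences are clear.

```bash
python3 - <<'E'
from h import *
p={"K":eyes.camera_params("wrist")["K"],"world_to_cam":np.load("pics/w5.npy")}
U=lambda u,v,z:un(p,(u,v),z)[:2]*1000
fl,fr=U(155,38,.072),U(405,24,.072);d=fl-fr;print(fl,fr,np.linalg.norm(d),np.degrees(np.arctan2(-d[0],d[1])))
a,b=U(217,248,.072),U(202,104,.072);e=b-a;print(a,b,np.linalg.norm(e),np.degrees(np.arctan2(e[1],e[0])))
a,b=U(286,72,.122),U(196,77,.122);e=b-a;print(a,b,np.linalg.norm(e),np.degrees(np.arctan2(-e[0],e[1])))
rel([(529.5,307.3,74,-98),(529.5,307.3,82,-98),(566,328.4,82,-94.9),(566,328.4,74,-94.9)])
E
```

```text
[679.62945099 400.09812527] [664.02750568 219.00763443] 181.76134508901444 -4.924187957879513
[516.74226834 387.59030767] [630.35035838 375.84355589] 114.2137658154036 -5.903242348112417
[637.21054486 306.86256135] [642.04004078 363.45254642] 56.795690339596554 -4.8779103368258285
t [-0.55 17.17 -0.41] a [-0.    -0.002  0.001] rows>= 4
t [ 0.  -0.8  0. ] a [0. 0. 0.] rows>= 1
t [-2.6   0.    3.32] a [ 0.    -0.054  0.   ] rows>= 1
t [0.  0.8 0. ] a [0. 0. 0.] rows>= 1
```

>>> {"op": "arm_command", "data": {
  "plan": [
    {"ax":0,"ay":0,"az":0,"tx":-0.5,"ty":5,"tz":-0.4,"grip":8.8},
    {"ax":0,"ay":0,"az":0,"tx":-0.5,"ty":10,"tz":-0.4,"grip":8.8},
    {"ax":0,"ay":0,"az":0,"tx":-0.5,"ty":14,"tz":-0.4,"grip":8.8},
    {"ax":0,"ay":0,"az":0,"tx":-0.5,"ty":16,"tz":-0.4,"grip":8.8},
    {"ax":0,"ay":0,"az":0,"tx":-0.5,"ty":16.6,"tz":-0.4,"grip":8.8},
    {"ax":0,"ay":0,"az":0,"tx":-0.5,"ty":17,"tz":-0.4,"grip":8.8},
    {"ax":0,"ay":0,"az":0,"tx":-0.5,"ty":17.1,"tz":-0.4,"grip":5},
    {"ax":0,"ay":0,"az":0,"tx":-0.5,"ty":17.1,"tz":-0.4,"grip":5}
  ]
}}

```text
clock: 12.9
position: [0.5297, 0.3095, 0.0761]
tcp_rot: [0.463, -0.533, 0.534, -0.465]
ft_force: [-0.1, -0.1, 0.6]
finger_gap: 0.0742
```

>>> {"op": "arm_command", "data": {
  "plan": [
    {"ax":0,"ay":0,"az":0,"tx":0,"ty":0,"tz":0,"grip":5},
    {"ax":0,"ay":0,"az":0,"tx":0,"ty":0,"tz":0,"grip":5},
    {"ax":0,"ay":0,"az":0,"tx":0,"ty":0,"tz":0,"grip":5},
    {"ax":0,"ay":0,"az":0,"tx":0,"ty":0,"tz":0,"grip":5}
  ]
}}

```text
clock: 13.3
position: [0.5293, 0.3093, 0.0756]
tcp_rot: [0.464, -0.533, 0.534, -0.465]
ft_force: [-0.5, -1.4, 6.0]
finger_gap: 0.0594
```

>>> {"op": "arm_command", "data": {
  "plan": [
    {"ax":0,"ay":0,"az":0,"tx":0,"ty":-0.4,"tz":0,"grip":5},
    {"ax":0,"ay":0,"az":0,"tx":0,"ty":-0.8,"tz":0,"grip":5},
    {"ax":0,"ay":-0.027,"az":0,"tx":-1.2,"ty":-0.8,"tz":1.7,"grip":5},
    {"ax":0,"ay":-0.054,"az":0,"tx":-2.4,"ty":-0.8,"tz":3.3,"grip":5},
    {"ax":0,"ay":-0.054,"az":0,"tx":-2.4,"ty":-0.8,"tz":3.3,"grip":5},
    {"ax":0,"ay":-0.054,"az":0,"tx":-2.4,"ty":-0.4,"tz":3.3,"grip":5},
    {"ax":0,"ay":-0.054,"az":0,"tx":-2.4,"ty":-0.1,"tz":3.3,"grip":5},
    {"ax":0,"ay":-0.054,"az":0,"tx":-2.4,"ty":0,"tz":3.3,"grip":5}
  ]
}}

```text
clock: 14.1
position: [0.564, 0.3281, 0.0754]
tcp_rot: [0.479, -0.521, 0.521, -0.478]
ft_force: [-4.0, -2.5, 12.4]
finger_gap: 0.059
```

```bash
python3 - <<'E'
from h import *
for k in range(2): i=eyes.get_image("wrist")
s=state(); p=eyes.camera_params("wrist"); print(np.degrees(np.arctan2(*R.from_quat(s["tcp_rot"]).as_matrix()[[1,0],0])))
cv2.imwrite("pics/w6.png",i)
print(proj(p,[(.5710,.3521,.079),(.643,.376,.072)]))
E
```

```text
t 14.2 pos [564.1 328.2  75.5] gap 58.8 F [-2.  -1.4  7.4]
-94.82406856145752
[[253.7260029  301.09022306]
 [165.77145688 114.31389767]]
```

View pics/w6.png

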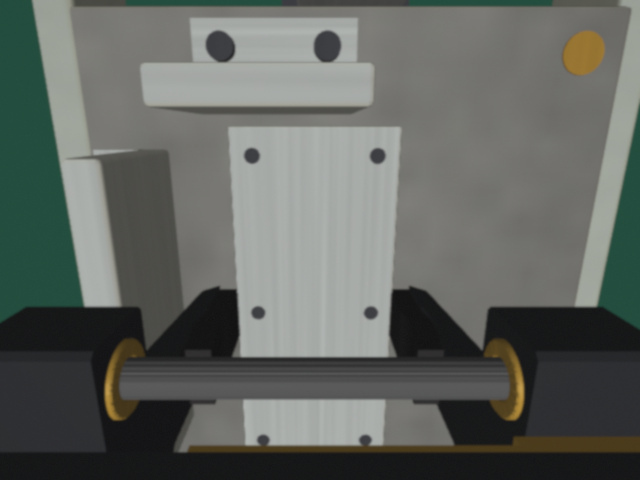

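Plate5 is now held parallel to the fences, with its far edge at row 127 against the end fence at about row 107 and clearance at the left finger. Next I release it and push it in y.

>>> {"op": "arm_command", "data": {
  "plan": [
    {"ax":0,"ay":0,"az":0,"tx":0,"ty":0,"tz":0,"grip":6.6},
    {"ax":0,"ay":0,"az":0,"tx":0,"ty":0,"tz":0,"grip":6.6},
    {"ax":0,"ay":0,"az":0,"tx":0,"ty":-1.5,"tz":0,"grip":6.6},
    {"ax":0,"ay":0,"az":0,"tx":0,"ty":-3.5,"tz":0,"grip":6.6},
    {"ax":0,"ay":0,"az":0,"tx":3,"ty":-3.5,"tz":0,"grip":0},
    {"ax":0,"ay":0,"az":0,"tx":5.8,"ty":-3.5,"tz":0,"grip":0},
    {"ax":0,"ay":0,"az":0,"tx":5.8,"ty":-3.5,"tz":0,"grip":0},
    {"ax":0,"ay":0,"az":0,"tx":5.8,"ty":-3.5,"tz":0,"grip":0}
  ]
}}

```text
clock: 15.0
position: [0.5603, 0.2703, 0.1106]
tcp_rot: [0.478, -0.521, 0.521, -0.479]
ft_force: [0.7, 0.6, 0.3]
finger_gap: 0.0361
```

>>> {"op": "arm_command", "data": {
  "plan": [
    {"ax":0,"ay":0,"az":0,"tx":0,"ty":0,"tz":0.4,"grip":0},
    {"ax":0,"ay":0,"az":0,"tx":0,"ty":0,"tz":0.4,"grip":0},
    {"ax":0,"ay":0,"az":0,"tx":0,"ty":2,"tz":0.4,"grip":0},
    {"ax":0,"ay":0,"az":0,"tx":0,"ty":3.3,"tz":0.4,"grip":0},
    {"ax":0,"ay":0,"az":0,"tx":0,"ty":3.3,"tz":0.4,"grip":0},
    {"ax":0,"ay":0,"az":0,"tx":-0.5,"ty":3.3,"tz":0.4,"grip":0},
    {"ax":0,"ay":0,"az":0,"tx":-1,"ty":3.3,"tz":0.4,"grip":0},
    {"ax":0,"ay":0,"az":0,"tx":-1.5,"ty":3.3,"tz":0.4,"grip":0}
  ]
}}

```text
clock: 15.8
position: [0.5655, 0.2864, 0.0775]
tcp_rot: [0.478, -0.52, 0.521, -0.479]
ft_force: [1.1, 0.5, 0.1]
finger_gap: 0.0005
```

>>> {"op": "arm_command", "data": {
  "plan": [
    {"ax":0,"ay":0,"az":0,"tx":-0.4,"ty":0,"tz":0,"grip":0},
    {"ax":0,"ay":0,"az":0,"tx":-0.8,"ty":0,"tz":0,"grip":0},
    {"ax":0,"ay":0,"az":0,"tx":-1.2,"ty":0,"tz":0,"grip":0},
    {"ax":0,"ay":0,"az":0,"tx":-1.6,"ty":0,"tz":0,"grip":0},
    {"ax":0,"ay":0,"az":0,"tx":-1.8,"ty":0,"tz":0,"grip":0},
    {"ax":0,"ay":0,"az":0,"tx":-1.8,"ty":0,"tz":0,"grip":0}
  ]
}}

```text
clock: 16.4
position: [0.567, 0.3036, 0.077]
tcp_rot: [0.478, -0.521, 0.521, -0.479]
ft_force: [-0.2, -1.6, 2.4]
finger_gap: 0.0005
```

```bash
cat >> h.py <<'E'
C=np.array([643.,376.]); CY=np.radians(-4.95)
def cpos(xy): 
    d=np.array(xy)[:2]-C; return np.array([d[0]*np.cos(CY)+d[1]*np.sin(CY),-d[0]*np.sin(CY)+d[1]*np.cos(CY)])
def cworld(c): return C+np.array([c[0]*np.cos(CY)-c[1]*np.sin(CY),c[0]*np.sin(CY)+c[1]*np.cos(CY)])
def cstate():
    s=state(); print("corner frame",np.round(cpos(np.array(s["position"])*1000),1)); 
    f=s["ft_force"]; print("Fc",np.round([f[0]*np.cos(CY)+f[1]*np.sin(CY),-f[0]*np.sin(CY)+f[1]*np.cos(CY),f[2]],1)); return s
E
python3 - <<'E'
from h import *
cstate(); eyes.get_image("wrist"); i=eyes.get_image("wrist"); cstate(); cv2.imwrite("pics/w7.png",i)
E
```

```text
t 16.4 pos [567.  303.6  77. ] gap 0.5 F [-0.2 -1.6  2.4]
corner frame [-69.5 -78.6]
Fc [-0.  -1.6  2.4]
t 16.5 pos [566.8 303.2  76.7] gap 0.7 F [-0.3 -0.9  2.1]
corner frame [-69.7 -79.1]
Fc [-0.2 -0.9  2.1]
```

View pics/w7.png

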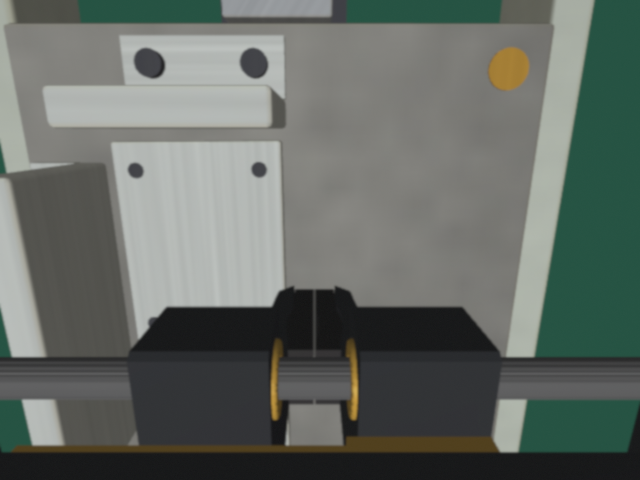

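The plate is now within a few mm of the side fence (left edge about col 115 against the fence foot at about 108), and the push force is only about 1 N. I push on until contact.

>>> {"op": "arm_command", "data": {
  "plan": [
    {"ax":0,"ay":0,"az":0,"tx":-0.1,"ty":0,"tz":0,"grip":0},
    {"ax":0,"ay":0,"az":0,"tx":-0.2,"ty":0,"tz":0,"grip":0},
    {"ax":0,"ay":0,"az":0,"tx":-0.3,"ty":0,"tz":0,"grip":0},
    {"ax":0,"ay":0,"az":0,"tx":-0.3,"ty":0,"tz":0,"grip":0}
  ]
}}

```text
clock: 16.9
position: [0.5668, 0.3064, 0.0766]
tcp_rot: [-0.479, 0.521, -0.52, 0.479]
ft_force: [-0.0, 0.6, 1.7]
finger_gap: 0.0005
```

>>> {"op": "arm_command", "data": {
  "plan": [
    {"ax":0,"ay":0,"az":0,"tx":-0.1,"ty":0,"tz":0,"grip":0},
    {"ax":0,"ay":0,"az":0,"tx":-0.2,"ty":0,"tz":0,"grip":0},
    {"ax":0,"ay":0,"az":0,"tx":-0.2,"ty":0,"tz":0,"grip":0}
  ]
}}

```text
clock: 17.2
position: [0.567, 0.3084, 0.0766]
tcp_rot: [-0.479, 0.521, -0.52, 0.479]
ft_force: [0.8, -0.4, 1.4]
finger_gap: 0.0004
```

```bash
python3 - <<'E'
from h import *
cstate(); eyes.get_image("wrist"); cstate()
E
```

```text
t 17.2 pos [567.  308.4  76.6] gap 0.4 F [ 0.8 -0.4  1.4]
corner frame [-69.9 -73.9]
Fc [ 0.9 -0.4  1.4]
t 17.25 pos [567.  308.4  76.6] gap 0.4 F [ 0.8 -1.1  2.9]
corner frame [-69.9 -73.9]
Fc [ 0.9 -1.1  2.9]
```

>>> {"op": "arm_command", "data": {
  "plan": [
    {"ax":0,"ay":0,"az":0,"tx":0.3,"ty":0,"tz":0,"grip":0},
    {"ax":0,"ay":0,"az":0,"tx":0.3,"ty":0.25,"tz":0,"grip":0},
    {"ax":0,"ay":0,"az":0,"tx":0.3,"ty":0.25,"tz":0,"grip":0},
    {"ax":0,"ay":0,"az":0,"tx":0,"ty":0.25,"tz":0,"grip":0},
    {"ax":0,"ay":0,"az":0,"tx":-0.1,"ty":0.25,"tz":0,"grip":0},
    {"ax":0,"ay":0,"az":0,"tx":-0.1,"ty":0.25,"tz":0,"grip":0}
  ]
}}

```text
clock: 17.85
position: [0.5669, 0.307, 0.0737]
tcp_rot: [0.48, -0.52, 0.521, -0.477]
ft_force: [-0.7, -3.9, 1.5]
finger_gap: -0.0
```

>>> {"op": "arm_command", "data": {
  "plan": [
    {"ax":0,"ay":0,"az":0,"tx":-0.1,"ty":0,"tz":0,"grip":0},
    {"ax":0,"ay":0,"az":0,"tx":-0.15,"ty":0,"tz":0,"grip":0}
  ]
}}

```text
clock: 18.05
position: [0.5669, 0.3071, 0.0737]
tcp_rot: [0.48, -0.52, 0.522, -0.476]
ft_force: [-2.1, -8.8, 4.6]
finger_gap: 0.0002
```

```bash
python3 - <<'E'
from h import *
cstate(); i=eyes.get_image("wrist"); cstate(); cv2.imwrite("pics/w8.png",i[100:480,0:640])
E
```

```text
t 18.05 pos [566.9 307.1  73.7] gap 0.2 F [-2.1 -8.8  4.6]
corner frame [-69.9 -75.2]
Fc [-1.3 -8.9  4.6]
t 18.1 pos [566.9 307.1  73.7] gap 0.4 F [-2.2 -8.1  3.7]
corner frame [-69.9 -75.2]
Fc [-1.5 -8.3  3.7]
```

View pics/w8.png

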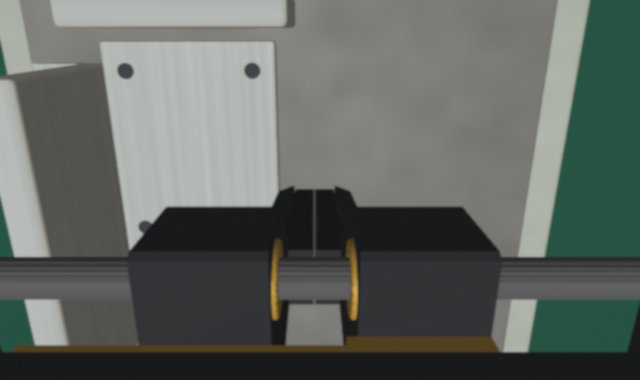

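The plate's left edge now meets the fence foot (col 102-127), with 8-9 N of contact. The TCP is at corner-frame y = -75. Next is the x push.

>>> {"op": "arm_command", "data": {
  "plan": [
    {"ax":0,"ay":0,"az":0,"tx":1,"ty":0,"tz":0,"grip":0},
    {"ax":0,"ay":0,"az":0,"tx":1,"ty":-4,"tz":0,"grip":0},
    {"ax":0,"ay":0,"az":0,"tx":-2,"ty":-4,"tz":-4,"grip":0},
    {"ax":0,"ay":0,"az":0,"tx":-4.5,"ty":-4,"tz":-8,"grip":0},
    {"ax":0,"ay":0,"az":0,"tx":-4.5,"ty":-4,"tz":-9.5,"grip":0},
    {"ax":0,"ay":0,"az":0,"tx":-4.5,"ty":-2,"tz":-9.5,"grip":0},
    {"ax":0,"ay":0,"az":0,"tx":-4.5,"ty":0,"tz":-9.5,"grip":0},
    {"ax":0,"ay":0,"az":0,"tx":-4.5,"ty":0,"tz":-9.5,"grip":0}
  ]
}}

```text
clock: 18.9
position: [0.4762, 0.364, 0.0734]
tcp_rot: [-0.479, 0.521, -0.52, 0.479]
ft_force: [-0.6, -0.5, -0.3]
finger_gap: 0.0006
```

>>> {"op": "arm_command", "data": {
  "plan": [
    {"ax":0,"ay":0,"az":0,"tx":0,"ty":0,"tz":0.4,"grip":0},
    {"ax":0,"ay":0,"az":0,"tx":0,"ty":0,"tz":0.8,"grip":0},
    {"ax":0,"ay":0,"az":0,"tx":0,"ty":0,"tz":1.2,"grip":0},
    {"ax":0,"ay":0,"az":0,"tx":0,"ty":0,"tz":1.4,"grip":0},
    {"ax":0,"ay":0,"az":0,"tx":0,"ty":0,"tz":1.4,"grip":0}
  ]
}}

```text
clock: 19.4
position: [0.4907, 0.3622, 0.0743]
tcp_rot: [-0.478, 0.521, -0.521, 0.478]
ft_force: [-0.2, 0.1, 0.1]
finger_gap: 0.0003
```

>>> {"op": "arm_command", "data": {
  "plan": [
    {"ax":0,"ay":0,"az":0,"tx":0,"ty":0,"tz":0.1,"grip":0},
    {"ax":0,"ay":0,"az":0,"tx":0,"ty":0,"tz":0.2,"grip":0},
    {"ax":0,"ay":0,"az":0,"tx":0,"ty":0,"tz":0.2,"grip":0}
  ]
}}

```text
clock: 19.7
position: [0.4911, 0.3623, 0.0741]
tcp_rot: [-0.479, 0.521, -0.52, 0.478]
ft_force: [-5.4, 0.3, 2.8]
finger_gap: 0.0002
```

```bash
python3 - <<'E'
from h import *
cstate()
E
```

```text
t 19.7 pos [491.1 362.3  74.1] gap 0.2 F [-5.4  0.3  2.8]
corner frame [-150.1  -26.8]
Fc [-5.4 -0.2  2.8]
```

>>> {"op": "arm_command", "data": {
  "plan": [
    {"ax":0,"ay":0,"az":0,"tx":0,"ty":0,"tz":0.1,"grip":0},
    {"ax":0,"ay":0,"az":0,"tx":0,"ty":0,"tz":0.1,"grip":0}
  ]
}}

```text
clock: 19.9
position: [0.4912, 0.3623, 0.0739]
tcp_rot: [-0.48, 0.521, -0.52, 0.478]
ft_force: [-7.3, -1.2, 3.7]
finger_gap: 0.0006
```

```bash
python3 - <<'E'
from h import *
cstate()
i=eyes.get_image("top"); p=eyes.camera_params("top"); cv2.imwrite("pics/top1.png",i); print(rects(p,white(i),.007))
print([ (np.round(un(p,d["at"],.008)*1000),d["p"]) for d in find_in("cover","top")])
E
```

```text
t 19.9 pos [491.2 362.3  73.9] gap 0.6 F [-7.3 -1.2  3.7]
corner frame [-150.1  -26.8]
Fc [-7.1 -1.8  3.7]
[(np.float64(446.8), np.float64(-229.0), np.float64(3.5), np.float64(141.2), np.float64(60.5), np.float64(8069.0)), (np.float64(447.6), np.float64(-105.6), np.float64(10.0), np.float64(141.3), np.float64(60.8), np.float64(8089.0)), (np.float64(472.9), np.float64(-410.7), np.float64(-3.6), np.float64(147.7), np.float64(117.4), np.float64(16384.0)), (np.float64(628.6), np.float64(33.4), np.float64(2.4), np.float64(141.3), np.float64(60.4), np.float64(8016.0)), (np.float64(775.2), np.float64(44.8), np.float64(-46.8), np.float64(100.6), np.float64(4.7), np.float64(262.0)), (np.float64(1017.3), np.float64(245.3), np.float64(-48.3), np.float64(103.5), np.float64(70.9), np.float64(2492.0))]
[(array([647., -92.,   8.]), 0.78), (array([571., 303.,   8.]), 0.32)]
```

```bash
python3 - <<'E'
from h import *
rel([(485,363,190,-94.9),(628.6,33.5,90,-87.4),(628.6,33.5,3,-87.4)])
print(cworld((-76,-52)))
E
```

```text
t [ -0.   -11.6   -0.66] a [0.003 0.003 0.001] rows>= 3
t [31.6  10.   17.12] a [-0.    -0.131 -0.   ] rows>= 8
t [0.  8.7 0. ] a [0. 0. 0.] rows>= 2
[562.79656037 330.75170422]
```

>>> {"op": "arm_command", "data": {
  "plan": [
    {"ax":0,"ay":0,"az":0,"tx":0,"ty":0,"tz":-0.5,"grip":0},
    {"ax":0,"ay":0,"az":0,"tx":0,"ty":-4,"tz":-0.7,"grip":8.8},
    {"ax":0,"ay":0,"az":0,"tx":0,"ty":-9,"tz":-0.7,"grip":8.8},
    {"ax":0,"ay":0,"az":0,"tx":0,"ty":-11.6,"tz":-0.7,"grip":8.8}
  ]
}}

```text
clock: 20.4
position: [0.4883, 0.3637, 0.1942]
tcp_rot: [0.476, -0.52, 0.521, -0.481]
ft_force: [2.0, 1.0, -0.5]
finger_gap: 0.0223
```

>>> {"op": "arm_command", "data": {
  "plan": [
    {"ax":0,"ay":-0.13,"az":0,"tx":31.6,"ty":0,"tz":17.1,"grip":8.8},
    {"ax":0,"ay":-0.13,"az":0,"tx":31.6,"ty":0,"tz":17.1,"grip":8.8},
    {"ax":0,"ay":-0.13,"az":0,"tx":31.6,"ty":0,"tz":17.1,"grip":8.8},
    {"ax":0,"ay":-0.13,"az":0,"tx":31.6,"ty":0,"tz":17.1,"grip":8.8},
    {"ax":0,"ay":-0.13,"az":0,"tx":31.6,"ty":0,"tz":17.1,"grip":8.8},
    {"ax":0,"ay":-0.13,"az":0,"tx":31.6,"ty":0,"tz":17.1,"grip":8.8},
    {"ax":0,"ay":-0.13,"az":0,"tx":31.6,"ty":0,"tz":17.1,"grip":8.8},
    {"ax":0,"ay":-0.13,"az":0,"tx":31.6,"ty":4,"tz":17.1,"grip":8.8}
  ]
}}

```text
clock: 21.2
position: [0.6372, 0.0243, 0.1547]
tcp_rot: [-0.507, 0.486, -0.496, 0.511]
ft_force: [1.0, -0.1, -0.4]
finger_gap: 0.0865
```

```bash
python3 - <<'E'
from h import *
for k in range(2): i=eyes.get_image("wrist")
s=state(); p=eyes.camera_params("wrist"); cv2.imwrite("pics/w9.png",i)
print(rects(p,white(i),.007)); print(rects(p,dark(i,70),.008))
rel([(628.6,33.5,40,-87.4),(628.6,33.5,3,-87.4)])
E
```

```text
t 21.3 pos [628.4  28.6 146. ] gap 87.8 F [-1.   0.7 -1.5]
[(np.float64(625.4), np.float64(37.8), np.float64(2.7), np.float64(141.8), np.float64(60.9), np.float64(8469.0))]
[]
t [-0.51 10.6   0.11] a [ 0.006 -0.005  0.003] rows>= 3
t [0.  3.7 0. ] a [0. 0. 0.] rows>= 1
```

>>> {"op": "arm_command", "data": {
  "plan": [
    {"ax":0.006,"ay":0,"az":0.003,"tx":-0.5,"ty":5,"tz":0,"grip":8.8},
    {"ax":0.006,"ay":0,"az":0.003,"tx":-0.5,"ty":9,"tz":0,"grip":8.8},
    {"ax":0.006,"ay":0,"az":0.003,"tx":-0.5,"ty":12,"tz":0,"grip":8.8},
    {"ax":0.006,"ay":0,"az":0.003,"tx":-0.5,"ty":13.6,"tz":0,"grip":8.8},
    {"ax":0.006,"ay":0,"az":0.003,"tx":-0.5,"ty":14,"tz":0,"grip":8.8},
    {"ax":0.006,"ay":0,"az":0.003,"tx":-0.5,"ty":14,"tz":0,"grip":8.8}
  ]
}}

```text
clock: 21.9
position: [0.6307, 0.0391, 0.0112]
tcp_rot: [-0.509, 0.487, -0.489, 0.514]
ft_force: [0.7, -0.5, 1.3]
finger_gap: 0.0881
```

```bash
python3 - <<'E'
from h import *
eyes.get_image("wrist");state(); rel([(628.4,33.7,3,-87.4)])
E
```

```text
t 21.95 pos [631.2  39.   11.8] gap 88.4 F [ 0.7 -0.7  0.7]
t [ 0.52  0.88 -0.32] a [-0.008  0.001 -0.003] rows>= 1
```

>>> {"op": "arm_command", "data": {
  "plan": [
    {"ax":-0.008,"ay":0,"az":-0.003,"tx":0.5,"ty":0,"tz":-0.3,"grip":8.8},
    {"ax":-0.008,"ay":0,"az":-0.003,"tx":0.5,"ty":0.5,"tz":-0.3,"grip":8.8},
    {"ax":-0.008,"ay":0,"az":-0.003,"tx":0.5,"ty":0.8,"tz":-0.3,"grip":8.8},
    {"ax":-0.008,"ay":0,"az":-0.003,"tx":0.5,"ty":0.8,"tz":-0.3,"grip":5},
    {"ax":-0.008,"ay":0,"az":-0.003,"tx":0.5,"ty":0.8,"tz":-0.3,"grip":5},
    {"ax":-0.008,"ay":0,"az":-0.003,"tx":0.5,"ty":0.8,"tz":-0.3,"grip":5},
    {"ax":-0.008,"ay":0,"az":-0.003,"tx":0.5,"ty":0.8,"tz":-0.3,"grip":5},
    {"ax":-0.008,"ay":0,"az":-0.003,"tx":0.5,"ty":0.8,"tz":-0.3,"grip":5}
  ]
}}

```text
clock: 22.75
position: [0.6273, 0.0333, 0.0022]
tcp_rot: [0.512, -0.489, 0.488, -0.511]
ft_force: [0.2, 0.2, 0.3]
finger_gap: 0.0593
```

```bash
python3 - <<'E'
from h import *
s=state(); P=np.array(s["position"])*1000; print(np.degrees(np.arctan2(*R.from_quat(s["tcp_rot"]).as_matrix()[[1,0],0])))
w=cworld((-76,-52)); rel([(*P[:2],P[2]+150,-87.4),(*w,P[2]+150,-94.9),(*w,90,-94.9),(*w,82.5,-94.9)])
E
```

```text
t 22.75 pos [627.3  33.3   2.2] gap 59.3 F [0.2 0.2 0.3]
-87.37737594628278
t [ -0.   -15.    -0.03] a [ 0.002  0.    -0.   ] rows>= 3
t [-30.01   0.    -5.1 ] a [-0.     0.131 -0.   ] rows>= 7
t [0.   6.22 0.  ] a [0. 0. 0.] rows>= 2
t [0.   0.75 0.  ] a [0. 0. 0.] rows>= 1
```

>>> {"op": "arm_command", "data": {
  "plan": [
    {"ax":0,"ay":0,"az":0,"tx":0,"ty":-3,"tz":0,"grip":5},
    {"ax":0,"ay":0,"az":0,"tx":0,"ty":-8,"tz":0,"grip":5},
    {"ax":0,"ay":0,"az":0,"tx":0,"ty":-13,"tz":0,"grip":5},
    {"ax":0,"ay":0,"az":0,"tx":0,"ty":-15,"tz":0,"grip":5},
    {"ax":0,"ay":0,"az":0,"tx":0,"ty":-15,"tz":0,"grip":5}
  ]
}}

```text
clock: 23.25
position: [0.6298, 0.0335, 0.1558]
tcp_rot: [-0.51, 0.487, -0.49, 0.512]
ft_force: [-1.0, -0.2, -1.6]
finger_gap: 0.0593
```

>>> {"op": "arm_command", "data": {
  "plan": [
    {"ax":0,"ay":0.03,"az":0,"tx":-4,"ty":0,"tz":-0.7,"grip":5},
    {"ax":0,"ay":0.05,"az":0,"tx":-9,"ty":0,"tz":-1.5,"grip":5},
    {"ax":0,"ay":0.08,"az":0,"tx":-14,"ty":0,"tz":-2.4,"grip":5},
    {"ax":0,"ay":0.1,"az":0,"tx":-19,"ty":0,"tz":-3.2,"grip":5},
    {"ax":0,"ay":0.12,"az":0,"tx":-24,"ty":0,"tz":-4,"grip":5},
    {"ax":0,"ay":0.13,"az":0,"tx":-28,"ty":0,"tz":-4.8,"grip":5},
    {"ax":0,"ay":0.131,"az":0,"tx":-30,"ty":0,"tz":-5.1,"grip":5},
    {"ax":0,"ay":0.131,"az":0,"tx":-30,"ty":0,"tz":-5.1,"grip":5}
  ]
}}

```text
clock: 24.05
position: [0.5593, 0.3351, 0.1501]
tcp_rot: [-0.481, 0.521, -0.518, 0.479]
ft_force: [-0.2, -1.2, -2.2]
finger_gap: 0.059
```

>>> {"op": "arm_command", "data": {
  "plan": [
    {"ax":0,"ay":0,"az":0,"tx":0,"ty":2.5,"tz":0,"grip":5},
    {"ax":0,"ay":0,"az":0,"tx":0,"ty":4.5,"tz":0,"grip":5},
    {"ax":0,"ay":0,"az":0,"tx":0,"ty":5.5,"tz":0,"grip":5},
    {"ax":0,"ay":0,"az":0,"tx":0,"ty":6,"tz":0,"grip":5},
    {"ax":0,"ay":0,"az":0,"tx":0,"ty":6,"tz":0,"grip":5},
    {"ax":0,"ay":0,"az":0,"tx":0,"ty":6,"tz":0,"grip":5}
  ]
}}

```text
clock: 24.65
position: [0.5633, 0.3306, 0.0929]
tcp_rot: [-0.478, 0.521, -0.521, 0.478]
ft_force: [0.2, 0.2, -1.7]
finger_gap: 0.0595
```

```bash
python3 - <<'E'
from h import *
s=cstate(); i=eyes.get_image("wrist"); cv2.imwrite("pics/w10.png",i);w=cworld((-76,-52)); rel([(*w,82.5,-94.9)])
E
```

```text
t 24.65 pos [563.3 330.6  92.9] gap 59.5 F [ 0.2  0.2 -1.7]
corner frame [-75.5 -52.1]
Fc [ 0.2  0.2 -1.7]
t [ 0.01  1.07 -0.06] a [ 0.001  0.    -0.001] rows>= 1
```

View pics/w10.png

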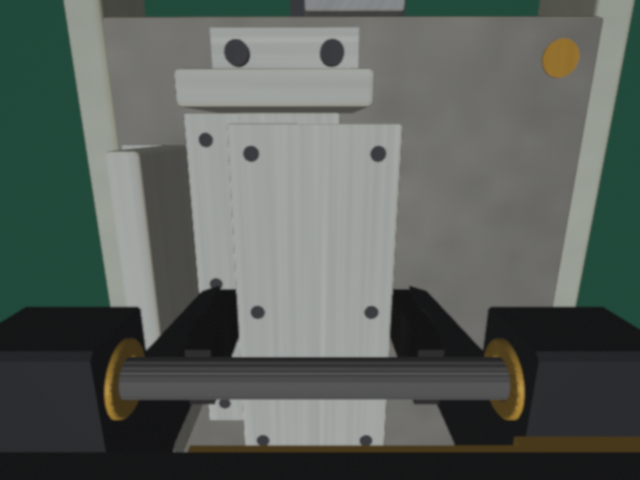

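The held plate is parallel over plate5, which sits snug in the corner. I lower it, release and push.

>>> {"op": "arm_command", "data": {
  "plan": [
    {"ax":0,"ay":0,"az":0,"tx":0,"ty":0.5,"tz":0,"grip":5},
    {"ax":0,"ay":0,"az":0,"tx":0,"ty":0.9,"tz":0,"grip":5},
    {"ax":0,"ay":0,"az":0,"tx":0,"ty":1.1,"tz":0,"grip":5},
    {"ax":0,"ay":0,"az":0,"tx":0,"ty":1.1,"tz":0,"grip":6.4},
    {"ax":0,"ay":0,"az":0,"tx":0,"ty":1.1,"tz":0,"grip":6.4},
    {"ax":0,"ay":0,"az":0,"tx":0,"ty":0.6,"tz":0,"grip":6.4},
    {"ax":0,"ay":0,"az":0,"tx":0,"ty":-0.5,"tz":0,"grip":6.4},
    {"ax":0,"ay":0,"az":0,"tx":0,"ty":-2,"tz":0,"grip":6.4}
  ]
}}

```text
clock: 25.5
position: [0.5626, 0.3305, 0.113]
tcp_rot: [-0.479, 0.521, -0.52, 0.478]
ft_force: [0.4, -0.7, 0.4]
finger_gap: 0.0635
```

>>> {"op": "arm_command", "data": {
  "plan": [
    {"ax":0,"ay":0,"az":0,"tx":3,"ty":-0.5,"tz":0.3,"grip":0},
    {"ax":0,"ay":0,"az":0,"tx":5.7,"ty":-0.5,"tz":0.5,"grip":0},
    {"ax":0,"ay":0,"az":0,"tx":5.7,"ty":-0.5,"tz":0.5,"grip":0},
    {"ax":0,"ay":0,"az":0,"tx":5.7,"ty":-0.5,"tz":0.5,"grip":0},
    {"ax":0,"ay":0,"az":0,"tx":5.7,"ty":0,"tz":0.5,"grip":0},
    {"ax":0,"ay":0,"az":0,"tx":5.7,"ty":2.5,"tz":0.5,"grip":0},
    {"ax":0,"ay":0,"az":0,"tx":5.7,"ty":3.8,"tz":0.5,"grip":0},
    {"ax":0,"ay":0,"az":0,"tx":5.7,"ty":3.8,"tz":0.5,"grip":0}
  ]
}}

```text
clock: 26.3
position: [0.5623, 0.2748, 0.0735]
tcp_rot: [-0.479, 0.521, -0.52, 0.478]
ft_force: [0.6, -0.5, -0.2]
finger_gap: 0.002
```

>>> {"op": "arm_command", "data": {
  "plan": [
    {"ax":0,"ay":0,"az":0,"tx":-0.5,"ty":0,"tz":0,"grip":0},
    {"ax":0,"ay":0,"az":0,"tx":-1,"ty":0,"tz":0,"grip":0},
    {"ax":0,"ay":0,"az":0,"tx":-1.5,"ty":0,"tz":0,"grip":0},
    {"ax":0,"ay":0,"az":0,"tx":-2,"ty":0,"tz":0,"grip":0},
    {"ax":0,"ay":0,"az":0,"tx":-2.5,"ty":0,"tz":0,"grip":0},
    {"ax":0,"ay":0,"az":0,"tx":-2.9,"ty":0,"tz":0,"grip":0},
    {"ax":0,"ay":0,"az":0,"tx":-3.1,"ty":0,"tz":0,"grip":0},
    {"ax":0,"ay":0,"az":0,"tx":-3.1,"ty":0,"tz":0,"grip":0}
  ]
}}

```text
clock: 27.1
position: [0.5655, 0.3048, 0.0743]
tcp_rot: [-0.479, 0.521, -0.52, 0.478]
ft_force: [-0.8, -0.5, -0.3]
finger_gap: 0.0008
```

```bash
python3 - <<'E'
from h import *
s=cstate(); i=eyes.get_image("wrist"); cv2.imwrite("pics/w11.png",i); cstate()
E
```

```text
t 27.1 pos [565.5 304.8  74.3] gap 0.8 F [-0.8 -0.5 -0.3]
corner frame [-71.1 -77.7]
Fc [-0.7 -0.5 -0.3]
t 27.15 pos [565.5 304.5  74.3] gap 0.4 F [0.2 0.3 0. ]
corner frame [-71. -78.]
Fc [0.2 0.3 0. ]
```

>>> {"op": "arm_command", "data": {
  "plan": [
    {"ax":0,"ay":0,"az":0,"tx":-0.1,"ty":0,"tz":0,"grip":0},
    {"ax":0,"ay":0,"az":0,"tx":-0.2,"ty":0,"tz":0,"grip":0},
    {"ax":0,"ay":0,"az":0,"tx":-0.3,"ty":0,"tz":0,"grip":0},
    {"ax":0,"ay":0,"az":0,"tx":-0.35,"ty":0,"tz":0,"grip":0},
    {"ax":0,"ay":0,"az":0,"tx":-0.35,"ty":0,"tz":0,"grip":0}
  ]
}}

```text
clock: 27.65
position: [0.5658, 0.3064, 0.0742]
tcp_rot: [-0.479, 0.521, -0.521, 0.477]
ft_force: [-1.1, -5.1, 2.7]
finger_gap: 0.0005
```

```bash
python3 - <<'E'
from h import *
s=cstate(); i=eyes.get_image("wrist"); cv2.imwrite("pics/w11.png",i); cstate()
E
```

```text
t 27.65 pos [565.8 306.4  74.2] gap 0.5 F [-1.1 -5.1  2.7]
corner frame [-70.9 -76. ]
Fc [-0.6 -5.1  2.7]
t 27.7 pos [565.8 306.4  74.2] gap 0.4 F [-2.3 -4.9  3.4]
corner frame [-70.9 -76. ]
Fc [-1.9 -5.1  3.4]
```

View pics/w11.png

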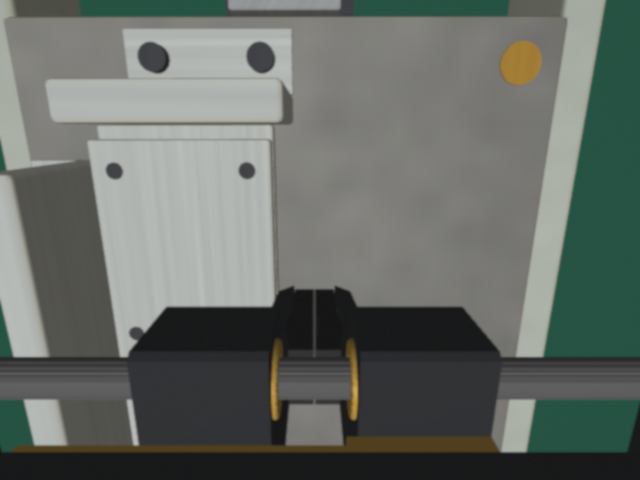

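Both plates are flush with the side fence, at 5 N of contact. Next is plate B. I will do one x-push on the whole stack at the end.

>>> {"op": "arm_command", "data": {
  "plan": [
    {"ax":0,"ay":0,"az":0,"tx":1,"ty":0,"tz":0,"grip":0},
    {"ax":0,"ay":0,"az":0,"tx":1.5,"ty":-4,"tz":0,"grip":8.8},
    {"ax":0,"ay":0,"az":0,"tx":2,"ty":-9,"tz":0,"grip":8.8},
    {"ax":0,"ay":0,"az":0,"tx":2,"ty":-12,"tz":0,"grip":8.8},
    {"ax":0,"ay":0,"az":0,"tx":2,"ty":-12,"tz":0,"grip":8.8},
    {"ax":0,"ay":0,"az":0,"tx":2,"ty":-12,"tz":0,"grip":8.8}
  ]
}}

```text
clock: 28.3
position: [0.5645, 0.2881, 0.1947]
tcp_rot: [-0.478, 0.521, -0.52, 0.478]
ft_force: [-0.8, -0.4, -0.5]
finger_gap: 0.0381
```

```bash
python3 - <<'E'
from h import *
i=eyes.get_image("top"); p=eyes.camera_params("top"); [print([float(v) for v in r]) for r in rects(p,white(i),.007)]
print([ (np.round(un(p,d["at"],.008)*1000),d["p"]) for d in find_in("cover","top")])
state(); rel([(500,110,150,-87),(447.5,-105,60,-80),(447.5,-105,3,-80)])
E
```

```text
[447.0, -228.9, 3.9, 141.5, 60.9, 8103.0]
[447.8, -105.8, 10.0, 141.6, 61.3, 8130.0]
[473.0, -410.9, -3.4, 147.7, 118.2, 16627.0]
[775.9, 44.4, -46.8, 98.9, 5.1, 310.0]
[1019.1, 266.1, 90.0, 117.6, 88.6, 5307.0]
[(array([643., -85.,   8.]), 0.83)]
t 28.4 pos [563.5 287.5 192.8] gap 46.5 F [ 0.3 -0.2 -0.7]
t [18.21  4.32 -4.8 ] a [ 0.004 -0.137  0.001] rows>= 4
t [21.2   9.   -6.37] a [ 0.    -0.122  0.   ] rows>= 5
t [0.  5.7 0. ] a [0. 0. 0.] rows>= 2
```

>>> {"op": "arm_command", "data": {
  "plan": [
    {"ax":0,"ay":-0.14,"az":0,"tx":18.2,"ty":4.3,"tz":-4.8,"grip":8.8},
    {"ax":0,"ay":-0.14,"az":0,"tx":18.2,"ty":4.3,"tz":-4.8,"grip":8.8},
    {"ax":0,"ay":-0.14,"az":0,"tx":18.2,"ty":4.3,"tz":-4.8,"grip":8.8},
    {"ax":0,"ay":-0.14,"az":0,"tx":18.2,"ty":4.3,"tz":-4.8,"grip":8.8},
    {"ax":0,"ay":-0.14,"az":0,"tx":18.2,"ty":4.3,"tz":-4.8,"grip":8.8}
  ]
}}

```text
clock: 28.9
position: [0.4971, 0.1033, 0.1483]
tcp_rot: [0.515, -0.489, 0.487, -0.508]
ft_force: [0.9, 0.1, 0.3]
finger_gap: 0.086
```

>>> {"op": "arm_command", "data": {
  "plan": [
    {"ax":0,"ay":-0.12,"az":0,"tx":21.2,"ty":9,"tz":-6.4,"grip":8.8},
    {"ax":0,"ay":-0.12,"az":0,"tx":21.2,"ty":9,"tz":-6.4,"grip":8.8},
    {"ax":0,"ay":-0.12,"az":0,"tx":21.2,"ty":9,"tz":-6.4,"grip":8.8},
    {"ax":0,"ay":-0.12,"az":0,"tx":21.2,"ty":9,"tz":-6.4,"grip":8.8},
    {"ax":0,"ay":-0.12,"az":0,"tx":21.2,"ty":9,"tz":-6.4,"grip":8.8},
    {"ax":0,"ay":-0.12,"az":0,"tx":21.2,"ty":9,"tz":-6.4,"grip":8.8},
    {"ax":0,"ay":-0.12,"az":0,"tx":21.2,"ty":9,"tz":-6.4,"grip":8.8},
    {"ax":0,"ay":-0.12,"az":0,"tx":21.2,"ty":9,"tz":-6.4,"grip":8.8}
  ]
}}

```text
clock: 29.7
position: [0.4491, -0.1028, 0.0615]
tcp_rot: [0.542, -0.455, 0.453, -0.542]
ft_force: [-0.3, -0.2, 0.0]
finger_gap: 0.088
```

```bash
python3 - <<'E'
from h import *
eyes.get_image("wrist"); p=eyes.camera_params("wrist"); i=eyes.get_image("wrist"); state(); print([np.round(un(p,d["at"],.0)*1000) for d in tip_of("plate1","wrist")[:3]]); rel([(447.5,-105,3,-80)])
E
```

```text
t 29.8 pos [ 449.3 -102.9   61.8] gap 87.9 F [ 0.3 -0.4  0.5]
[array([451.,  53.,   0.]), array([ 447., -104.,    0.]), array([ 446., -231.,    0.])]
t [ 0.16  5.89 -0.2 ] a [ 0.001  0.003 -0.001] rows>= 2
```

>>> {"op": "arm_command", "data": {
  "plan": [
    {"ax":0,"ay":0,"az":0,"tx":0.2,"ty":3,"tz":-0.2,"grip":8.8},
    {"ax":0,"ay":0,"az":0,"tx":0.2,"ty":5,"tz":-0.2,"grip":8.8},
    {"ax":0,"ay":0,"az":0,"tx":0.2,"ty":5.9,"tz":-0.2,"grip":8.8},
    {"ax":0,"ay":0,"az":0,"tx":0.2,"ty":5.9,"tz":-0.2,"grip":6.5},
    {"ax":0,"ay":0,"az":0,"tx":0.2,"ty":5.9,"tz":-0.2,"grip":5},
    {"ax":0,"ay":0,"az":0,"tx":0.2,"ty":5.9,"tz":-0.2,"grip":5},
    {"ax":0,"ay":0,"az":0,"tx":0.2,"ty":5.9,"tz":-0.2,"grip":5},
    {"ax":0,"ay":0,"az":0,"tx":0.2,"ty":5.9,"tz":-0.2,"grip":5}
  ]
}}

```text
clock: 30.65
position: [0.4474, -0.107, 0.0033]
tcp_rot: [0.542, -0.455, 0.454, -0.542]
ft_force: [-0.8, -0.1, 6.4]
finger_gap: 0.059
```

```bash
python3 - <<'E'
from h import *
s=state(); P=np.array(s["position"])*1000; w=cworld((-75.5,-52)); rel([(*P[:2],P[2]+150,-80),(500,110,P[2]+150,-87),(*w,P[2]+150,-94.9),(*w,102,-94.9),(*w,89,-94.9)])
E
```

```text
t 30.65 pos [ 447.4 -107.     3.3] gap 59.0 F [-0.8 -0.1  6.4]
t [ 0.0e+00 -1.5e+01 -1.0e-02] a [0. 0. 0.] rows>= 3
t [-20.46   0.     8.95] a [0.    0.122 0.   ] rows>= 5
t [-21.71   0.     7.48] a [-0.     0.138 -0.   ] rows>= 5
t [0.   5.13 0.  ] a [0. 0. 0.] rows>= 2
t [0.  1.3 0. ] a [0. 0. 0.] rows>= 1
```

>>> {"op": "arm_command", "data": {
  "plan": [
    {"ax":0,"ay":0,"az":0,"tx":0,"ty":-3,"tz":0,"grip":5},
    {"ax":0,"ay":0,"az":0,"tx":0,"ty":-8,"tz":0,"grip":5},
    {"ax":0,"ay":0,"az":0,"tx":0,"ty":-13,"tz":0,"grip":5},
    {"ax":0,"ay":0,"az":0,"tx":0,"ty":-15,"tz":0,"grip":5},
    {"ax":0,"ay":0,"az":0,"tx":0,"ty":-15,"tz":0,"grip":5}
  ]
}}

```text
clock: 31.15
position: [0.4489, -0.1076, 0.1555]
tcp_rot: [-0.541, 0.453, -0.456, 0.542]
ft_force: [1.0, -0.6, -1.8]
finger_gap: 0.0586
```

>>> {"op": "arm_command", "data": {
  "plan": [
    {"ax":0,"ay":0.03,"az":0,"tx":-4,"ty":0,"tz":1.8,"grip":5},
    {"ax":0,"ay":0.06,"az":0,"tx":-8.5,"ty":0,"tz":3.7,"grip":5},
    {"ax":0,"ay":0.08,"az":0,"tx":-13,"ty":0,"tz":5.7,"grip":5},
    {"ax":0,"ay":0.11,"az":0,"tx":-17.5,"ty":0,"tz":7.7,"grip":5},
    {"ax":0,"ay":0.122,"az":0,"tx":-20.5,"ty":0,"tz":9,"grip":5},
    {"ax":0,"ay":0.122,"az":0,"tx":-20.5,"ty":0,"tz":9,"grip":5}
  ]
}}

```text
clock: 31.75
position: [0.4995, 0.1166, 0.1512]
tcp_rot: [-0.515, 0.486, -0.483, 0.515]
ft_force: [0.7, 0.5, -1.0]
finger_gap: 0.0594
```

>>> {"op": "arm_command", "data": {
  "plan": [
    {"ax":0,"ay":0.03,"az":0,"tx":-4,"ty":0,"tz":1.4,"grip":5},
    {"ax":0,"ay":0.06,"az":0,"tx":-8.5,"ty":0,"tz":2.9,"grip":5},
    {"ax":0,"ay":0.09,"az":0,"tx":-13,"ty":0,"tz":4.5,"grip":5},
    {"ax":0,"ay":0.12,"az":0,"tx":-17.5,"ty":0,"tz":6,"grip":5},
    {"ax":0,"ay":0.138,"az":0,"tx":-20.5,"ty":0,"tz":7.1,"grip":5},
    {"ax":0,"ay":0.138,"az":0,"tx":-21.7,"ty":0,"tz":7.5,"grip":5},
    {"ax":0,"ay":0.138,"az":0,"tx":-21.7,"ty":2.5,"tz":7.5,"grip":5},
    {"ax":0,"ay":0.138,"az":0,"tx":-21.7,"ty":5,"tz":7.5,"grip":5}
  ]
}}

```text
clock: 32.55
position: [0.5635, 0.3295, 0.1007]
tcp_rot: [-0.479, 0.521, -0.521, 0.477]
ft_force: [-0.4, -0.3, -2.3]
finger_gap: 0.0595
```

```bash
python3 - <<'E'
from h import *
for k in range(4): i=eyes.get_image("wrist")
cv2.imwrite("pics/w12.png",i)
s=cstate(); print(np.degrees(np.arctan2(*R.from_quat(s["tcp_rot"]).as_matrix()[[1,0],0]))); rel([(*cworld((-75.5,-52)),89,-94.9)])
E
```

```text
t 32.75 pos [563.1 329.3 101.5] gap 59.1 F [ 1.3 -0.1 -1.5]
corner frame [-75.6 -53.4]
Fc [ 1.3  0.  -1.5]
-94.93968123058926
t [-0.14  1.25  0.01] a [ 0.003 -0.001  0.002] rows>= 1
```

>>> {"op": "arm_command", "data": {
  "plan": [
    {"ax":0.003,"ay":0,"az":0.002,"tx":-0.1,"ty":0.6,"tz":0,"grip":5},
    {"ax":0.003,"ay":0,"az":0.002,"tx":-0.1,"ty":1.1,"tz":0,"grip":5},
    {"ax":0.003,"ay":0,"az":0.002,"tx":-0.1,"ty":1.25,"tz":0,"grip":5},
    {"ax":0.003,"ay":0,"az":0.002,"tx":-0.1,"ty":1.25,"tz":0,"grip":6.4},
    {"ax":0.003,"ay":0,"az":0.002,"tx":-0.1,"ty":1.25,"tz":0,"grip":6.4},
    {"ax":0.003,"ay":0,"az":0.002,"tx":-0.1,"ty":0.7,"tz":0,"grip":6.4},
    {"ax":0.003,"ay":0,"az":0.002,"tx":-0.1,"ty":-0.5,"tz":0,"grip":6.4},
    {"ax":0.003,"ay":0,"az":0.002,"tx":-0.1,"ty":-2,"tz":0,"grip":6.4}
  ]
}}

```text
clock: 33.55
position: [0.5634, 0.3323, 0.1234]
tcp_rot: [-0.478, 0.521, -0.521, 0.479]
ft_force: [-0.1, -0.3, -0.3]
finger_gap: 0.0637
```

>>> {"op": "arm_command", "data": {
  "plan": [
    {"ax":0,"ay":0,"az":0,"tx":3,"ty":-0.5,"tz":0.3,"grip":0},
    {"ax":0,"ay":0,"az":0,"tx":5.7,"ty":-0.5,"tz":0.5,"grip":0},
    {"ax":0,"ay":0,"az":0,"tx":5.7,"ty":-0.5,"tz":0.5,"grip":0},
    {"ax":0,"ay":0,"az":0,"tx":5.7,"ty":-0.5,"tz":0.5,"grip":0},
    {"ax":0,"ay":0,"az":0,"tx":5.7,"ty":1,"tz":0.5,"grip":0},
    {"ax":0,"ay":0,"az":0,"tx":5.7,"ty":3.5,"tz":0.5,"grip":0},
    {"ax":0,"ay":0,"az":0,"tx":5.7,"ty":4.7,"tz":0.5,"grip":0},
    {"ax":0,"ay":0,"az":0,"tx":5.7,"ty":4.7,"tz":0.5,"grip":0}
  ]
}}

```text
clock: 34.35
position: [0.5627, 0.2763, 0.0738]
tcp_rot: [-0.478, 0.521, -0.52, 0.479]
ft_force: [-0.7, 1.5, -0.1]
finger_gap: 0.0021
```

>>> {"op": "arm_command", "data": {
  "plan": [
    {"ax":0,"ay":0,"az":0,"tx":-0.5,"ty":0,"tz":0,"grip":0},
    {"ax":0,"ay":0,"az":0,"tx":-1,"ty":0,"tz":0,"grip":0},
    {"ax":0,"ay":0,"az":0,"tx":-1.5,"ty":0,"tz":0,"grip":0},
    {"ax":0,"ay":0,"az":0,"tx":-2,"ty":0,"tz":0,"grip":0},
    {"ax":0,"ay":0,"az":0,"tx":-2.5,"ty":0,"tz":0,"grip":0},
    {"ax":0,"ay":0,"az":0,"tx":-2.9,"ty":0,"tz":0,"grip":0},
    {"ax":0,"ay":0,"az":0,"tx":-3.1,"ty":0,"tz":0,"grip":0},
    {"ax":0,"ay":0,"az":0,"tx":-3.1,"ty":0,"tz":0,"grip":0}
  ]
}}

```text
clock: 35.15
position: [0.5662, 0.3057, 0.0752]
tcp_rot: [-0.478, 0.521, -0.521, 0.479]
ft_force: [-1.1, -1.1, 0.8]
finger_gap: 0.0005
```

```bash
python3 - <<'E'
from h import *
i=eyes.get_image("wrist"); cv2.imwrite("pics/w13.png",i); cstate()
E
```

```text
t 35.2 pos [566.2 305.7  75.2] gap 0.3 F [-0.3 -1.3  0.9]
corner frame [-70.5 -76.6]
Fc [-0.1 -1.3  0.9]
```

>>> {"op": "arm_command", "data": {
  "plan": [
    {"ax":0,"ay":0,"az":0,"tx":-0.1,"ty":0,"tz":0,"grip":0},
    {"ax":0,"ay":0,"az":0,"tx":-0.2,"ty":0,"tz":0,"grip":0},
    {"ax":0,"ay":0,"az":0,"tx":-0.25,"ty":0,"tz":0,"grip":0},
    {"ax":0,"ay":0,"az":0,"tx":-0.25,"ty":0,"tz":0,"grip":0}
  ]
}}

```text
clock: 35.6
position: [0.5663, 0.3058, 0.075]
tcp_rot: [0.479, -0.521, 0.522, -0.477]
ft_force: [-2.5, -7.0, 3.9]
finger_gap: 0.0007
```

>>> {"op": "arm_command", "data": {
  "plan": [
    {"ax":0,"ay":0,"az":0,"tx":1,"ty":0,"tz":0,"grip":0},
    {"ax":0,"ay":0,"az":0,"tx":1.5,"ty":-4,"tz":0,"grip":8.8},
    {"ax":0,"ay":0,"az":0,"tx":2,"ty":-9,"tz":0,"grip":8.8},
    {"ax":0,"ay":0,"az":0,"tx":2,"ty":-12,"tz":0,"grip":8.8},
    {"ax":0,"ay":0,"az":0,"tx":2,"ty":-12,"tz":0,"grip":8.8},
    {"ax":0,"ay":0,"az":0,"tx":2,"ty":-12,"tz":0,"grip":8.8}
  ]
}}

```text
clock: 36.2
position: [0.565, 0.2885, 0.1957]
tcp_rot: [-0.477, 0.521, -0.521, 0.48]
ft_force: [-0.3, -0.8, -0.1]
finger_gap: 0.0383
```

```bash
python3 - <<'E'
from h import *
i=eyes.get_image("top"); p=eyes.camera_params("top"); [print([float(v) for v in r]) for r in rects(p,white(i),.007)]
print([ (np.round(un(p,d["at"],.008)*1000),d["p"]) for d in find_in("cover","top")])
j=eyes.get_image("wrist"); cv2.imwrite("pics/w14.png",j)
state(); rel([(500,80,160,-87),(470,-160,110,-86.5),(447,-228.7,50,-86.2),(447,-228.7,3,-86.2)])
E
```

```text
[447.0, -229.0, 3.5, 141.5, 60.4, 8086.0]
[473.0, -410.9, -3.4, 147.7, 118.2, 16685.0]
[466.1, 294.6, 18.9, 175.9, 83.5, 6322.0]
[775.8, 44.3, -46.9, 98.9, 5.0, 301.0]
[1020.3, 267.3, 90.0, 124.9, 91.1, 5757.0]
[(array([652., -91.,   8.]), 0.62)]
t 36.35 pos [563.8 287.9 193.5] gap 50.1 F [-0.2 -0.1 -0.9]
t [21.26  3.35 -4.59] a [ 0.001 -0.137 -0.001] rows>= 5
t [23.81  5.   -4.25] a [ 0.    -0.009  0.   ] rows>= 5
t [ 6.72  6.   -2.72] a [ 0.    -0.005  0.   ] rows>= 2
t [0.  4.7 0. ] a [0. 0. 0.] rows>= 1
```

View pics/w14.png

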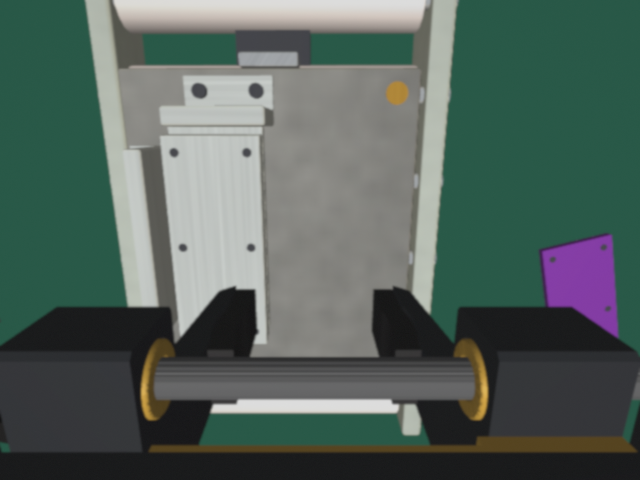

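Three plates are stacked flush on the side fence (left edge about col 163-175). Next is the last bench plate.

>>> {"op": "arm_command", "data": {
  "plan": [
    {"ax":0,"ay":-0.137,"az":0,"tx":21.3,"ty":3.3,"tz":-4.6,"grip":8.8},
    {"ax":0,"ay":-0.137,"az":0,"tx":21.3,"ty":3.3,"tz":-4.6,"grip":8.8},
    {"ax":0,"ay":-0.137,"az":0,"tx":21.3,"ty":3.3,"tz":-4.6,"grip":8.8},
    {"ax":0,"ay":-0.137,"az":0,"tx":21.3,"ty":3.3,"tz":-4.6,"grip":8.8},
    {"ax":0,"ay":-0.137,"az":0,"tx":21.3,"ty":3.3,"tz":-4.6,"grip":8.8},
    {"ax":0,"ay":-0.137,"az":0,"tx":21.3,"ty":3.3,"tz":-4.6,"grip":8.8}
  ]
}}

```text
clock: 36.95
position: [0.4988, 0.0759, 0.16]
tcp_rot: [0.512, -0.489, 0.488, -0.511]
ft_force: [0.6, 1.3, -0.6]
finger_gap: 0.0883
```

>>> {"op": "arm_command", "data": {
  "plan": [
    {"ax":0,"ay":-0.009,"az":0,"tx":23.8,"ty":5,"tz":-4.2,"grip":8.8},
    {"ax":0,"ay":-0.009,"az":0,"tx":23.8,"ty":5,"tz":-4.2,"grip":8.8},
    {"ax":0,"ay":-0.009,"az":0,"tx":23.8,"ty":5,"tz":-4.2,"grip":8.8},
    {"ax":0,"ay":-0.009,"az":0,"tx":23.8,"ty":5,"tz":-4.2,"grip":8.8},
    {"ax":0,"ay":-0.009,"az":0,"tx":23.8,"ty":5,"tz":-4.2,"grip":8.8},
    {"ax":0,"ay":-0.009,"az":0,"tx":23.8,"ty":5,"tz":-4.2,"grip":8.8}
  ]
}}

```text
clock: 37.55
position: [0.4694, -0.1654, 0.1095]
tcp_rot: [0.513, -0.487, 0.486, -0.512]
ft_force: [-0.4, 0.8, 0.1]
finger_gap: 0.0883
```

>>> {"op": "arm_command", "data": {
  "plan": [
    {"ax":0,"ay":0,"az":0,"tx":4,"ty":3,"tz":-1.4,"grip":8.8},
    {"ax":0,"ay":0,"az":0,"tx":6.7,"ty":6,"tz":-2.7,"grip":8.8},
    {"ax":0,"ay":0,"az":0,"tx":6.7,"ty":6,"tz":-2.7,"grip":8.8},
    {"ax":0,"ay":0,"az":0,"tx":6.7,"ty":6,"tz":-2.7,"grip":8.8},
    {"ax":0,"ay":0,"az":0,"tx":6.7,"ty":6,"tz":-2.7,"grip":8.8}
  ]
}}

```text
clock: 38.05
position: [0.4502, -0.226, 0.0517]
tcp_rot: [-0.514, 0.484, -0.484, 0.517]
ft_force: [0.2, 0.4, 1.3]
finger_gap: 0.0881
```

```bash
python3 - <<'E'
from h import *
eyes.get_image("wrist"); state(); rel([(446.8,-228.8,3,-86.3)])
E
```

```text
t 38.1 pos [ 450.2 -226.2   51.9] gap 88.0 F [-0.2 -0.2  0.2]
t [ 0.25  4.89 -0.37] a [-0.003 -0.001 -0.002] rows>= 1
```

>>> {"op": "arm_command", "data": {
  "plan": [
    {"ax":-0.003,"ay":0,"az":-0.002,"tx":0.2,"ty":2,"tz":-0.3,"grip":8.8},
    {"ax":-0.003,"ay":0,"az":-0.002,"tx":0.2,"ty":4,"tz":-0.3,"grip":8.8},
    {"ax":-0.003,"ay":0,"az":-0.002,"tx":0.2,"ty":4.9,"tz":-0.3,"grip":8.8},
    {"ax":-0.003,"ay":0,"az":-0.002,"tx":0.2,"ty":4.9,"tz":-0.3,"grip":6.5},
    {"ax":-0.003,"ay":0,"az":-0.002,"tx":0.2,"ty":4.9,"tz":-0.3,"grip":5},
    {"ax":-0.003,"ay":0,"az":-0.002,"tx":0.2,"ty":4.9,"tz":-0.3,"grip":5},
    {"ax":-0.003,"ay":0,"az":-0.002,"tx":0.2,"ty":4.9,"tz":-0.3,"grip":5},
    {"ax":-0.003,"ay":0,"az":-0.002,"tx":0.2,"ty":4.9,"tz":-0.3,"grip":5}
  ]
}}

```text
clock: 38.9
position: [0.4462, -0.2303, 0.003]
tcp_rot: [0.515, -0.484, 0.485, -0.515]
ft_force: [-0.2, 0.5, 5.9]
finger_gap: 0.059
```

```bash
python3 - <<'E'
from h import *
s=state(); P=np.array(s["position"])*1000; w=cworld((-75.5,-52)); rel([(*P[:2],P[2]+160,-86.3),(500,60,P[2]+160,-87),(*w,P[2]+160,-94.9),(*w,110,-94.9),(*w,96,-94.9)])
E
```

```text
t 38.9 pos [ 446.2 -230.3    3. ] gap 59.0 F [-0.2  0.5  5.9]
t [ 2.0e-02 -1.6e+01 -1.0e-02] a [ 0.    -0.004  0.001] rows>= 4
t [-28.63   0.     7.24] a [0.    0.012 0.   ] rows>= 6
t [-26.7    0.     7.74] a [-0.     0.138 -0.   ] rows>= 6
t [0.  5.3 0. ] a [0. 0. 0.] rows>= 2
t [0.  1.4 0. ] a [0. 0. 0.] rows>= 1
```

>>> {"op": "arm_command", "data": {
  "plan": [
    {"ax":0,"ay":0,"az":0,"tx":0,"ty":-3,"tz":0,"grip":5},
    {"ax":0,"ay":0,"az":0,"tx":0,"ty":-8,"tz":0,"grip":5},
    {"ax":0,"ay":0,"az":0,"tx":0,"ty":-13,"tz":0,"grip":5},
    {"ax":0,"ay":0,"az":0,"tx":0,"ty":-16,"tz":0,"grip":5},
    {"ax":0,"ay":0,"az":0,"tx":0,"ty":-16,"tz":0,"grip":5}
  ]
}}

```text
clock: 39.4
position: [0.4483, -0.2314, 0.1663]
tcp_rot: [-0.515, 0.482, -0.487, 0.515]
ft_force: [-0.3, 0.2, -1.4]
finger_gap: 0.0594
```

>>> {"op": "arm_command", "data": {
  "plan": [
    {"ax":0,"ay":0,"az":0,"tx":-4,"ty":0,"tz":1,"grip":5},
    {"ax":0,"ay":0,"az":0,"tx":-8.5,"ty":0,"tz":2.1,"grip":5},
    {"ax":0,"ay":0,"az":0,"tx":-13,"ty":0,"tz":3.3,"grip":5},
    {"ax":0,"ay":0,"az":0,"tx":-17.5,"ty":0,"tz":4.4,"grip":5},
    {"ax":0,"ay":0.01,"az":0,"tx":-22,"ty":0,"tz":5.6,"grip":5},
    {"ax":0,"ay":0.01,"az":0,"tx":-26,"ty":0,"tz":6.6,"grip":5},
    {"ax":0,"ay":0.01,"az":0,"tx":-28.6,"ty":0,"tz":7.2,"grip":5},
    {"ax":0,"ay":0.01,"az":0,"tx":-28.6,"ty":0,"tz":7.2,"grip":5}
  ]
}}

```text
clock: 40.2
position: [0.4997, 0.0646, 0.1609]
tcp_rot: [0.514, -0.487, 0.484, -0.514]
ft_force: [-0.3, -0.3, -1.1]
finger_gap: 0.0594
```

>>> {"op": "arm_command", "data": {
  "plan": [
    {"ax":0,"ay":0.02,"az":0,"tx":-4,"ty":0,"tz":1.2,"grip":5},
    {"ax":0,"ay":0.05,"az":0,"tx":-8.5,"ty":0,"tz":2.5,"grip":5},
    {"ax":0,"ay":0.08,"az":0,"tx":-13,"ty":0,"tz":3.8,"grip":5},
    {"ax":0,"ay":0.1,"az":0,"tx":-17.5,"ty":0,"tz":5.1,"grip":5},
    {"ax":0,"ay":0.13,"az":0,"tx":-22,"ty":0,"tz":6.4,"grip":5},
    {"ax":0,"ay":0.138,"az":0,"tx":-25.5,"ty":0,"tz":7.4,"grip":5},
    {"ax":0,"ay":0.138,"az":0,"tx":-26.7,"ty":0,"tz":7.7,"grip":5},
    {"ax":0,"ay":0.138,"az":0,"tx":-26.7,"ty":0,"tz":7.7,"grip":5}
  ]
}}

```text
clock: 41.0
position: [0.5628, 0.3311, 0.1601]
tcp_rot: [-0.48, 0.521, -0.52, 0.477]
ft_force: [-0.0, -0.4, -1.4]
finger_gap: 0.0593
```

>>> {"op": "arm_command", "data": {
  "plan": [
    {"ax":0,"ay":0,"az":0,"tx":0,"ty":2,"tz":0,"grip":5},
    {"ax":0,"ay":0,"az":0,"tx":0,"ty":4,"tz":0,"grip":5},
    {"ax":0,"ay":0,"az":0,"tx":0,"ty":5.3,"tz":0,"grip":5},
    {"ax":0,"ay":0,"az":0,"tx":0,"ty":5.3,"tz":0,"grip":5},
    {"ax":0,"ay":0,"az":0,"tx":0,"ty":5.3,"tz":0,"grip":5}
  ]
}}

```text
clock: 41.5
position: [0.5639, 0.3291, 0.1089]
tcp_rot: [-0.478, 0.522, -0.521, 0.477]
ft_force: [0.4, -0.3, -1.9]
finger_gap: 0.0593
```

```bash
python3 - <<'E'
from h import *
for k in range(2): i=eyes.get_image("wrist")
cv2.imwrite("pics/w15.png",i)
s=cstate(); print(np.degrees(np.arctan2(*R.from_quat(s["tcp_rot"]).as_matrix()[[1,0],0]))); rel([(*cworld((-75.5,-52)),96,-94.9)])
for n in (10,12,15):
    j=cv2.imread(f"pics/w{n}.png")[:,:,1].astype(int)
    print(n, np.argmax(np.diff(j[105:200,315])), [int(x) for x in np.diff(j[112:135,315])])
E
```

```text
t 41.6 pos [564.3 330.2 109.8] gap 59.0 F [-0.4 -0.4 -1.5]
corner frame [-74.5 -52.4]
Fc [-0.4 -0.4 -1.5]
-95.02603665399599
t [-0.04  1.38 -0.1 ] a [ 0.    -0.002 -0.   ] rows>= 1
10 7 [31, 20, 7, 0, 1, 0, -1, 0, 0, 0, -2, 0, 6, 3, 1, -1, 0, 1, -1, 1, 0, -1]
12 4 [0, 0, 0, 0, 0, 0, 0, -1, -4, -5, 6, 4, -1, -8, -5, 12, 7, 0, 0, 0, 0, 0]
15 11 [-25, -8, 6, 25, 31, 15, 4, 0, 0, 0, 0, -1, -4, -2, 8, 7, 2, 0, 0, -1, 0, 0]
```

>>> {"op": "arm_command", "data": {
  "plan": [
    {"ax":0,"ay":0,"az":0,"tx":0,"ty":0.7,"tz":0,"grip":5},
    {"ax":0,"ay":0,"az":0,"tx":0,"ty":1.2,"tz":0,"grip":5},
    {"ax":0,"ay":0,"az":0,"tx":0,"ty":1.4,"tz":0,"grip":5},
    {"ax":0,"ay":0,"az":0,"tx":0,"ty":1.4,"tz":0,"grip":6.4},
    {"ax":0,"ay":0,"az":0,"tx":0,"ty":1.4,"tz":0,"grip":6.4},
    {"ax":0,"ay":0,"az":0,"tx":0,"ty":0.8,"tz":0,"grip":6.4},
    {"ax":0,"ay":0,"az":0,"tx":0,"ty":-0.5,"tz":0,"grip":6.4},
    {"ax":0,"ay":0,"az":0,"tx":0,"ty":-2,"tz":0,"grip":6.4}
  ]
}}

```text
clock: 42.4
position: [0.5635, 0.3303, 0.1297]
tcp_rot: [-0.478, 0.522, -0.521, 0.477]
ft_force: [0.7, -0.2, 0.4]
finger_gap: 0.0639
```

>>> {"op": "arm_command", "data": {
  "plan": [
    {"ax":0,"ay":0,"az":0,"tx":3,"ty":-0.5,"tz":0.3,"grip":0},
    {"ax":0,"ay":0,"az":0,"tx":5.7,"ty":-0.5,"tz":0.4,"grip":0},
    {"ax":0,"ay":0,"az":0,"tx":5.7,"ty":-0.5,"tz":0.4,"grip":0},
    {"ax":0,"ay":0,"az":0,"tx":5.7,"ty":-0.5,"tz":0.4,"grip":0},
    {"ax":0,"ay":0,"az":0,"tx":5.7,"ty":1,"tz":0.4,"grip":0},
    {"ax":0,"ay":0,"az":0,"tx":5.7,"ty":4,"tz":0.4,"grip":0},
    {"ax":0,"ay":0,"az":0,"tx":5.7,"ty":5.5,"tz":0.4,"grip":0},
    {"ax":0,"ay":0,"az":0,"tx":5.7,"ty":5.5,"tz":0.4,"grip":0}
  ]
}}

```text
clock: 43.2
position: [0.562, 0.2751, 0.0733]
tcp_rot: [-0.479, 0.521, -0.52, 0.478]
ft_force: [0.5, 0.1, 0.1]
finger_gap: 0.0024
```

>>> {"op": "arm_command", "data": {
  "plan": [
    {"ax":0,"ay":0,"az":0,"tx":-0.5,"ty":0,"tz":0,"grip":0},
    {"ax":0,"ay":0,"az":0,"tx":-1,"ty":0,"tz":0,"grip":0},
    {"ax":0,"ay":0,"az":0,"tx":-1.5,"ty":0,"tz":0,"grip":0},
    {"ax":0,"ay":0,"az":0,"tx":-2,"ty":0,"tz":0,"grip":0},
    {"ax":0,"ay":0,"az":0,"tx":-2.5,"ty":0,"tz":0,"grip":0},
    {"ax":0,"ay":0,"az":0,"tx":-2.9,"ty":0,"tz":0,"grip":0},
    {"ax":0,"ay":0,"az":0,"tx":-3.1,"ty":0,"tz":0,"grip":0},
    {"ax":0,"ay":0,"az":0,"tx":-3.1,"ty":0,"tz":0,"grip":0}
  ]
}}

```text
clock: 44.0
position: [0.5652, 0.3045, 0.0738]
tcp_rot: [-0.478, 0.522, -0.521, 0.477]
ft_force: [0.6, 0.1, 0.4]
finger_gap: 0.0004
```

```bash
python3 - <<'E'
from h import *
i=eyes.get_image("wrist"); cv2.imwrite("pics/w16.png",i); cstate()
E
```

```text
t 44.05 pos [565.2 304.2  73.7] gap -0.0 F [-1.2  0.9  0.1]
corner frame [-71.3 -78.3]
Fc [-1.3  0.8  0.1]
```

>>> {"op": "arm_command", "data": {
  "plan": [
    {"ax":0,"ay":0,"az":0,"tx":-0.1,"ty":0,"tz":0,"grip":0},
    {"ax":0,"ay":0,"az":0,"tx":-0.2,"ty":0,"tz":0,"grip":0},
    {"ax":0,"ay":0,"az":0,"tx":-0.3,"ty":0,"tz":0,"grip":0},
    {"ax":0,"ay":0,"az":0,"tx":-0.4,"ty":0,"tz":0,"grip":0},
    {"ax":0,"ay":0,"az":0,"tx":-0.4,"ty":0,"tz":0,"grip":0}
  ]
}}

```text
clock: 44.55
position: [0.5655, 0.305, 0.0735]
tcp_rot: [0.479, -0.521, 0.522, -0.475]
ft_force: [-2.9, -7.6, 5.3]
finger_gap: 0.0004
```

>>> {"op": "arm_command", "data": {
  "plan": [
    {"ax":0,"ay":0,"az":0,"tx":1,"ty":0,"tz":0,"grip":0},
    {"ax":0,"ay":0,"az":0,"tx":1.3,"ty":-5,"tz":-2,"grip":0},
    {"ax":0,"ay":0,"az":0,"tx":-1,"ty":-5,"tz":-6,"grip":0},
    {"ax":0,"ay":0,"az":0,"tx":-4.5,"ty":-5,"tz":-9.5,"grip":0},
    {"ax":0,"ay":0,"az":0,"tx":-4.5,"ty":-5,"tz":-9.5,"grip":0},
    {"ax":0,"ay":0,"az":0,"tx":-4.5,"ty":-2,"tz":-9.5,"grip":0},
    {"ax":0,"ay":0,"az":0,"tx":-4.5,"ty":0,"tz":-9.5,"grip":0},
    {"ax":0,"ay":0,"az":0,"tx":-4.5,"ty":0,"tz":-9.5,"grip":0}
  ]
}}

```text
clock: 45.35
position: [0.4752, 0.3619, 0.0735]
tcp_rot: [-0.478, 0.522, -0.521, 0.478]
ft_force: [0.4, -0.3, 0.6]
finger_gap: 0.0008
```

>>> {"op": "arm_command", "data": {
  "plan": [
    {"ax":0,"ay":0,"az":0,"tx":0,"ty":0,"tz":0.4,"grip":0},
    {"ax":0,"ay":0,"az":0,"tx":0,"ty":0,"tz":0.8,"grip":0},
    {"ax":0,"ay":0,"az":0,"tx":0,"ty":0,"tz":1.1,"grip":0},
    {"ax":0,"ay":0,"az":0,"tx":0,"ty":0,"tz":1.4,"grip":0},
    {"ax":0,"ay":0,"az":0,"tx":0,"ty":0,"tz":1.4,"grip":0}
  ]
}}

```text
clock: 45.85
position: [0.4892, 0.3597, 0.0738]
tcp_rot: [-0.478, 0.522, -0.521, 0.477]
ft_force: [-0.0, -0.5, 0.3]
finger_gap: 0.0003
```

>>> {"op": "arm_command", "data": {
  "plan": [
    {"ax":0,"ay":0,"az":0,"tx":0,"ty":0,"tz":0.1,"grip":0},
    {"ax":0,"ay":0,"az":0,"tx":0,"ty":0,"tz":0.1,"grip":0}
  ]
}}

```text
clock: 46.05
position: [0.4897, 0.3598, 0.0738]
tcp_rot: [-0.478, 0.522, -0.521, 0.477]
ft_force: [-0.5, -0.1, -0.5]
finger_gap: 0.0004
```

```bash
python3 - <<'E'
from h import *
i=eyes.get_image("wrist"); cv2.imwrite("pics/w17.png",i); cstate()
E
```

```text
t 46.1 pos [489.7 359.8  73.8] gap 0.2 F [-1.  -0.2  0.1]
corner frame [-151.4  -29.4]
Fc [-0.9 -0.3  0.1]
```

>>> {"op": "arm_command", "data": {
  "plan": [
    {"ax":0,"ay":0,"az":0,"tx":0,"ty":0,"tz":0.1,"grip":0},
    {"ax":0,"ay":0,"az":0,"tx":0,"ty":0,"tz":0.15,"grip":0},
    {"ax":0,"ay":0,"az":0,"tx":0,"ty":0,"tz":0.15,"grip":0}
  ]
}}

```text
clock: 46.4
position: [0.4907, 0.3597, 0.0737]
tcp_rot: [-0.479, 0.522, -0.521, 0.477]
ft_force: [-4.0, 0.8, 1.3]
finger_gap: 0.0007
```

>>> {"op": "arm_command", "data": {
  "plan": [
    {"ax":0,"ay":0,"az":0,"tx":0,"ty":0,"tz":0.1,"grip":0},
    {"ax":0,"ay":0,"az":0,"tx":0,"ty":0,"tz":0.15,"grip":0},
    {"ax":0,"ay":0,"az":0,"tx":0,"ty":0,"tz":0.15,"grip":0}
  ]
}}

```text
clock: 46.7
position: [0.4907, 0.3597, 0.0736]
tcp_rot: [-0.48, 0.522, -0.52, 0.476]
ft_force: [-6.9, -1.3, 2.7]
finger_gap: 0.0003
```

```bash
python3 - <<'E'
from h import *
i=eyes.get_image("wrist"); cv2.imwrite("pics/w17.png",i); cstate()
E
```

```text
t 46.75 pos [490.7 359.8  73.6] gap 0.2 F [-6.7 -1.8  2.7]
corner frame [-150.3  -29.3]
Fc [-6.6 -2.4  2.7]
```

>>> {"op": "arm_command", "data": {
  "plan": [
    {"ax":0,"ay":0,"az":0,"tx":0,"ty":0,"tz":-0.7,"grip":0},
    {"ax":0,"ay":0,"az":0,"tx":0,"ty":-5,"tz":-0.7,"grip":0},
    {"ax":0,"ay":0,"az":0,"tx":0,"ty":-10,"tz":-0.7,"grip":4.5},
    {"ax":0,"ay":0,"az":0,"tx":0,"ty":-12,"tz":-0.7,"grip":4.5},
    {"ax":0,"ay":0,"az":0,"tx":0,"ty":-12,"tz":-0.7,"grip":4.5},
    {"ax":0,"ay":0,"az":0,"tx":0,"ty":-12,"tz":-0.7,"grip":4.5}
  ]
}}

```text
clock: 47.35
position: [0.4864, 0.3598, 0.1937]
tcp_rot: [0.478, -0.521, 0.521, -0.477]
ft_force: [-0.1, -0.5, -1.4]
finger_gap: 0.0302
```

```bash
python3 - <<'E'
from h import *
i=eyes.get_image("top"); p=eyes.camera_params("top"); cv2.imwrite("pics/top2.png",i)
print([ (np.round(d["at"]),np.round(un(p,d["at"],.008)*1000),d["p"]) for d in find_in("cover","top")+tip_of("cover","top")])
c=i[140:235,330:372]; print(np.percentile(c.max(2),[2,20,40,60,80,98]))
for t in (40,50,60,70,80): print(t,[[float(v) for v in r] for r in rects(p,dark(i,t),.008,60,170) if r[0]>550])
state(); rel([(560,120,200,-90),(620,-88,200,-87)])
E
```

```text
[(array([351., 186.]), array([639., -94.,   8.]), 0.64), (array([352., 180.]), array([653., -95.,   8.]), 0.64)]
[ 53.  59. 102. 107. 109. 111.]
40 []
50 []
60 [[587.9, 656.9, 56.5, 154.9, 30.3, 2372.0], [642.5, -92.5, 2.8, 131.4, 54.8, 5160.0]]
70 [[641.5, -92.1, 2.7, 137.0, 57.0, 7315.0], [783.3, 690.6, 89.9, 136.1, 68.9, 4335.0]]
80 [[688.8, 680.4, 89.9, 60.5, 36.6, 1551.0], [641.5, -92.0, 2.8, 140.3, 60.8, 7953.0], [782.0, 690.6, 89.9, 136.1, 71.4, 6736.0]]
t 47.5 pos [485.4 359.4 192.1] gap 42.4 F [ 0.3 -0.6 -0.7]
t [23.2  -0.76  9.52] a [ 0.004 -0.087  0.002] rows>= 6
t [20.8  0.   6. ] a [ 0.    -0.052  0.   ] rows>= 5
```

>>> {"op": "arm_command", "data": {
  "plan": [
    {"ax":0,"ay":-0.087,"az":0,"tx":23.2,"ty":-0.8,"tz":9.5,"grip":4.5},
    {"ax":0,"ay":-0.087,"az":0,"tx":23.2,"ty":-0.8,"tz":9.5,"grip":4.5},
    {"ax":0,"ay":-0.087,"az":0,"tx":23.2,"ty":-0.8,"tz":9.5,"grip":4.5},
    {"ax":0,"ay":-0.087,"az":0,"tx":23.2,"ty":-0.8,"tz":9.5,"grip":4.5},
    {"ax":0,"ay":-0.087,"az":0,"tx":23.2,"ty":-0.8,"tz":9.5,"grip":4.5},
    {"ax":0,"ay":-0.087,"az":0,"tx":23.2,"ty":-0.8,"tz":9.5,"grip":4.5},
    {"ax":0,"ay":-0.087,"az":0,"tx":23.2,"ty":-0.8,"tz":9.5,"grip":4.5}
  ]
}}

```text
clock: 48.2
position: [0.5603, 0.1192, 0.2006]
tcp_rot: [-0.5, 0.501, -0.5, 0.498]
ft_force: [-0.5, 0.2, 0.2]
finger_gap: 0.0449
```

>>> {"op": "arm_command", "data": {
  "plan": [
    {"ax":0,"ay":-0.05,"az":0,"tx":21.2,"ty":0,"tz":8.1,"grip":4.5},
    {"ax":0,"ay":-0.05,"az":0,"tx":21.2,"ty":0,"tz":8.1,"grip":4.5},
    {"ax":0,"ay":-0.05,"az":0,"tx":21.2,"ty":0,"tz":8.1,"grip":4.5},
    {"ax":0,"ay":-0.05,"az":0,"tx":21.2,"ty":4,"tz":8.1,"grip":4.5},
    {"ax":0,"ay":-0.05,"az":0,"tx":21.2,"ty":9,"tz":8.1,"grip":4.5},
    {"ax":0,"ay":-0.05,"az":0,"tx":21.2,"ty":14,"tz":8.1,"grip":4.5},
    {"ax":0,"ay":-0.05,"az":0,"tx":21.2,"ty":14,"tz":8.1,"grip":4.5},
    {"ax":0,"ay":-0.05,"az":0,"tx":21.2,"ty":14,"tz":8.1,"grip":4.5}
  ]
}}

```text
clock: 49.0
position: [0.6379, -0.089, 0.0571]
tcp_rot: [0.515, -0.49, 0.484, -0.511]
ft_force: [-0.0, -0.6, 0.8]
finger_gap: 0.0447
```

```bash
python3 - <<'E'
from h import *
for k in range(2): i=eyes.get_image("wrist")
cv2.imwrite("pics/w18.png",i)
state(); rel([(641.5,-92,10.5,-87.2)])
E
```

```text
t 49.1 pos [641.5 -88.7  61.9] gap 44.6 F [ 0.1 -0.4 -0.5]
t [ 0.33  5.14 -0.  ] a [ 0.002  0.004 -0.001] rows>= 2
```

View pics/w18.png

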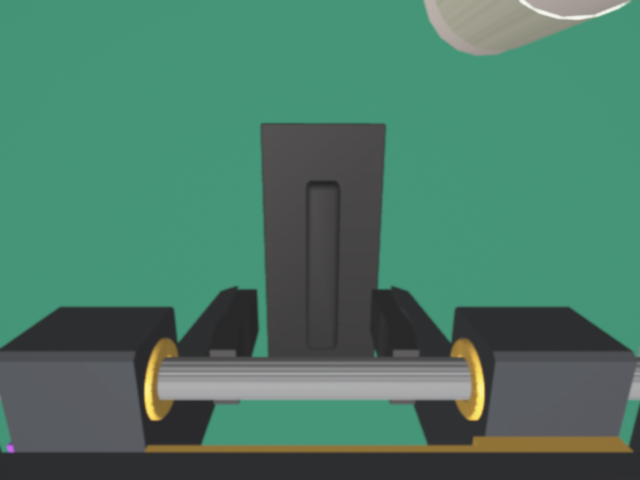

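The cover's handle lies between the fingers, centred at about col 322. I descend and grip the bar.

>>> {"op": "arm_command", "data": {
  "plan": [
    {"ax":0,"ay":0,"az":0,"tx":0.3,"ty":2,"tz":0,"grip":4.5},
    {"ax":0,"ay":0,"az":0,"tx":0.3,"ty":4,"tz":0,"grip":4.5},
    {"ax":0,"ay":0,"az":0,"tx":0.3,"ty":5.1,"tz":0,"grip":4.5},
    {"ax":0,"ay":0,"az":0,"tx":0.3,"ty":5.1,"tz":0,"grip":2.5},
    {"ax":0,"ay":0,"az":0,"tx":0.3,"ty":5.1,"tz":0,"grip":0.8},
    {"ax":0,"ay":0,"az":0,"tx":0.3,"ty":5.1,"tz":0,"grip":0.8},
    {"ax":0,"ay":0,"az":0,"tx":0.3,"ty":5.1,"tz":0,"grip":0.8},
    {"ax":0,"ay":0,"az":0,"tx":0.3,"ty":5.1,"tz":0,"grip":0.8}
  ]
}}

```text
clock: 49.9
position: [0.6421, -0.0941, 0.0119]
tcp_rot: [0.512, -0.487, 0.488, -0.512]
ft_force: [-1.2, 1.1, 5.2]
finger_gap: 0.0156
```

```bash
python3 - <<'E'
from h import *
s=state(); P=np.array(s["position"])*1000; w=cworld((-76,-31)); rel([(*P[:2],P[2]+180,-87.2),(600,120,P[2]+180,-90),(*w,P[2]+180,-94.9),(*w,130,-94.9)])
E
```

```text
t 49.9 pos [642.1 -94.1  11.9] gap 15.6 F [-1.2  1.1  5.2]
t [ 1.0e-02 -1.8e+01 -0.0e+00] a [0.    0.001 0.001] rows>= 4
t [-21.59   0.    -3.16] a [0.    0.049 0.   ] rows>= 5
t [-23.17   0.    -3.54] a [-0.     0.086 -0.   ] rows>= 5
t [0.   6.19 0.  ] a [0. 0. 0.] rows>= 2
```

>>> {"op": "arm_command", "data": {
  "plan": [
    {"ax":0,"ay":0,"az":0,"tx":0,"ty":-3,"tz":0,"grip":0.8},
    {"ax":0,"ay":0,"az":0,"tx":0,"ty":-8,"tz":0,"grip":0.8},
    {"ax":0,"ay":0,"az":0,"tx":0,"ty":-13,"tz":0,"grip":0.8},
    {"ax":0,"ay":0,"az":0,"tx":0,"ty":-17,"tz":0,"grip":0.8},
    {"ax":0,"ay":0,"az":0,"tx":0,"ty":-18,"tz":0,"grip":0.8},
    {"ax":0,"ay":0,"az":0,"tx":0,"ty":-18,"tz":0,"grip":0.8}
  ]
}}

```text
clock: 50.5
position: [0.6423, -0.0944, 0.1922]
tcp_rot: [0.512, -0.487, 0.488, -0.512]
ft_force: [0.3, -0.6, -1.4]
finger_gap: 0.0158
```

>>> {"op": "arm_command", "data": {
  "plan": [
    {"ax":0,"ay":0.01,"az":0,"tx":-4,"ty":0,"tz":-0.6,"grip":0.8},
    {"ax":0,"ay":0.02,"az":0,"tx":-8.5,"ty":0,"tz":-1.2,"grip":0.8},
    {"ax":0,"ay":0.03,"az":0,"tx":-13,"ty":0,"tz":-1.9,"grip":0.8},
    {"ax":0,"ay":0.04,"az":0,"tx":-17.5,"ty":0,"tz":-2.6,"grip":0.8},
    {"ax":0,"ay":0.049,"az":0,"tx":-21.6,"ty":0,"tz":-3.2,"grip":0.8},
    {"ax":0,"ay":0.049,"az":0,"tx":-21.6,"ty":0,"tz":-3.2,"grip":0.8}
  ]
}}

```text
clock: 51.1
position: [0.5949, 0.1283, 0.1883]
tcp_rot: [0.504, -0.5, 0.495, -0.502]
ft_force: [-0.3, 0.4, -1.6]
finger_gap: 0.0157
```

>>> {"op": "arm_command", "data": {
  "plan": [
    {"ax":0,"ay":0.02,"az":0,"tx":-4,"ty":0,"tz":-0.6,"grip":0.8},
    {"ax":0,"ay":0.04,"az":0,"tx":-8.5,"ty":0,"tz":-1.3,"grip":0.8},
    {"ax":0,"ay":0.06,"az":0,"tx":-13,"ty":0,"tz":-2,"grip":0.8},
    {"ax":0,"ay":0.08,"az":0,"tx":-17.5,"ty":0,"tz":-2.7,"grip":0.8},
    {"ax":0,"ay":0.086,"az":0,"tx":-21.5,"ty":0,"tz":-3.3,"grip":0.8},
    {"ax":0,"ay":0.086,"az":0,"tx":-23.2,"ty":0,"tz":-3.5,"grip":0.8},
    {"ax":0,"ay":0.086,"az":0,"tx":-23.2,"ty":2,"tz":-3.5,"grip":0.8},
    {"ax":0,"ay":0.086,"az":0,"tx":-23.2,"ty":2,"tz":-3.5,"grip":0.8}
  ]
}}

```text
clock: 51.9
position: [0.5616, 0.3496, 0.166]
tcp_rot: [-0.482, 0.521, -0.52, 0.475]
ft_force: [-0.5, -0.7, -2.4]
finger_gap: 0.0156
```

```bash
python3 - <<'E'
from h import *
for k in range(3): i=eyes.get_image("wrist")
cv2.imwrite("pics/w19.png",i)
s=cstate(); print(np.degrees(np.arctan2(*R.from_quat(s["tcp_rot"]).as_matrix()[[1,0],0]))); rel([(*cworld((-76,-32)),130,-94.9)])
E
```

```text
t 52.05 pos [564.1 350.  170. ] gap 15.3 F [-0.3 -1.2 -1.1]
corner frame [-76.4 -32.7]
Fc [-0.2 -1.2 -1.1]
-94.98458468988505
t [-0.08  4.    0.05] a [ 0.002 -0.001  0.003] rows>= 1
```

View pics/w19.png

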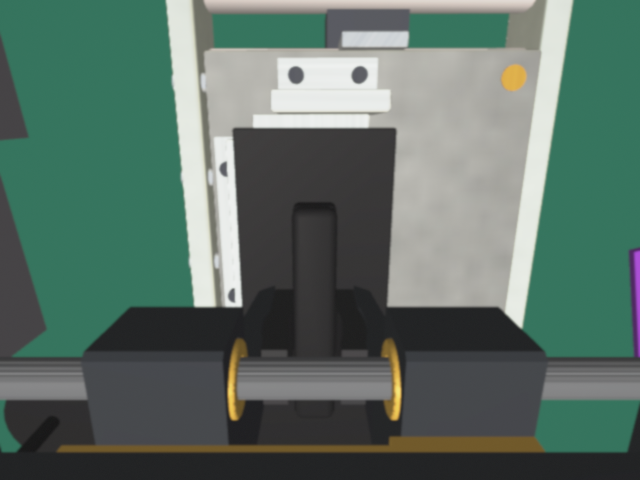

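The cover is held square above the stack. I lower it onto the stack.

>>> {"op": "arm_command", "data": {
  "plan": [
    {"ax":0,"ay":0,"az":0,"tx":0,"ty":2,"tz":0,"grip":0.8},
    {"ax":0,"ay":0,"az":0,"tx":0,"ty":4,"tz":0,"grip":0.8},
    {"ax":0,"ay":0,"az":0,"tx":0,"ty":5,"tz":0,"grip":0.8},
    {"ax":0,"ay":0,"az":0,"tx":0,"ty":5.5,"tz":0,"grip":0.8},
    {"ax":0,"ay":0,"az":0,"tx":0,"ty":5.7,"tz":0,"grip":0.8},
    {"ax":0,"ay":0,"az":0,"tx":0,"ty":5.7,"tz":0,"grip":0.8},
    {"ax":0,"ay":0,"az":0,"tx":0,"ty":5.7,"tz":0,"grip":0.8}
  ]
}}

```text
clock: 52.75
position: [0.5667, 0.3493, 0.1232]
tcp_rot: [0.477, -0.52, 0.524, -0.477]
ft_force: [-16.9, -21.2, 57.8]
finger_gap: 0.0158
```

```bash
python3 - <<'E'
from h import *
eyes.get_image("wrist");s=cstate()
E
```

```text
t 52.8 pos [566.7 349.3 123.2] gap 15.8 F [-17.  -20.3  58.4]
corner frame [-73.7 -33.2]
Fc [-15.2 -21.7  58.4]
```

58 N at 11 mm above the expected height means something is blocking it. I back up straight away and look.

>>> {"op": "arm_command", "data": {
  "plan": [
    {"ax":0,"ay":0,"az":0,"tx":0,"ty":-1,"tz":0,"grip":0.8},
    {"ax":0,"ay":0,"az":0,"tx":0,"ty":-3,"tz":0,"grip":0.8},
    {"ax":0,"ay":0,"az":0,"tx":0,"ty":-5.7,"tz":0,"grip":0.8},
    {"ax":0,"ay":0,"az":0,"tx":0,"ty":-5.7,"tz":0,"grip":0.8},
    {"ax":0,"ay":0,"az":0,"tx":0,"ty":-5.7,"tz":0,"grip":0.8}
  ]
}}

```text
clock: 53.3
position: [0.5642, 0.3514, 0.171]
tcp_rot: [-0.478, 0.521, -0.521, 0.478]
ft_force: [-0.7, -0.6, -2.9]
finger_gap: 0.0156
```

```bash
python3 - <<'E'
from h import *
eyes.get_image("wrist");w=eyes.get_image("wrist");p=eyes.camera_params("wrist");s=cstate();sd=eyes.get_image("side");ps=eyes.camera_params("side")
cv2.imwrite("pics/w20.png",w);cv2.imwrite("pics/s20.png",sd);np.save("pics/w20.npy",p["world_to_cam"])
# expected stack outline (height 100 top) and fence tops in side cam
def o(cx,cy,z): return (*cworld((cx,cy))/1000,z/1000)
for n,q in {"stacktop":[(0,0),(0,-60),(-140,-60),(-140,0)]}.items():
    for z in (72,100): print(n,z,proj(ps,[o(a,b,z) for a,b in q]).round(0).tolist())
print("wrist stacktop",proj(p,[o(a,b,100) for a,b in q]).round(0).tolist())
print("cover bottom corners if in grip",[ [float(v) for v in x] for x in proj(p,[(*cworld(cpos(np.array(s["position"])*1000)+np.array([a,b]))/1000,s["position"][2]-.004) for a,b in((70,30),(70,-30))]).round(0)])
for k in range(0,640,1): pass
print("dark rects wrist at cover top",rects(p,dark(w[:300],60),s["position"][2]-.004,40,200))
E
```

```text
t 53.4 pos [563.2 350.9 169.4] gap 15.9 F [-0.5 -0.1 -2.3]
corner frame [-77.4 -31.9]
Fc [-0.5 -0.1 -2.3]
stacktop 72 [[226.0, 377.0], [236.0, 353.0], [296.0, 367.0], [288.0, 392.0]]
stacktop 100 [[224.0, 371.0], [234.0, 346.0], [295.0, 361.0], [287.0, 386.0]]
wrist stacktop [[254.0, 113.0], [370.0, 113.0], [361.0, 353.0], [263.0, 353.0]]
cover bottom corners if in grip [[234.0, 128.0], [399.0, 128.0]]
dark rects wrist at cover top [(np.float64(599.4), np.float64(354.4), np.float64(-4.9), np.float64(66.8), np.float64(59.0), np.float64(3723.0))]
```

>>> {"op": "arm_command", "data": {
  "plan": [
    {"ax":0,"ay":0,"az":0,"tx":0,"ty":2,"tz":0,"grip":0.8},
    {"ax":0,"ay":0,"az":0,"tx":0,"ty":3.5,"tz":0,"grip":0.8},
    {"ax":0,"ay":0,"az":0,"tx":0,"ty":4.2,"tz":0,"grip":0.8},
    {"ax":0,"ay":0,"az":0,"tx":0,"ty":4.2,"tz":0,"grip":0.8},
    {"ax":0,"ay":0,"az":0,"tx":0,"ty":4.2,"tz":0,"grip":0.8}
  ]
}}

```text
clock: 53.95
position: [0.5636, 0.352, 0.1287]
tcp_rot: [-0.479, 0.521, -0.52, 0.478]
ft_force: [0.4, -0.2, -1.7]
finger_gap: 0.0156
```

```bash
python3 - <<'E'
from h import *
w=eyes.get_image("wrist");p=eyes.camera_params("wrist");s=cstate();sd=eyes.get_image("side");ps=eyes.camera_params("side");cstate()
cv2.imwrite("pics/w21.png",w);cv2.imwrite("pics/s21.png",sd)
a=cv2.resize(w[60:420,40:580],(400,267)); b=cv2.resize(cv2.imread("pics/w20.png")[60:420,40:580],(400,267))
c=cv2.resize(sd[310:410,190:340],(495,330),interpolation=cv2.INTER_CUBIC); t=eyes.get_image("top"); cv2.imwrite("pics/t21.png",t)
d=cv2.resize(t[170:280,110:212],(305,330),interpolation=cv2.INTER_CUBIC)
cv2.imwrite("pics/comp.png",np.vstack([np.hstack([a,b]),np.hstack([c,d])]))
E
```

```text
t 54.0 pos [563.8 352.2 129.2] gap 15.8 F [-0.2  0.4 -2.1]
corner frame [-76.8 -30.5]
Fc [-0.2  0.4 -2.1]
t 54.05 pos [563.9 352.3 129.4] gap 15.8 F [ 0.3 -1.  -1.5]
corner frame [-76.7 -30.5]
Fc [ 0.4 -0.9 -1.5]
```

View pics/comp.png

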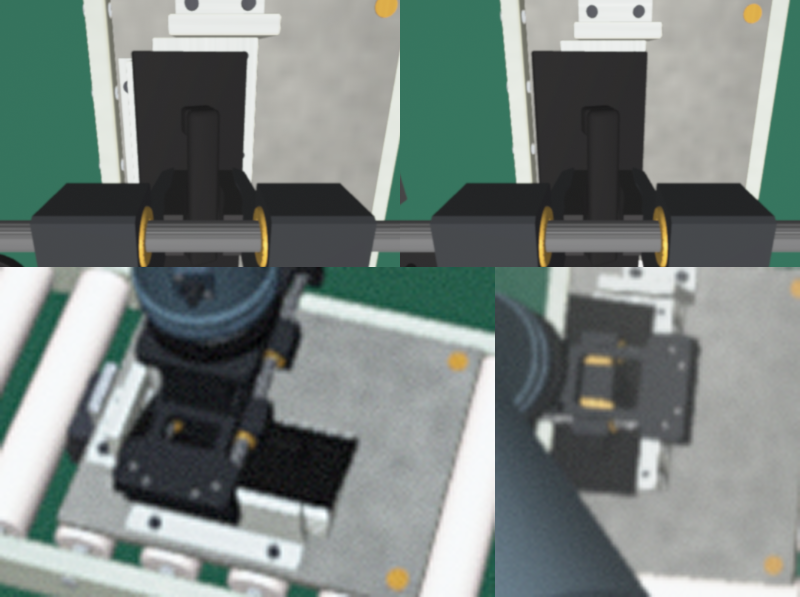

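The composite shows the cover was set too far left (+y). Its left edge caught the side-fence top and the cover rolled in the grip: the bar is at col 205 against the board centre at 190. I move right over the stack, lower gently, release and square it by pushing.

>>> {"op": "arm_command", "data": {
  "plan": [
    {"ax":0,"ay":0,"az":0,"tx":0.7,"ty":0,"tz":0,"grip":0.8},
    {"ax":0,"ay":0,"az":0,"tx":1.4,"ty":0,"tz":0,"grip":0.8},
    {"ax":0,"ay":0,"az":0,"tx":1.6,"ty":0,"tz":0,"grip":0.8},
    {"ax":0,"ay":0,"az":0,"tx":1.6,"ty":0.3,"tz":0,"grip":0.8},
    {"ax":0,"ay":0,"az":0,"tx":1.6,"ty":0.3,"tz":0,"grip":0.8}
  ]
}}

```text
clock: 54.6
position: [0.562, 0.3357, 0.1253]
tcp_rot: [-0.479, 0.521, -0.521, 0.477]
ft_force: [0.0, -0.5, -1.7]
finger_gap: 0.0159
```

>>> {"op": "arm_command", "data": {
  "plan": [
    {"ax":0,"ay":0,"az":0,"tx":0,"ty":0.15,"tz":0,"grip":0.8},
    {"ax":0,"ay":0,"az":0,"tx":0,"ty":0.3,"tz":0,"grip":0.8},
    {"ax":0,"ay":0,"az":0,"tx":0,"ty":0.3,"tz":0,"grip":0.8}
  ]
}}

```text
clock: 54.9
position: [0.5619, 0.3361, 0.1224]
tcp_rot: [-0.479, 0.521, -0.52, 0.478]
ft_force: [0.1, -0.7, -1.8]
finger_gap: 0.0158
```

```bash
python3 - <<'E'
from h import *
w=eyes.get_image("wrist");p=eyes.camera_params("wrist");s=cstate();cv2.imwrite("pics/w22.png",w)
g=w.max(2).astype(int)
for r in (140,150,160,180,200,220,240): 
    x=np.where(g[r,150:480]<75)[0]+150; print(r,x.min() if len(x) else None,x.max() if len(x) else None, end=" | ")
print()
col=g[:,300]; print([ (r,int(col[r])) for r in range(80,140,4)])
E
```

```text
t 54.95 pos [562.  336.1 122.5] gap 15.8 F [ 0.2 -0.6 -1.7]
corner frame [-77.3 -46.8]
Fc [ 0.2 -0.5 -1.7]
140 219 372 | 150 220 371 | 160 220 371 | 180 222 370 | 200 223 369 | 220 224 368 | 240 225 368 | 
[(80, 235), (84, 233), (88, 232), (92, 234), (96, 235), (100, 235), (104, 220), (108, 137), (112, 237), (116, 237), (120, 236), (124, 236), (128, 215), (132, 46), (136, 46)]
```

>>> {"op": "arm_command", "data": {
  "plan": [
    {"ax":0,"ay":0,"az":0,"tx":0,"ty":0.15,"tz":0,"grip":0.8},
    {"ax":0,"ay":0,"az":0,"tx":0,"ty":0.3,"tz":0,"grip":0.8},
    {"ax":0,"ay":0,"az":0,"tx":0,"ty":0.3,"tz":0,"grip":0.8}
  ]
}}

```text
clock: 55.25
position: [0.5624, 0.3361, 0.1202]
tcp_rot: [-0.479, 0.521, -0.521, 0.478]
ft_force: [-0.4, -0.7, 2.5]
finger_gap: 0.0158
```

>>> {"op": "arm_command", "data": {
  "plan": [
    {"ax":0,"ay":0,"az":0,"tx":0,"ty":0.1,"tz":0,"grip":0.8},
    {"ax":0,"ay":0,"az":0,"tx":0,"ty":0.2,"tz":0,"grip":0.8},
    {"ax":0,"ay":0,"az":0,"tx":0,"ty":0.2,"tz":0,"grip":0.8}
  ]
}}

```text
clock: 55.55
position: [0.5628, 0.3365, 0.1186]
tcp_rot: [-0.478, 0.521, -0.521, 0.478]
ft_force: [-0.6, -0.3, 4.8]
finger_gap: 0.0162
```

```bash
python3 - <<'E'
from h import *
w=eyes.get_image("wrist");s=cstate();cv2.imwrite("pics/w23.png",w)
E
```

```text
t 55.6 pos [562.8 336.5 118.6] gap 15.7 F [-0.1 -0.6  5.2]
corner frame [-76.5 -46.3]
Fc [-0.  -0.6  5.2]
```

>>> {"op": "arm_command", "data": {
  "plan": [
    {"ax":0,"ay":0,"az":0,"tx":0,"ty":0.2,"tz":0,"grip":0.8},
    {"ax":0,"ay":0,"az":0,"tx":0,"ty":0.3,"tz":0,"grip":0.8},
    {"ax":0,"ay":0,"az":0,"tx":0,"ty":0.3,"tz":0,"grip":3},
    {"ax":0,"ay":0,"az":0,"tx":0,"ty":0.3,"tz":0,"grip":3},
    {"ax":0,"ay":0,"az":0,"tx":0,"ty":0,"tz":0,"grip":3.5},
    {"ax":0,"ay":0,"az":0,"tx":0,"ty":-2,"tz":0,"grip":3.5},
    {"ax":0,"ay":0,"az":0,"tx":0,"ty":-5,"tz":0,"grip":3.5},
    {"ax":0,"ay":0,"az":0,"tx":0,"ty":-8,"tz":0,"grip":3.5}
  ]
}}

```text
clock: 56.4
position: [0.5619, 0.3357, 0.1983]
tcp_rot: [-0.479, 0.521, -0.52, 0.477]
ft_force: [0.5, -0.1, -0.7]
finger_gap: 0.0348
```

```bash
python3 - <<'E'
from h import *
for k in range(3): w=eyes.get_image("wrist")
p=eyes.camera_params("wrist");w=eyes.get_image("wrist");s=cstate();cv2.imwrite("pics/w24.png",w)
m=dark(w,75); m[290:]=0
for z in (.104,.108,.112):
  for r in rects(p,m,z,40,200):
    if r[5]>1500: print(z,[float(v) for v in r],"c",cpos(r[:2]).round(1))
g=w.max(2).astype(int)
for r in range(110,290,20):
    x=np.where(g[r,150:480]<75)[0]+150; print(r,(x.min(),x.max()) if len(x) else None,end=" ")
print(); 
for c in (-140,-70,0): print(proj(p,[(*cworld((c,b))/1000,z) for b,z in((0,.122),(0,.108),(-60,.108),(0,.1),(-60,.1),(-60,.072))]).round(0).tolist())
E
```

```text
t 56.6 pos [562.5 336.  198.1] gap 34.9 F [-1.1 -0.1 -0.6]
corner frame [-76.8 -46.8]
Fc [-1.1 -0.2 -0.6]
0.104 [591.2, 526.7, -4.8, 86.1, 31.1, 1563.0] c [-64.6 145.7]
0.104 [581.9, 337.0, -4.8, 99.2, 60.2, 5807.0] c [-57.5 -44.1]
0.108 [591.9, 523.5, -4.8, 84.6, 30.6, 1512.0] c [-63.6 142.5]
0.108 [582.7, 336.9, -4.8, 97.5, 59.3, 5617.0] c [-56.7 -44.2]
0.112 [583.6, 336.8, -4.8, 95.9, 58.3, 5431.0] c [-55.8 -44.2]
110 None 130 None 150 (np.int64(264), np.int64(362)) 170 (np.int64(264), np.int64(361)) 190 (np.int64(265), np.int64(361)) 210 (np.int64(266), np.int64(360)) 230 (np.int64(266), np.int64(360)) 250 (np.int64(267), np.int64(359)) 270 (np.int64(268), np.int64(358)) 
[[243.0, 348.0], [247.0, 337.0], [337.0, 337.0], [249.0, 331.0], [336.0, 331.0], [334.0, 313.0]]
[[237.0, 242.0], [242.0, 236.0], [338.0, 236.0], [244.0, 232.0], [338.0, 233.0], [336.0, 223.0]]
[[231.0, 117.0], [236.0, 118.0], [341.0, 118.0], [239.0, 118.0], [340.0, 118.0], [337.0, 119.0]]
```

The cover now lies flat on the stack, 59 mm wide at z = 108 with yaw -4.8°. It is 14 mm off the side fence and 8 mm off the end fence. Next is the y push.

>>> {"op": "arm_command", "data": {
  "plan": [
    {"ax":0,"ay":0,"az":0,"tx":4,"ty":0,"tz":0.3,"grip":0},
    {"ax":0,"ay":0,"az":0,"tx":6.7,"ty":0,"tz":0.3,"grip":0},
    {"ax":0,"ay":0,"az":0,"tx":6.7,"ty":3,"tz":0.3,"grip":0},
    {"ax":0,"ay":0,"az":0,"tx":6.7,"ty":7,"tz":0.3,"grip":0},
    {"ax":0,"ay":0,"az":0,"tx":6.7,"ty":11,"tz":0.3,"grip":0},
    {"ax":0,"ay":0,"az":0,"tx":6.7,"ty":12.3,"tz":0.3,"grip":0},
    {"ax":0,"ay":0,"az":0,"tx":6.7,"ty":12.3,"tz":0.3,"grip":0},
    {"ax":0,"ay":0,"az":0,"tx":6.7,"ty":12.3,"tz":0.3,"grip":0}
  ]
}}

```text
clock: 57.4
position: [0.5589, 0.2688, 0.0744]
tcp_rot: [-0.479, 0.521, -0.52, 0.477]
ft_force: [-0.9, -0.0, 0.6]
finger_gap: 0.0003
```

>>> {"op": "arm_command", "data": {
  "plan": [
    {"ax":0,"ay":0,"az":0,"tx":-0.7,"ty":0,"tz":0,"grip":0},
    {"ax":0,"ay":0,"az":0,"tx":-1.4,"ty":0,"tz":0,"grip":0},
    {"ax":0,"ay":0,"az":0,"tx":-1.9,"ty":0,"tz":0,"grip":0},
    {"ax":0,"ay":0,"az":0,"tx":-2.3,"ty":0,"tz":0,"grip":0},
    {"ax":0,"ay":0,"az":0,"tx":-2.7,"ty":0,"tz":0,"grip":0},
    {"ax":0,"ay":0,"az":0,"tx":-3,"ty":0,"tz":0,"grip":0},
    {"ax":0,"ay":0,"az":0,"tx":-3.2,"ty":0,"tz":0,"grip":0},
    {"ax":0,"ay":0,"az":0,"tx":-3.2,"ty":0,"tz":0,"grip":0}
  ]
}}

```text
clock: 58.2
position: [0.5621, 0.3011, 0.0747]
tcp_rot: [-0.479, 0.521, -0.52, 0.478]
ft_force: [-0.8, -0.5, -0.2]
finger_gap: 0.0005
```

```bash
python3 - <<'E'
from h import *
w=eyes.get_image("wrist");s=cstate();cv2.imwrite("pics/w25.png",w)
E
```

```text
t 58.25 pos [562.1 300.9  74.7] gap 0.2 F [ 0.  -0.7 -0. ]
corner frame [-74.1 -81.8]
Fc [ 0.1 -0.7 -0. ]
```

>>> {"op": "arm_command", "data": {
  "plan": [
    {"ax":0,"ay":0,"az":0,"tx":-0.1,"ty":0,"tz":0,"grip":0},
    {"ax":0,"ay":0,"az":0,"tx":-0.2,"ty":0,"tz":0,"grip":0},
    {"ax":0,"ay":0,"az":0,"tx":-0.25,"ty":0,"tz":0,"grip":0},
    {"ax":0,"ay":0,"az":0,"tx":-0.3,"ty":0,"tz":0,"grip":0},
    {"ax":0,"ay":0,"az":0,"tx":-0.3,"ty":0,"tz":0,"grip":0}
  ]
}}

```text
clock: 58.75
position: [0.5623, 0.3038, 0.0747]
tcp_rot: [-0.479, 0.521, -0.521, 0.478]
ft_force: [0.6, -0.8, 0.1]
finger_gap: 0.0005
```

>>> {"op": "arm_command", "data": {
  "plan": [
    {"ax":0,"ay":0,"az":0,"tx":-0.1,"ty":0,"tz":0,"grip":0},
    {"ax":0,"ay":0,"az":0,"tx":-0.15,"ty":0,"tz":0,"grip":0},
    {"ax":0,"ay":0,"az":0,"tx":-0.15,"ty":0,"tz":0,"grip":0}
  ]
}}

```text
clock: 59.05
position: [0.5625, 0.3046, 0.0746]
tcp_rot: [-0.479, 0.521, -0.521, 0.477]
ft_force: [-0.7, -2.3, 0.5]
finger_gap: 0.0008
```

```bash
python3 - <<'E'
from h import *
w=eyes.get_image("wrist");s=cstate();cv2.imwrite("pics/w25.png",w)
E
```

```text
t 59.1 pos [562.5 304.6  74.7] gap 0.6 F [-1.2 -3.3  1.2]
corner frame [-74.1 -78.1]
Fc [-0.9 -3.4  1.2]
```

>>> {"op": "arm_command", "data": {
  "plan": [
    {"ax":0,"ay":0,"az":0,"tx":-0.1,"ty":0,"tz":0,"grip":0},
    {"ax":0,"ay":0,"az":0,"tx":-0.2,"ty":0,"tz":0,"grip":0},
    {"ax":0,"ay":0,"az":0,"tx":-0.2,"ty":0,"tz":0,"grip":0}
  ]
}}

```text
clock: 59.4
position: [0.5625, 0.3046, 0.0746]
tcp_rot: [0.48, -0.521, 0.522, -0.476]
ft_force: [-2.3, -8.6, 4.7]
finger_gap: 0.0002
```

>>> {"op": "arm_command", "data": {
  "plan": [
    {"ax":0,"ay":0,"az":0,"tx":0.8,"ty":0,"tz":0,"grip":0},
    {"ax":0,"ay":0,"az":0,"tx":1.8,"ty":0,"tz":-2,"grip":0},
    {"ax":0,"ay":0,"az":0,"tx":1.8,"ty":0,"tz":-6,"grip":0},
    {"ax":0,"ay":0,"az":0,"tx":1.8,"ty":0,"tz":-9.7,"grip":0},
    {"ax":0,"ay":0,"az":0,"tx":1.8,"ty":0,"tz":-9.7,"grip":0},
    {"ax":0,"ay":0,"az":0,"tx":-1.5,"ty":0,"tz":-9.7,"grip":0},
    {"ax":0,"ay":0,"az":0,"tx":-4.6,"ty":0,"tz":-9.7,"grip":0},
    {"ax":0,"ay":0,"az":0,"tx":-4.6,"ty":0,"tz":-9.7,"grip":0}
  ]
}}

```text
clock: 60.2
position: [0.4697, 0.3676, 0.0757]
tcp_rot: [-0.478, 0.521, -0.518, 0.481]
ft_force: [-0.2, -0.2, 0.8]
finger_gap: 0.0006
```

>>> {"op": "arm_command", "data": {
  "plan": [
    {"ax":0,"ay":0,"az":0,"tx":0,"ty":0,"tz":0.5,"grip":0},
    {"ax":0,"ay":0,"az":0,"tx":0,"ty":0,"tz":0.9,"grip":0},
    {"ax":0,"ay":0,"az":0,"tx":0,"ty":0,"tz":1.3,"grip":0},
    {"ax":0,"ay":0,"az":0,"tx":0,"ty":0,"tz":1.6,"grip":0},
    {"ax":0,"ay":0,"az":0,"tx":0,"ty":0,"tz":1.8,"grip":0},
    {"ax":0,"ay":0,"az":0,"tx":0,"ty":0,"tz":1.8,"grip":0}
  ]
}}

```text
clock: 60.8
position: [0.4883, 0.3594, 0.0748]
tcp_rot: [-0.479, 0.521, -0.521, 0.478]
ft_force: [-0.4, -0.2, 0.0]
finger_gap: 0.0005
```

```bash
python3 - <<'E'
from h import *
w=eyes.get_image("wrist");s=cstate()
E
```

```text
t 60.85 pos [488.1 359.6  74.8] gap 0.5 F [-0.1 -0.3  0.2]
corner frame [-153.   -29.7]
Fc [-0.1 -0.3  0.2]
```

>>> {"op": "arm_command", "data": {
  "plan": [
    {"ax":0,"ay":0,"az":0,"tx":0,"ty":0,"tz":0.1,"grip":0},
    {"ax":0,"ay":0,"az":0,"tx":0,"ty":0,"tz":0.2,"grip":0},
    {"ax":0,"ay":0,"az":0,"tx":0,"ty":0,"tz":0.3,"grip":0},
    {"ax":0,"ay":0,"az":0,"tx":0,"ty":0,"tz":0.35,"grip":0},
    {"ax":0,"ay":0,"az":0,"tx":0,"ty":0,"tz":0.35,"grip":0}
  ]
}}

```text
clock: 61.35
position: [0.4907, 0.3596, 0.0747]
tcp_rot: [-0.479, 0.521, -0.52, 0.477]
ft_force: [-2.4, -0.7, 1.9]
finger_gap: 0.0003
```

>>> {"op": "arm_command", "data": {
  "plan": [
    {"ax":0,"ay":0,"az":0,"tx":0,"ty":0,"tz":0.1,"grip":0},
    {"ax":0,"ay":0,"az":0,"tx":0,"ty":0,"tz":0.15,"grip":0},
    {"ax":0,"ay":0,"az":0,"tx":0,"ty":0,"tz":0.15,"grip":0}
  ]
}}

```text
clock: 61.65
position: [0.4907, 0.3597, 0.0746]
tcp_rot: [-0.48, 0.521, -0.52, 0.477]
ft_force: [-6.7, -0.4, 3.6]
finger_gap: 0.0006
```

```bash
python3 - <<'E'
from h import *
w=eyes.get_image("wrist");s=cstate()
E
```

```text
t 61.7 pos [490.7 359.7  74.6] gap 0.3 F [-7.2 -0.9  4.3]
corner frame [-150.4  -29.4]
Fc [-7.1 -1.5  4.3]
```

The cover is flush in x at 7 N with the same stop as before (-150.4). The finger's outer face is tapered (stops ran -75.2 to -78), so I do one more y push with the tool tilted about 6°. That way the lower plates are also pressed home after the earlier bump.

>>> {"op": "arm_command", "data": {
  "plan": [
    {"ax":0,"ay":0,"az":0,"tx":0,"ty":0,"tz":-0.8,"grip":0},
    {"ax":0,"ay":0,"az":0,"tx":2,"ty":0,"tz":-1.8,"grip":0},
    {"ax":0,"ay":0,"az":0,"tx":6.5,"ty":0,"tz":-1.8,"grip":0},
    {"ax":0,"ay":0,"az":0,"tx":6.8,"ty":0,"tz":-1.8,"grip":0},
    {"ax":0,"ay":0,"az":0.05,"tx":6.8,"ty":0,"tz":2.5,"grip":0},
    {"ax":0,"ay":0,"az":0.1,"tx":6.8,"ty":0,"tz":6,"grip":0},
    {"ax":0,"ay":0,"az":0.1,"tx":6.8,"ty":0,"tz":7.8,"grip":0},
    {"ax":0,"ay":0,"az":0.1,"tx":6.8,"ty":0,"tz":7.8,"grip":0}
  ]
}}

```text
clock: 62.5
position: [0.5685, 0.2832, 0.0748]
tcp_rot: [-0.45, 0.545, -0.498, 0.503]
ft_force: [0.4, 0.7, 0.1]
finger_gap: 0.0004
```

```bash
python3 - <<'E'
from h import *
w=eyes.get_image("wrist");s=cstate(); print(R.from_quat(s["tcp_rot"]).as_matrix().round(3))
E
```

```text
t 62.55 pos [565.9 284.5  74.6] gap 0.7 F [0.2 0.3 0.1]
corner frame [-68.9 -97.8]
Fc [0.2 0.3 0.1]
[[-0.087  0.008  0.996]
 [-0.991  0.099 -0.087]
 [-0.099 -0.995 -0.001]]
```

>>> {"op": "arm_command", "data": {
  "plan": [
    {"ax":0,"ay":0,"az":0,"tx":-0.6,"ty":0.06,"tz":0,"grip":0},
    {"ax":0,"ay":0,"az":0,"tx":-1.2,"ty":0.12,"tz":0,"grip":0},
    {"ax":0,"ay":0,"az":0,"tx":-1.6,"ty":0.16,"tz":0,"grip":0},
    {"ax":0,"ay":0,"az":0,"tx":-1.8,"ty":0.18,"tz":0,"grip":0},
    {"ax":0,"ay":0,"az":0,"tx":-1.9,"ty":0.19,"tz":0,"grip":0},
    {"ax":0,"ay":0,"az":0,"tx":-2.0,"ty":0.2,"tz":0,"grip":0},
    {"ax":0,"ay":0,"az":0,"tx":-2.0,"ty":0.2,"tz":0,"grip":0}
  ]
}}

```text
clock: 63.25
position: [0.5664, 0.305, 0.0747]
tcp_rot: [-0.452, 0.544, -0.496, 0.503]
ft_force: [-0.7, -0.1, 0.0]
finger_gap: 0.0003
```

>>> {"op": "arm_command", "data": {
  "plan": [
    {"ax":0,"ay":0,"az":0,"tx":-0.05,"ty":0,"tz":0,"grip":0},
    {"ax":0,"ay":0,"az":0,"tx":-0.1,"ty":0.01,"tz":0,"grip":0},
    {"ax":0,"ay":0,"az":0,"tx":-0.15,"ty":0.01,"tz":0,"grip":0},
    {"ax":0,"ay":0,"az":0,"tx":-0.15,"ty":0.01,"tz":0,"grip":0}
  ]
}}

```text
clock: 63.65
position: [0.5666, 0.3066, 0.0748]
tcp_rot: [-0.452, 0.544, -0.496, 0.503]
ft_force: [0.1, 0.5, 0.3]
finger_gap: 0.0002
```

```bash
python3 - <<'E'
from h import *
w=eyes.get_image("wrist");s=cstate()
E
```

```text
t 63.7 pos [566.6 306.6  74.8] gap 0.6 F [0.6 0.2 0.7]
corner frame [-70.2 -75.8]
Fc [0.6 0.2 0.7]
```

>>> {"op": "arm_command", "data": {
  "plan": [
    {"ax":0,"ay":0,"az":0,"tx":-0.05,"ty":0,"tz":0,"grip":0},
    {"ax":0,"ay":0,"az":0,"tx":-0.1,"ty":0.01,"tz":0,"grip":0},
    {"ax":0,"ay":0,"az":0,"tx":-0.15,"ty":0.01,"tz":0,"grip":0},
    {"ax":0,"ay":0,"az":0,"tx":-0.15,"ty":0.01,"tz":0,"grip":0}
  ]
}}

```text
clock: 64.1
position: [0.5667, 0.3073, 0.0747]
tcp_rot: [-0.452, 0.544, -0.496, 0.503]
ft_force: [-0.8, -2.4, 1.6]
finger_gap: 0.0004
```

>>> {"op": "arm_command", "data": {
  "plan": [
    {"ax":0,"ay":0,"az":0,"tx":-0.05,"ty":0,"tz":0,"grip":0},
    {"ax":0,"ay":0,"az":0,"tx":-0.1,"ty":0.01,"tz":0,"grip":0},
    {"ax":0,"ay":0,"az":0,"tx":-0.1,"ty":0.01,"tz":0,"grip":0}
  ]
}}

```text
clock: 64.4
position: [0.5668, 0.3074, 0.0745]
tcp_rot: [-0.453, 0.544, -0.497, 0.502]
ft_force: [-1.8, -4.7, 2.8]
finger_gap: 0.0003
```

```bash
python3 - <<'E'
from h import *
w=eyes.get_image("wrist");s=cstate()
E
```

```text
t 64.45 pos [566.8 307.4  74.5] gap 0.5 F [-1.4 -6.3  2.4]
corner frame [-70. -75.]
Fc [-0.8 -6.4  2.4]
```

Lower plates stop at -75.0 with 6 N, matching the single-plate stop, so the whole stack is flush. I retreat and check from above.

>>> {"op": "arm_command", "data": {
  "plan": [
    {"ax":0,"ay":0,"az":0,"tx":0.8,"ty":0,"tz":0,"grip":0},
    {"ax":0,"ay":0,"az":-0.05,"tx":2,"ty":-2,"tz":0,"grip":0},
    {"ax":0,"ay":0,"az":-0.1,"tx":2,"ty":-7,"tz":0,"grip":0},
    {"ax":0,"ay":0,"az":-0.1,"tx":1.5,"ty":-12,"tz":0,"grip":0},
    {"ax":0,"ay":0,"az":-0.1,"tx":0,"ty":-17,"tz":0,"grip":0},
    {"ax":0,"ay":0,"az":-0.1,"tx":0,"ty":-20,"tz":0,"grip":0},
    {"ax":0,"ay":0,"az":-0.1,"tx":0,"ty":-20,"tz":0,"grip":0},
    {"ax":0,"ay":0,"az":-0.1,"tx":0,"ty":-20,"tz":0,"grip":0}
  ]
}}

```text
clock: 65.25
position: [0.5656, 0.2896, 0.2743]
tcp_rot: [-0.478, 0.521, -0.521, 0.478]
ft_force: [1.1, -0.2, -0.5]
finger_gap: 0.0002
```

```bash
python3 - <<'E'
from h import *
for k in range(3): w=eyes.get_image("wrist")
p=eyes.camera_params("wrist");w=eyes.get_image("wrist");s=cstate();cv2.imwrite("pics/w26.png",w)
for t in (70,85):
  m=dark(w,t).astype(np.uint8); win=np.zeros_like(m)
  cv2.fillConvexPoly(win,proj(p,[(*cworld(c)/1000,.108) for c in((10,12),(10,-75),(-155,-75),(-155,12))]).astype(np.int32),1)
  m=cv2.morphologyEx(m*win,cv2.MORPH_OPEN,np.ones((3,3)))
  for r in rects(p,m,.108,40,200): print(t,[float(v) for v in r],"c",cpos(r[:2]).round(1))
# brightness profile along y across the cover right edge and left, at several x
g=w.max(2).astype(int)
for cx in (-20,-50,-125):
    q=[(b,int(g[int(round(v)),int(round(u))])) for b in range(-72,14,2) for u,v in proj(p,(*cworld((cx,b))/1000,.108)) if 0<=v<480 and 0<=u<640]
    print(cx,q)
q=[(a,int(g[int(round(v)),int(round(u))])) for a in range(-20,14,1) for u,v in proj(p,(*cworld((a,-45))/1000,.108))]; print(q)
t=eyes.get_image("top"); pt=eyes.camera_params("top"); cv2.imwrite("pics/t26.png",t)
for d in tip_of("head_top","top")[:2]: print("head",d["p"],np.round(un(pt,d["at"],.1)*1000,1))
E
```

```text
t 65.45 pos [564.7 288.8 272.1] gap 0.5 F [-0.7  0.7 -0.2]
corner frame [-70.5 -93.6]
Fc [-0.8  0.6 -0.2]
70 [562.4, 352.0, -4.9, 153.2, 87.6, 8758.0] c [-78.2 -30.9]
85 [562.7, 352.2, -4.9, 153.9, 88.0, 9027.0] c [-77.9 -30.6]
-20 [(-72, 179), (-70, 176), (-68, 175), (-66, 175), (-64, 150), (-62, 101), (-60, 58), (-58, 62), (-56, 62), (-54, 62), (-52, 62), (-50, 62), (-48, 62), (-46, 62), (-44, 61), (-42, 62), (-40, 61), (-38, 62), (-36, 62), (-34, 62), (-32, 61), (-30, 61), (-28, 62), (-26, 61), (-24, 62), (-22, 61), (-20, 62), (-18, 61), (-16, 62), (-14, 62), (-12, 62), (-10, 61), (-8, 62), (-6, 62), (-4, 62), (-2, 62), (0, 102), (2, 117), (4, 177), (6, 233), (8, 237), (10, 237), (12, 237)]
-50 [(-72, 177), (-70, 177), (-68, 176), (-66, 176), (-64, 151), (-62, 99), (-60, 58), (-58, 59), (-56, 59), (-54, 59), (-52, 59), (-50, 59), (-48, 59), (-46, 59), (-44, 60), (-42, 59), (-40, 60), (-38, 59), (-36, 38), (-34, 43), (-32, 58), (-30, 58), (-28, 59), (-26, 60), (-24, 60), (-22, 57), (-20, 50), (-18, 59), (-16, 60), (-14, 60), (-12, 59), (-10, 59), (-8, 60), (-6, 59), (-4, 59), (-2, 
[... 241 characters left out ...]
, (-44, 53), (-42, 52), (-40, 53), (-38, 53), (-36, 53), (-34, 53), (-32, 53), (-30, 53), (-28, 53), (-26, 53), (-24, 53), (-22, 54), (-20, 53), (-18, 54), (-16, 54), (-14, 54), (-12, 53), (-10, 54), (-8, 53), (-6, 53), (-4, 54), (-2, 60), (0, 111), (2, 119), (4, 183), (6, 234), (8, 235), (10, 236), (12, 236)]
[(-20, 62), (-19, 61), (-18, 62), (-17, 63), (-16, 63), (-15, 62), (-14, 62), (-13, 63), (-12, 62), (-11, 62), (-10, 63), (-9, 62), (-8, 62), (-7, 63), (-6, 63), (-5, 64), (-4, 64), (-3, 63), (-2, 64), (-1, 80), (0, 141), (1, 229), (2, 234), (3, 235), (4, 235), (5, 234), (6, 232), (7, 232), (8, 233), (9, 235), (10, 231), (11, 230), (12, 234), (13, 235)]
head 0.85 [ 625.6 -305.1  100. ]
```

The cover spans y -61 to -0.7 at all three stations, and its far edge is at -0.5 mm, with no plate showing past it, so the stack is square. On to the valve.

```bash
python3 - <<'E'
from h import *
rel([(600,0,250,-92),(620,-303,210,-90)])
E
```

```text
t [28.49  2.28  5.95] a [ 0.004 -0.05   0.002] rows>= 6
t [30.21  4.    3.06] a [-0.    -0.035 -0.   ] rows>= 7
```

>>> {"op": "arm_command", "data": {
  "plan": [
    {"ax":0.004,"ay":-0.05,"az":0,"tx":28.5,"ty":2.3,"tz":6,"grip":0},
    {"ax":0.004,"ay":-0.05,"az":0,"tx":28.5,"ty":2.3,"tz":6,"grip":0},
    {"ax":0.004,"ay":-0.05,"az":0,"tx":28.5,"ty":2.3,"tz":6,"grip":0},
    {"ax":0.004,"ay":-0.05,"az":0,"tx":28.5,"ty":2.3,"tz":6,"grip":0},
    {"ax":0.004,"ay":-0.05,"az":0,"tx":28.5,"ty":2.3,"tz":6,"grip":0},
    {"ax":0.004,"ay":-0.05,"az":0,"tx":28.5,"ty":2.3,"tz":6,"grip":0},
    {"ax":0.004,"ay":-0.05,"az":0,"tx":28.5,"ty":2.3,"tz":6,"grip":0}
  ]
}}

```text
clock: 66.25
position: [0.6009, -0.0087, 0.2495]
tcp_rot: [0.49, -0.51, 0.513, -0.487]
ft_force: [0.8, -0.1, 0.2]
finger_gap: 0.0001
```

>>> {"op": "arm_command", "data": {
  "plan": [
    {"ax":0,"ay":-0.035,"az":0,"tx":30.2,"ty":4,"tz":3,"grip":0},
    {"ax":0,"ay":-0.035,"az":0,"tx":30.2,"ty":4,"tz":3,"grip":0},
    {"ax":0,"ay":-0.035,"az":0,"tx":30.2,"ty":4,"tz":3,"grip":0},
    {"ax":0,"ay":-0.035,"az":0,"tx":30.2,"ty":4,"tz":3,"grip":0},
    {"ax":0,"ay":-0.035,"az":0,"tx":30.2,"ty":4,"tz":3,"grip":0},
    {"ax":0,"ay":-0.035,"az":0,"tx":30.2,"ty":4,"tz":3,"grip":0},
    {"ax":0,"ay":-0.035,"az":0,"tx":30.2,"ty":4,"tz":3,"grip":0},
    {"ax":0,"ay":-0.035,"az":0,"tx":30.2,"ty":4,"tz":3,"grip":0}
  ]
}}

```text
clock: 67.05
position: [0.6196, -0.3043, 0.2099]
tcp_rot: [0.499, -0.501, 0.501, -0.499]
ft_force: [0.6, 0.6, -0.1]
finger_gap: 0.0006
```

```bash
python3 - <<'E'
from h import *
for k in range(3): w=eyes.get_image("wrist")
p=eyes.camera_params("wrist");w=eyes.get_image("wrist");s=state();cv2.imwrite("pics/w27.png",w)
H=[]
for d in tip_of("head_top","wrist")[:2]: print("head",np.round(d["at"]),d["p"],np.round(un(p,d["at"],.1)*1000,1))
m=dark(w,70).astype(np.uint8); m[300:]=0
for c in cv2.findContours(m,cv2.RETR_EXTERNAL,cv2.CHAIN_APPROX_NONE)[0]:
    if cv2.contourArea(c)>400: 
        (x,y),r=cv2.minEnclosingCircle(c); print("dark blob",round(x),round(y),round(r,1),cv2.contourArea(c),np.round(un(p,(x,y),.097)*1000,1))
rel([(625.5,-304,130,-90)])
E
```

```text
t 67.25 pos [ 621.2 -299.8  211.5] gap 0.7 F [0.1 0.3 0.5]
head [329. 234.] 0.74 [ 623.3 -308.8  100. ]
dark blob 329 229 33.1 3257.5 [ 626.5 -308.9   97. ]
t [0.38 8.16 0.41] a [-0.003  0.003 -0.   ] rows>= 2
```

>>> {"op": "arm_command", "data": {
  "plan": [
    {"ax":0,"ay":0,"az":0,"tx":0.8,"ty":3,"tz":0.4,"grip":0},
    {"ax":0,"ay":0,"az":0,"tx":0.8,"ty":7,"tz":0.4,"grip":0},
    {"ax":0,"ay":0,"az":0,"tx":0.8,"ty":10,"tz":0.4,"grip":0},
    {"ax":0,"ay":0,"az":0,"tx":0.8,"ty":10.6,"tz":0.4,"grip":0},
    {"ax":0,"ay":0,"az":0,"tx":0.8,"ty":11.2,"tz":0.4,"grip":0},
    {"ax":0,"ay":0,"az":0,"tx":0.8,"ty":11.8,"tz":0.4,"grip":0},
    {"ax":0,"ay":0,"az":0,"tx":0.8,"ty":12.3,"tz":0.4,"grip":0},
    {"ax":0,"ay":0,"az":0,"tx":0.8,"ty":12.3,"tz":0.4,"grip":0}
  ]
}}

```text
clock: 68.1
position: [0.6259, -0.3103, 0.0906]
tcp_rot: [0.499, -0.499, 0.501, -0.501]
ft_force: [-3.3, 2.3, 9.1]
finger_gap: 0.0004
```

>>> {"op": "arm_command", "data": {
  "plan": [
    {"ax":0,"ay":0,"az":0,"tx":0,"ty":0.2,"tz":0,"grip":0},
    {"ax":0,"ay":0,"az":0,"tx":0,"ty":0.3,"tz":0,"grip":0},
    {"ax":0,"ay":0,"az":0,"tx":0,"ty":0.3,"tz":0,"grip":0}
  ]
}}

```text
clock: 68.4
position: [0.6261, -0.3103, 0.0885]
tcp_rot: [0.499, -0.498, 0.501, -0.501]
ft_force: [-4.3, 2.7, 9.8]
finger_gap: 0.0006
```

```bash
python3 - <<'E'
from h import *
eyes.get_image("wrist");s=state()
E
```

```text
t 68.45 pos [ 626.  -310.4   88.5] gap 0.4 F [-4.7  2.6  9.4]
```

>>> {"op": "arm_command", "data": {
  "plan": [
    {"ax":0,"ay":0,"az":0,"tx":0,"ty":0.15,"tz":0,"grip":0},
    {"ax":0,"ay":0,"az":0,"tx":0,"ty":0.3,"tz":0,"grip":0},
    {"ax":0,"ay":0,"az":0,"tx":0,"ty":0.3,"tz":0,"grip":0}
  ]
}}

```text
clock: 68.75
position: [0.6261, -0.3104, 0.088]
tcp_rot: [0.499, -0.498, 0.502, -0.501]
ft_force: [-11.7, 5.8, 25.5]
finger_gap: 0.0006
```

>>> {"op": "arm_command", "data": {
  "plan": [
    {"ax":0,"ay":0,"az":0,"tx":0,"ty":0.1,"tz":0,"grip":0},
    {"ax":0,"ay":0,"az":0,"tx":0,"ty":0.15,"tz":0,"grip":0},
    {"ax":0,"ay":0,"az":0,"tx":0,"ty":0.15,"tz":0,"grip":0}
  ]
}}

```text
clock: 69.05
position: [0.6262, -0.3104, 0.0879]
tcp_rot: [0.499, -0.498, 0.502, -0.501]
ft_force: [-15.5, 7.0, 36.3]
finger_gap: 0.0007
```

```bash
python3 - <<'E'
from h import *
eyes.get_image("wrist");s=state()
E
```

```text
t 69.1 pos [ 626.2 -310.4   87.9] gap 0.5 F [-15.2   6.8  35.6]
```

The head is on its stop: z = 87.9 mm, stiff at 36 N. I release it, lift clear and make the final checks.

>>> {"op": "arm_command", "data": {
  "plan": [
    {"ax":0,"ay":0,"az":0,"tx":0,"ty":-1,"tz":0,"grip":0},
    {"ax":0,"ay":0,"az":0,"tx":0,"ty":-2.5,"tz":0,"grip":0},
    {"ax":0,"ay":0,"az":0,"tx":0,"ty":-6,"tz":0,"grip":0},
    {"ax":0,"ay":0,"az":0,"tx":0,"ty":-11,"tz":0,"grip":0},
    {"ax":0,"ay":0,"az":0,"tx":0,"ty":-14,"tz":0,"grip":0},
    {"ax":0,"ay":0,"az":0,"tx":0,"ty":-14,"tz":0,"grip":0},
    {"ax":0,"ay":0,"az":0,"tx":0,"ty":-14,"tz":0,"grip":0},
    {"ax":0,"ay":0,"az":0,"tx":0,"ty":-14,"tz":0,"grip":0}
  ]
}}

```text
clock: 69.9
position: [0.6237, -0.3105, 0.2197]
tcp_rot: [0.5, -0.5, 0.5, -0.5]
ft_force: [-0.3, -0.6, -0.5]
finger_gap: 0.0007
```

```bash
python3 - <<'E'
from h import *
s=state(); eyes.get_image("wrist"); p=eyes.camera_params("wrist")
for d in tip_of("head_top","wrist")[:1]: print("head",np.round(d["at"]),d["p"],np.round(un(p,d["at"],.1)*1000,1))
pt=eyes.camera_params("top"); t=eyes.get_image("top"); cv2.imwrite("pics/t28.png",t)
print("white left",[[float(v) for v in r] for r in rects(pt,white(t),.007)])
for z,n,f in ((.108,"cover",lambda i:dark(i,75)),):
    for r in rects(pt,f(t).astype(np.uint8),z,100,170):
        if r[1]>150: print(n,[float(v) for v in r],"c",cpos(r[:2]).round(1))
ps=eyes.camera_params("side"); eyes.get_image("side")
for n in ("driver","head_top","cover"):
    for d in tip_of(n,"side")[:1]: print(n,np.round(d["at"]),d["p"])
print("expected side px head up/down, driver in bin, cover:",proj(ps,[(.6255,-.309,.1),(.6255,-.309,.088),(.474,-.403,.004),(*cworld((-70,-30))/1000,.1)]).round(0).tolist())
E
```

```text
t 69.9 pos [ 623.7 -310.5  219.7] gap 0.7 F [-0.3 -0.6 -0.5]
head [313. 231.] 0.69 [ 625.6 -308.8  100. ]
white left [[252.7, -441.8, -29.1, 132.2, 46.0, 2689.0], [471.9, -411.0, -3.5, 156.6, 119.1, 17249.0], [574.3, 671.6, 1.8, 106.5, 43.1, 658.0], [775.5, 45.1, -47.1, 100.5, 6.2, 455.0], [1037.7, -407.0, -45.0, 112.1, 71.9, 3010.0]]
cover [7.0, 549.1, 89.6, 160.0, 12.3, 1065.0] c [-648.6  117.6]
cover [389.0, 581.6, -41.9, 157.7, 117.2, 12019.0] c [-270.8  182.9]
cover [563.0, 557.0, 0.7, 154.0, 50.7, 6258.0] c [-95.3 173.4]
cover [707.5, 528.8, -0.2, 153.6, 47.3, 5438.0] c [ 51.1 157.8]
cover [753.2, 624.8, 89.9, 123.5, 62.6, 3346.0] c [ 88.3 257.4]
driver [352. 170.] 0.63
head_top [298. 158.] 0.61
cover [258. 365.] 0.62
expected side px head up/down, driver in bin, cover: [[296.0, 161.0], [296.0, 164.0], [349.0, 170.0], [260.0, 366.0]]
```

```bash
python3 -c "
from plant import ticket; print(ticket.close_job())"
```

```text
the job is handed in; nothing more can be done
None
```

The carrier job is done and handed in at about 70 s on the robot clock. One bump along the way may count against it.

**What I did:**
- I moved the driver box into the grey bin.
- I stacked plate5 and the three bench plates in the fenced corner, with the cover on top, handle up. This start had three bench plates.
- I pushed everything against both fences, then pressed the valve head to its stop and let it go.

**What the last checks showed:**
- **Stack:** every push ended in a firm stop of about 5–9 N. From above, the cover lay flat and parallel, 0.5–1 mm from both fence lines, which is within camera error. No plate showed past it.
- **Valve:** the head stopped at 12 mm of travel (z = 88 mm, 36 N), after the stack was complete. The head position found from the side camera matched "up" (row 158, against 161 for up and 164 for down).
- **Bench:** the driver was found in the bin, and no plate was left on the bench.

**What went wrong or disagreed:**
- **Bump:** on the first try at lowering the cover, its left edge most likely caught the side fence. The wrist force reached 58 N and the cover rolled in the grip. I backed off and set it flat on the stack. I then squared it again with pushes, including one tilted push for the lower plates.
- **Not confirmed:** the final top-camera check did not pick out the cover on the carrier. Its squareness rests on the wrist-camera check made just before the valve press, backed by a matching position in the side camera.

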